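# Fill the planter with beads at the tipping station

### The job

Fill the peach planter with all the terracotta beads: with the scoop, never touching the beads in the tray with the fingers, bring every bead from the white tray into the grey pan of the tipping station, stand the planter under its spout, pull the sprung lever all the way so that the beads run into the planter, and ease the lever slowly back home without letting it snap. Then stand the filled planter in the middle of the cork mat and have the scoop standing upright on the table beside the tray again; if a bead is spilled on the table you may pick it up by hand. Leave everything else on the table where it is.

Things in the scene. Friction and masses are not known exactly. Their poses are not given: they have to be found in the camera images.
- tray: Fixed white open tray that holds the beads. Outside 214 x 95 mm, 42 mm high, walls and floor 4 mm (inside 206 x 87 mm). Origin: centre of its underside; its x axis runs along the 214 mm length, z up. The beads lie towards its +x end, the -x end is free for the scoop to go in.
- scoop: Loose aluminium scoop, 90 g, standing on its flat floor. Pan 78 mm wide (y) with walls 32 mm high at the back and sides (the sides end at x = +14), flat open nose at +x. Origin: centre of the underside; back wall at x = -40, thin lip's edge at x = +46, z = 0.5 mm. Upright wooden handle 18 (x) by 20 mm (y) at x = -33, y = 0, from z = 16 to 110 mm: hold it near the top from above.
- spout (a point): Middle of the spout's lip: the fixed hinge line of the station's pan, 75 mm above the table. x: level, from the spout into the pan (beads come out to -x); y along the hinge; z up. Spout 56 mm wide. Steel cheeks at y = 52 to 60 mm either side (x -10 to 35, 13 mm higher than the lip). The wooden base's front at x = +18 mm, 34 mm high, stops a pot pushed under the lip.
- pan_mid (a point): Point on the floor of the station's grey pan, 75 mm behind the spout; turns with the pan (at rest its axes are those of spout). Pan 136 mm wide (y), back wall 50 mm behind this point, sides running together to the spout in front; walls 45 mm high, floor 3 mm thick, sloping 12 degrees down to the back at rest. The lever is on the +y side.
- lever_grip (a point): Middle of the black round crossbar of the pan's sprung lever: 16 mm thick, level along the spout's y, from 32 mm inwards to 30 mm outwards; the arm hangs from its inner end. Hook or pinch it from above. At rest at x = 60, y = 122, z = 104 mm in the frame of spout; it swings about the hinge line (radius 120 mm) over to x about -60 mm.
- tipper (a joint): Angle of the pan and its lever (rad): 0 at rest, 1.05 at the stop at the end of the stroke, where the pan's floor slopes 48 degrees down to the spout. It grows as the lever is pulled towards the spout's -x; a spring drives it back (5 to 8 N at the bar).
- pot: Loose peach coloured oblong planter pot, open on top, 280 g: 120 mm (x) by 68 mm (y), 58 mm high, walls 3 mm. Origin: centre of its underside, z up. Either end may go to the spout.
- mat: Fixed cork mat, 170 mm (x) by 120 mm (y), 4 mm thick. Origin: centre of its underside, on the table.
- glue_gun: Bystander: black hot glue gun lying on its side, about 190 x 120 mm, 41 mm high. Origin under its barrel.
- ribbon_roll: Bystander: grey roll of ribbon, 64 mm across, 50 mm high. Origin: centre of its underside.
- vase_cup: Bystander: white ceramic cup, 60 mm across, 75 mm high. Origin: centre of its underside.
- bauble: Bystander: gold bauble with a flat foot, 40 mm across, 42 mm high. Origin: centre of its underside.
- tape_block: Bystander: dark wooden block, 45 x 45 mm, 60 mm high. Origin: centre of its underside.
- bead0: Faceted terracotta bead (one of 6 to 10 alike; some may be absent), 21 mm across, 20 mm high, 11 g. Origin: its centre.
- bead1: Faceted terracotta bead (one of 6 to 10 alike; some may be absent), 21 mm across, 20 mm high, 11 g. Origin: its centre.
- bead2: Faceted terracotta bead (one of 6 to 10 alike; some may be absent), 21 mm across, 20 mm high, 11 g. Origin: its centre.
- bead3: Faceted terracotta bead (one of 6 to 10 alike; some may be absent), 21 mm across, 20 mm high, 11 g. Origin: its centre.
- bead4: Faceted terracotta bead (one of 6 to 10 alike; some may be absent), 21 mm across, 20 mm high, 11 g. Origin: its centre.
- bead5: Faceted terracotta bead (one of 6 to 10 alike; some may be absent), 21 mm across, 20 mm high, 11 g. Origin: its centre.
- bead6: Faceted terracotta bead (one of 6 to 10 alike; some may be absent), 21 mm across, 20 mm high, 11 g. Origin: its centre.
- bead7: Faceted terracotta bead (one of 6 to 10 alike; some may be absent), 21 mm across, 20 mm high, 11 g. Origin: its centre.
- bead8: Faceted terracotta bead (one of 6 to 10 alike; some may be absent), 21 mm across, 20 mm high, 11 g. Origin: its centre.
- bead9: Faceted terracotta bead (one of 6 to 10 alike; some may be absent), 21 mm across, 20 mm high, 11 g. Origin: its centre.
Things that resemble listed ones, but are neither listed nor needed, are in the scene too. Leave any turquoise look-alike of the scoop alone.

How it is judged (in metres and radians):
On the way, in this order (a step that is already met when the one before it is completed fails the run):
1. a bead is lifted clear of the tray in the scoop (((x of bead0 in the frame of scoop between -0.04 and 0.05 m and y of bead0 in the frame of scoop between -0.037 and 0.037 m and z of bead0 in the frame of scoop between 0 and 0.06 m and height (world z) of bead0 above 0.09 m) or (x of bead1 in the frame of scoop between -0.04 and 0.05 m and y of bead1 in the frame of scoop between -0.037 and 0.037 m and z of bead1 in the frame of scoop between 0 and 0.06 m and height (world z) of bead1 above 0.09 m) or (x of bead2 in the frame of scoop between -0.04 and 0.05 m and y of bead2 in the frame of scoop between -0.037 and 0.037 m and z of bead2 in the frame of scoop between 0 and 0.06 m and height (world z) of bead2 above 0.09 m) or (x of bead3 in the frame of scoop between -0.04 and 0.05 m and y of bead3 in the frame of scoop between -0.037 and 0.037 m and z of bead3 in the frame of scoop between 0 and 0.06 m and height (world z) of bead3 above 0.09 m) or (x of bead4 in the frame of scoop between -0.04 and 0.05 m and y of bead4 in the frame of scoop between -0.037 and 0.037 m and z of bead4 in the frame of scoop between 0 and 0.06 m and height (world z) of bead4 above 0.09 m) or (x of bead5 in the frame of scoop between -0.04 and 0.05 m and y of bead5 in the frame of scoop between -0.037 and 0.037 m and z of bead5 in the frame of scoop between 0 and 0.06 m and height (world z) of bead5 above 0.09 m) or (x of bead6 in the frame of scoop between -0.04 and 0.05 m and y of bead6 in the frame of scoop between -0.037 and 0.037 m and z of bead6 in the frame of scoop between 0 and 0.06 m and height (world z) of bead6 above 0.09 m) or (x of bead7 in the frame of scoop between -0.04 and 0.05 m and y of bead7 in the frame of scoop between -0.037 and 0.037 m and z of bead7 in the frame of scoop between 0 and 0.06 m and height (world z) of bead7 above 0.09 m) or (x of bead8 in the frame of scoop between -0.04 and 0.05 m and y of bead8 in the frame of scoop between -0.037 and 0.037 m and z of bead8 in the frame of scoop between 0 and 0.06 m and height (world z) of bead8 above 0.09 m) or (x of bead9 in the frame of scoop between -0.04 and 0.05 m and y of bead9 in the frame of scoop between -0.037 and 0.037 m and z of bead9 in the frame of scoop between 0 and 0.06 m and height (world z) of bead9 above 0.09 m))), for 0.1 s.
2. all the beads are in the station's pan (one that has already run through into the planter counts too), its lever at rest (((x of bead0 in the frame of pan_mid between -0.075 and 0.06 m and y of bead0 in the frame of pan_mid between -0.07 and 0.07 m and z of bead0 in the frame of pan_mid between -0.02 and 0.075 m) or (x of bead0 in the frame of pot between -0.06 and 0.06 m and y of bead0 in the frame of pot between -0.034 and 0.034 m and z of bead0 in the frame of pot between 0 and 0.06 m)) and ((x of bead1 in the frame of pan_mid between -0.075 and 0.06 m and y of bead1 in the frame of pan_mid between -0.07 and 0.07 m and z of bead1 in the frame of pan_mid between -0.02 and 0.075 m) or (x of bead1 in the frame of pot between -0.06 and 0.06 m and y of bead1 in the frame of pot between -0.034 and 0.034 m and z of bead1 in the frame of pot between 0 and 0.06 m)) and ((x of bead2 in the frame of pan_mid between -0.075 and 0.06 m and y of bead2 in the frame of pan_mid between -0.07 and 0.07 m and z of bead2 in the frame of pan_mid between -0.02 and 0.075 m) or (x of bead2 in the frame of pot between -0.06 and 0.06 m and y of bead2 in the frame of pot between -0.034 and 0.034 m and z of bead2 in the frame of pot between 0 and 0.06 m)) and ((x of bead3 in the frame of pan_mid between -0.075 and 0.06 m and y of bead3 in the frame of pan_mid between -0.07 and 0.07 m and z of bead3 in the frame of pan_mid between -0.02 and 0.075 m) or (x of bead3 in the frame of pot between -0.06 and 0.06 m and y of bead3 in the frame of pot between -0.034 and 0.034 m and z of bead3 in the frame of pot between 0 and 0.06 m)) and ((x of bead4 in the frame of pan_mid between -0.075 and 0.06 m and y of bead4 in the frame of pan_mid between -0.07 and 0.07 m and z of bead4 in the frame of pan_mid between -0.02 and 0.075 m) or (x of bead4 in the frame of pot between -0.06 and 0.06 m and y of bead4 in the frame of pot between -0.034 and 0.034 m and z of bead4 in the frame of pot between 0 and 0.06 m)) and ((x of bead5 in the frame of pan_mid between -0.075 and 0.06 m and y of bead5 in the frame of pan_mid between -0.07 and 0.07 m and z of bead5 in the frame of pan_mid between -0.02 and 0.075 m) or (x of bead5 in the frame of pot between -0.06 and 0.06 m and y of bead5 in the frame of pot between -0.034 and 0.034 m and z of bead5 in the frame of pot between 0 and 0.06 m)) and ((x of bead6 in the frame of pan_mid between -0.075 and 0.06 m and y of bead6 in the frame of pan_mid between -0.07 and 0.07 m and z of bead6 in the frame of pan_mid between -0.02 and 0.075 m) or (x of bead6 in the frame of pot between -0.06 and 0.06 m and y of bead6 in the frame of pot between -0.034 and 0.034 m and z of bead6 in the frame of pot between 0 and 0.06 m)) and ((x of bead7 in the frame of pan_mid between -0.075 and 0.06 m and y of bead7 in the frame of pan_mid between -0.07 and 0.07 m and z of bead7 in the frame of pan_mid between -0.02 and 0.075 m) or (x of bead7 in the frame of pot between -0.06 and 0.06 m and y of bead7 in the frame of pot between -0.034 and 0.034 m and z of bead7 in the frame of pot between 0 and 0.06 m)) and ((x of bead8 in the frame of pan_mid between -0.075 and 0.06 m and y of bead8 in the frame of pan_mid between -0.07 and 0.07 m and z of bead8 in the frame of pan_mid between -0.02 and 0.075 m) or (x of bead8 in the frame of pot between -0.06 and 0.06 m and y of bead8 in the frame of pot between -0.034 and 0.034 m and z of bead8 in the frame of pot between 0 and 0.06 m)) and ((x of bead9 in the frame of pan_mid between -0.075 and 0.06 m and y of bead9 in the frame of pan_mid between -0.07 and 0.07 m and z of bead9 in the frame of pan_mid between -0.02 and 0.075 m) or (x of bead9 in the frame of pot between -0.06 and 0.06 m and y of bead9 in the frame of pot between -0.034 and 0.034 m and z of bead9 in the frame of pot between 0 and 0.06 m)) and ((x of bead0 in the frame of pan_mid between -0.075 and 0.06 m and y of bead0 in the frame of pan_mid between -0.07 and 0.07 m and z of bead0 in the frame of pan_mid between -0.02 and 0.075 m) or (x of bead1 in the frame of pan_mid between -0.075 and 0.06 m and y of bead1 in the frame of pan_mid between -0.07 and 0.07 m and z of bead1 in the frame of pan_mid between -0.02 and 0.075 m) or (x of bead2 in the frame of pan_mid between -0.075 and 0.06 m and y of bead2 in the frame of pan_mid between -0.07 and 0.07 m and z of bead2 in the frame of pan_mid between -0.02 and 0.075 m) or (x of bead3 in the frame of pan_mid between -0.075 and 0.06 m and y of bead3 in the frame of pan_mid between -0.07 and 0.07 m and z of bead3 in the frame of pan_mid between -0.02 and 0.075 m) or (x of bead4 in the frame of pan_mid between -0.075 and 0.06 m and y of bead4 in the frame of pan_mid between -0.07 and 0.07 m and z of bead4 in the frame of pan_mid between -0.02 and 0.075 m) or (x of bead5 in the frame of pan_mid between -0.075 and 0.06 m and y of bead5 in the frame of pan_mid between -0.07 and 0.07 m and z of bead5 in the frame of pan_mid between -0.02 and 0.075 m) or (x of bead6 in the frame of pan_mid between -0.075 and 0.06 m and y of bead6 in the frame of pan_mid between -0.07 and 0.07 m and z of bead6 in the frame of pan_mid between -0.02 and 0.075 m) or (x of bead7 in the frame of pan_mid between -0.075 and 0.06 m and y of bead7 in the frame of pan_mid between -0.07 and 0.07 m and z of bead7 in the frame of pan_mid between -0.02 and 0.075 m) or (x of bead8 in the frame of pan_mid between -0.075 and 0.06 m and y of bead8 in the frame of pan_mid between -0.07 and 0.07 m and z of bead8 in the frame of pan_mid between -0.02 and 0.075 m) or (x of bead9 in the frame of pan_mid between -0.075 and 0.06 m and y of bead9 in the frame of pan_mid between -0.07 and 0.07 m and z of bead9 in the frame of pan_mid between -0.02 and 0.075 m)) and value of joint tipper below 0.08 rad), for 0.2 s.
3. the lever is pulled to the end of its stroke (value of joint tipper above 0.95 rad), for 0.1 s.
4. the lever is back home (value of joint tipper below 0.05 rad), for 0.2 s.
At the end, for the whole second after the job is handed in: Every bead is in the planter; the planter stands upright on the cork mat, its centre within 40 mm (mat x) and 35 mm (mat y) of the mat's centre; the scoop stands upright on the table (origin below 10 mm), within 300 mm of the tray's centre; the lever is home (under 0.05 rad); all at rest (x of bead0 in the frame of pot between -0.06 and 0.06 m and y of bead0 in the frame of pot between -0.034 and 0.034 m and z of bead0 in the frame of pot between 0 and 0.06 m and x of bead1 in the frame of pot between -0.06 and 0.06 m and y of bead1 in the frame of pot between -0.034 and 0.034 m and z of bead1 in the frame of pot between 0 and 0.06 m and x of bead2 in the frame of pot between -0.06 and 0.06 m and y of bead2 in the frame of pot between -0.034 and 0.034 m and z of bead2 in the frame of pot between 0 and 0.06 m and x of bead3 in the frame of pot between -0.06 and 0.06 m and y of bead3 in the frame of pot between -0.034 and 0.034 m and z of bead3 in the frame of pot between 0 and 0.06 m and x of bead4 in the frame of pot between -0.06 and 0.06 m and y of bead4 in the frame of pot between -0.034 and 0.034 m and z of bead4 in the frame of pot between 0 and 0.06 m and x of bead5 in the frame of pot between -0.06 and 0.06 m and y of bead5 in the frame of pot between -0.034 and 0.034 m and z of bead5 in the frame of pot between 0 and 0.06 m and x of bead6 in the frame of pot between -0.06 and 0.06 m and y of bead6 in the frame of pot between -0.034 and 0.034 m and z of bead6 in the frame of pot between 0 and 0.06 m and x of bead7 in the frame of pot between -0.06 and 0.06 m and y of bead7 in the frame of pot between -0.034 and 0.034 m and z of bead7 in the frame of pot between 0 and 0.06 m and x of bead8 in the frame of pot between -0.06 and 0.06 m and y of bead8 in the frame of pot between -0.034 and 0.034 m and z of bead8 in the frame of pot between 0 and 0.06 m and x of bead9 in the frame of pot between -0.06 and 0.06 m and y of bead9 in the frame of pot between -0.034 and 0.034 m and z of bead9 in the frame of pot between 0 and 0.06 m and angle between pot's own z axis and vertical below 0.1 rad and height (world z) of pot below 0.008 m and linear speed of each of pot, scoop below 0.02 m/s and x of pot in the frame of mat between -0.04 and 0.04 m and y of pot in the frame of mat between -0.035 and 0.035 m and height (world z) of scoop below 0.01 m and horizontal distance between scoop and tray below 0.3 m and angle between scoop's own z axis and vertical below 0.15 rad and value of joint tipper below 0.05 rad); the robot touches nothing.
It fails at once if the lever snaps back (faster than 3 rad/s) (velocity of joint tipper below -3 rad/s).
It fails at once if the fingers touch a bead in the tray ((contact force between the fingers and bead0 above 0.3 N and x of bead0 in the frame of tray between -0.103 and 0.103 m and y of bead0 in the frame of tray between -0.0435 and 0.0435 m and z of bead0 in the frame of tray between 0 and 0.045 m) or (contact force between the fingers and bead1 above 0.3 N and x of bead1 in the frame of tray between -0.103 and 0.103 m and y of bead1 in the frame of tray between -0.0435 and 0.0435 m and z of bead1 in the frame of tray between 0 and 0.045 m) or (contact force between the fingers and bead2 above 0.3 N and x of bead2 in the frame of tray between -0.103 and 0.103 m and y of bead2 in the frame of tray between -0.0435 and 0.0435 m and z of bead2 in the frame of tray between 0 and 0.045 m) or (contact force between the fingers and bead3 above 0.3 N and x of bead3 in the frame of tray between -0.103 and 0.103 m and y of bead3 in the frame of tray between -0.0435 and 0.0435 m and z of bead3 in the frame of tray between 0 and 0.045 m) or (contact force between the fingers and bead4 above 0.3 N and x of bead4 in the frame of tray between -0.103 and 0.103 m and y of bead4 in the frame of tray between -0.0435 and 0.0435 m and z of bead4 in the frame of tray between 0 and 0.045 m) or (contact force between the fingers and bead5 above 0.3 N and x of bead5 in the frame of tray between -0.103 and 0.103 m and y of bead5 in the frame of tray between -0.0435 and 0.0435 m and z of bead5 in the frame of tray between 0 and 0.045 m) or (contact force between the fingers and bead6 above 0.3 N and x of bead6 in the frame of tray between -0.103 and 0.103 m and y of bead6 in the frame of tray between -0.0435 and 0.0435 m and z of bead6 in the frame of tray between 0 and 0.045 m) or (contact force between the fingers and bead7 above 0.3 N and x of bead7 in the frame of tray between -0.103 and 0.103 m and y of bead7 in the frame of tray between -0.0435 and 0.0435 m and z of bead7 in the frame of tray between 0 and 0.045 m) or (contact force between the fingers and bead8 above 0.3 N and x of bead8 in the frame of tray between -0.103 and 0.103 m and y of bead8 in the frame of tray between -0.0435 and 0.0435 m and z of bead8 in the frame of tray between 0 and 0.045 m) or (contact force between the fingers and bead9 above 0.3 N and x of bead9 in the frame of tray between -0.103 and 0.103 m and y of bead9 in the frame of tray between -0.0435 and 0.0435 m and z of bead9 in the frame of tray between 0 and 0.045 m)).
It fails at once if a bystander is moved more than 30 mm (distance of any of glue_gun, ribbon_roll, vase_cup, bauble, tape_block from where it was at the start of the episode above 0.03 m).
Of bead0, bead1, bead2, bead3, bead4, bead5, bead6, bead7, bead8, bead9 only 6 to 10 are there at a start; the rules pass over those that are not, and their reading is None.
At some moment in a run one of scoop may be knocked a few centimetres aside while the robot is not near it.
It also fails if it takes over 192 s, if anything falls off the work surface, if the arm or the gripper's body presses on something with over 40 N, if the wrist force passes 120 N, or if a joint passes its speed limit or range.

### The arm

A 6-joint arm with a two-finger parallel gripper is mounted at the origin on the work surface. World frame = base frame: x ahead of the robot, y to its left, z up, the work surface at z = 0. Lengths are in m, angles in degrees, forces in N, time in s.
With the tool pointing down it reaches from about 0.4 to 0.825 m from the base axis. Payload 7 kg.
Tool frame: the origin (TCP) lies midway between the tips of the shut fingers; the grasp point (between the pads) lies 19 mm behind it (r.hold_point_z is the distance from the TCP to the grasp point, in m); x points along the fingers, y is the direction in which the jaws open and shut, and the axes are right-handed (so a half turn about x gives the same grasp; the last joint's range is limited). The gripper opens to 88 mm and grips with 3 to 60 N. Pads are 19 mm wide; open, the fingers measure 130 mm over their backs; the gripper's body (78 mm by 193 mm) begins 47 mm behind the grasp point.
Start: joints at [90.648, 20.546, 0.682, 0, -70.136, -16.507], TCP at [0.184, 0.649, 0.227] pointing down, gripper open.
Joint ranges: [-176.03, 176.03], [-82.01, 121.73], [-58.28, 71.71], [-173.87, 95.51], [-174.79, -0.11], [-173.66, 173.66]. Speed limits (degrees/s): [136.94, 136.94, 172.46, 180, 180, 180].

### API

Orientations are given as [roll, pitch, yaw] about the fixed x, y, z axes, in that order (R = Rz(yaw) Ry(pitch) Rx(roll)).
In Python, from plant import r, viewer, order gives the robot as it stands. The module is installed in compiled form; this text tells all that it offers.
- The arm moves only by the shell command python3 -m creep 'ROWS' [FORCE]. ROWS is JSON, a list of rows, each an object of numbers: "ax", "ay", "az": the turn, a rotation vector about the tool's x, y, z in degrees; "tx", "ty", "tz": the shift along the tool's x, y, z in m; "fingers": the finger opening in m, from 0 to 0.0876. A call has 1 to 5 rows; each row is the pose to reach, as a shift and turn from the pose commanded when the call began, along the tool's axes at that moment; what a row does not reach only later rows make up. A row lasts 1/10 s, in which the tool goes at most 50 mm and 8.59 degrees, less where a joint would pass 70% of its speed; a pose out of reach is approached as far as the arm can. A call with a gripper value outside its range is refused whole. The fingers move at their own pace and stop on an object; FORCE is the grip in N (left out, the last holds). Time passes only in rows, so rows that repeat a pose let the fingers close. It gives the time, the measured TCP pose, the force and the opening at its end, in the units of the state.
- r.get_state(): the state, without advancing time (a new reading comes with each control period).
- viewer.capture(name): name is "scene" or "top"; returns a dict with "pixels" (420x560x3 uint8, blue, green, red), "depth" (420x560 float32, m along the optical axis (not along the pixel's ray), 0 where there is no reading), "fx", "fy", "cx", "cy" (pixels), "k1" (the pictures are not rectified: a ray, as slopes to the right and down, at radius r is drawn at 1 + k1 r^2 times it, then the intrinsics apply), "rvec" (rotation vector, rad) and "tvec" (3), from world to camera coordinates, as OpenCV has them. Camera axes: x right, y down, z forward; pixel columns grow to the right and rows downward; lengths in m; the calibration is good to about 2 mm. A picture is of the moment at which its call begins.
- order.close_job(): hands the job in, once; it reports no verdict.
The state is a dict: "time_s": time; "joints": joint angles; "qd": joint speeds; "joint_torque": joint torques, N m; "tcp_pos": TCP position; "eef_rot": TCP orientation; "contact_force": force on the tool from outside, world axes, zero at the start; "moment": the same for the moment, N m; "gripper_width": finger opening in m.
Only numpy, scipy, OpenCV 4.12 (cv2) and the standard library are available. Lean on these libraries where they do the work, as an engineer would, in place of code of your own. Each camera call takes 0.05 s, during which the arm holds its last target.

## Working session

There is one attempt and no reset: what is moved stays moved. The work goes in short steps, Python scripts to look and compute and a shell command to move; the robot and the scene stay as the last step left them, time stands still between calls to the robot, and variables do not carry over. Pictures are saved under pics/ and viewed, and the job is handed in when it is done.

```bash
ls -la; mkdir -p pics; cat > h.py <<'E'
import numpy as np,cv2
from plant import r,viewer,order
def cap(n):
    c=viewer.capture(n); return c
def ray(c,u,v):
    K=np.array([[c['fx'],0,c['cx']],[0,c['fy'],c['cy']],[0,0,1.]])
    # r_d = r(1+k1 r^2)
    p=cv2.undistortPoints(np.array([[[u,v]]],float),K,np.array([c['k1'],0,0,0,0.]))[0,0]
    R=cv2.Rodrigues(np.array(c['rvec'],float))[0];t=np.array(c['tvec'],float).ravel()
    o=-R.T@t; d=R.T@np.array([p[0],p[1],1.]); return o,d
def onz(c,u,v,z):
    o,d=ray(c,u,v); return o+d*(z-o[2])/d[2]
def dep(c,u,v):
    o,d=ray(c,u,v); z=c['depth'][int(round(v)),int(round(u))]
    return o+d*z
def proj(c,P):
    K=np.array([[c['fx'],0,c['cx']],[0,c['fy'],c['cy']],[0,0,1.]])
    q,_=cv2.projectPoints(np.array(P,float).reshape(-1,3),np.array(c['rvec'],float),np.array(c['tvec'],float),K,np.array([c['k1'],0,0,0,0.]))
    return q.reshape(-1,2)
def cloud(c):
    H,W=c['depth'].shape
    K=np.array([[c['fx'],0,c['cx']],[0,c['fy'],c['cy']],[0,0,1.]])
    uu,vv=np.meshgrid(np.arange(W),np.arange(H))
    p=cv2.undistortPoints(np.stack([uu,vv],-1).reshape(-1,1,2).astype(float),K,np.array([c['k1'],0,0,0,0.])).reshape(H,W,2)
    R=cv2.Rodrigues(np.array(c['rvec'],float))[0];t=np.array(c['tvec'],float).ravel()
    X=np.concatenate([p,np.ones((H,W,1))],-1)*c['depth'][...,None]
    return (X-t)@R
E
python3 - <<'E'
from h import *
for n in('scene','top'):
    c=cap(n); cv2.imwrite(f'pics/{n}0.png',cv2.resize(c['pixels'],(800,600)))
    np.save(f'{n}0.npy',c,allow_pickle=True)
    o,d=ray(c,280,210); print(n,o,d,c['fx'],c['k1'])
print(r.get_state(), r.hold_point_z)
E
```

```text
total 12
drwxr-xr-x  3 agent agent 4096 Dec  7 05:39 .
drwxr-xr-x 23 root  root  4096 Dec  7 05:39 ..
drwxr-xr-x  2 agent agent 4096 Dec  7 05:39 pics
scene [1.16946119 0.44770517 0.87849994] [-0.59427748 -0.38130193 -0.70822558] 443.813058794862 -0.025567617440316905
top [ 0.4903916  -0.00426277  1.47573133] [ 0.04618421  0.01305947 -0.99893609] 514.2035755965956 -0.13880699952749234
{'time_s': 0.1, 'joints': array([ 9.06490061e+01,  2.05897745e+01,  6.40372985e-01, -1.62683521e-02,
       -7.01354530e+01, -1.65074043e+01]), 'qd': array([ 0.10151912, -0.13066941,  0.15431083,  0.15689424,  0.03474758,
        0.02661776]), 'joint_torque': array([-3.17906008e-03, -5.84162199e+01,  2.93750596e+01,  7.01564491e+00,
        1.01084015e-02, -4.01283819e-05]), 'tcp_pos': array([0.18436074, 0.64890023, 0.22570366]), 'eef_rot': array([ 96.2915133 ,  89.91377784, -99.5724242 ]), 'contact_force': array([ 0.22833429, -0.3099539 ,  0.41913941]), 'moment': array([-0.01194839,  0.04641874,  0.01596442]), 'gripper_width': 0.08764160184879452} 0.0188
```

View pics/scene0.png

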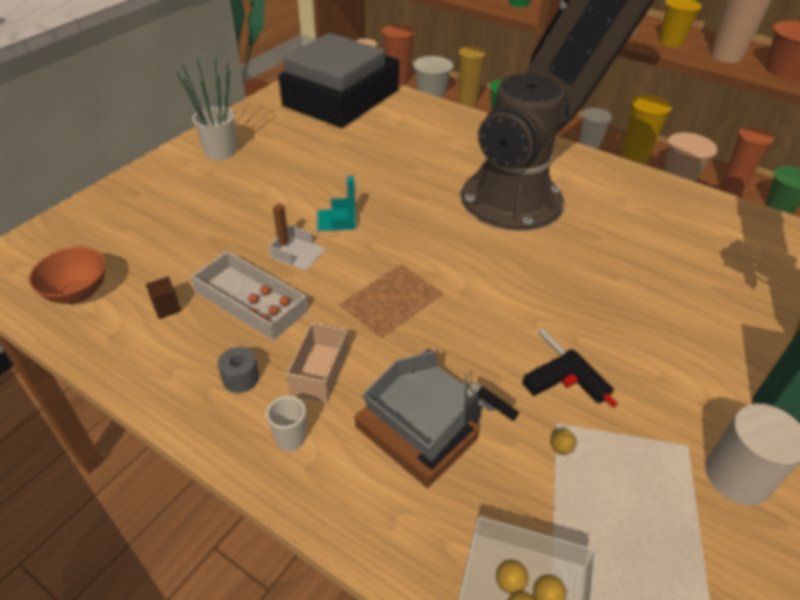

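View pics/top0.png

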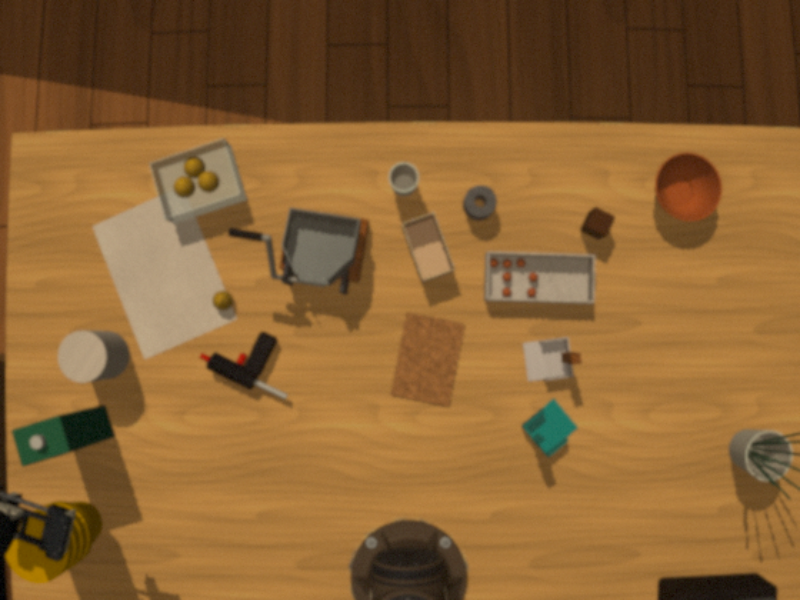

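```bash
python3 - <<'E'
from h import *
c=np.load('top0.npy',allow_pickle=True).item()
im=c['pixels']
cv2.imwrite('pics/t_a.png',cv2.resize(im[140:220,330:430],(800,640)[:2],interpolation=cv2.INTER_CUBIC)[:600])
cv2.imwrite('pics/t_b.png',cv2.resize(im[135:285,150:350],(800,600),interpolation=cv2.INTER_CUBIC))
cv2.imwrite('pics/t_c.png',cv2.resize(im[160:310,330:530],(800,600),interpolation=cv2.INTER_CUBIC))
s=np.load('scene0.npy',allow_pickle=True).item()['pixels']
cv2.imwrite('pics/s_b.png',cv2.resize(s[230:350,220:380],(800,600),interpolation=cv2.INTER_CUBIC))
E
```

```text
(no output)
```

View pics/t_b.png

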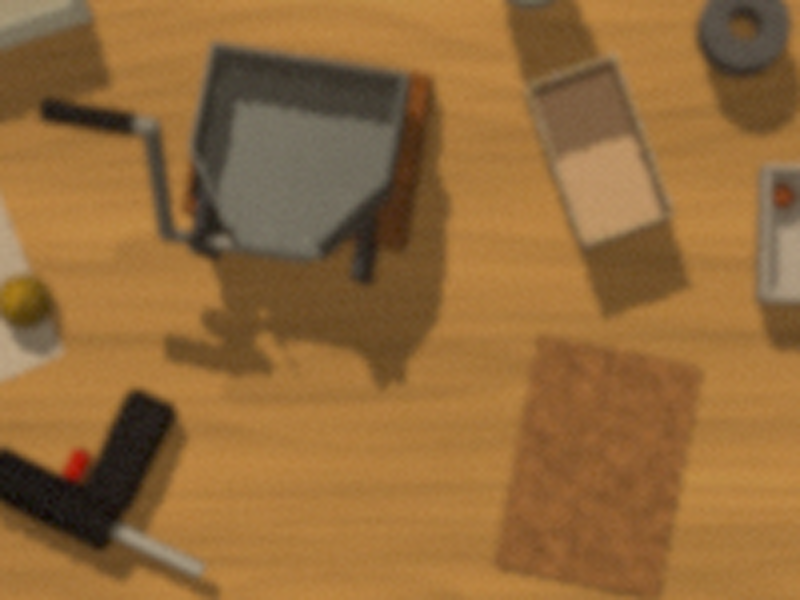

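View pics/t_c.png

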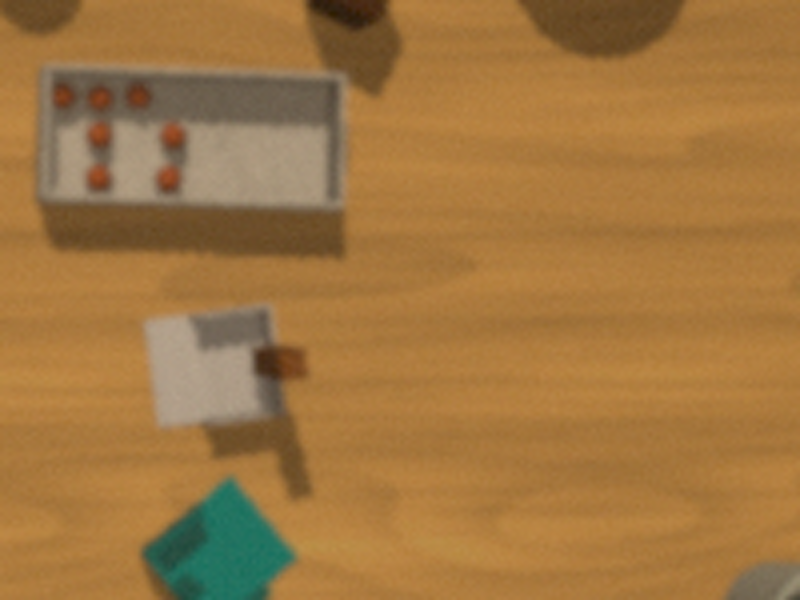

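View pics/s_b.png

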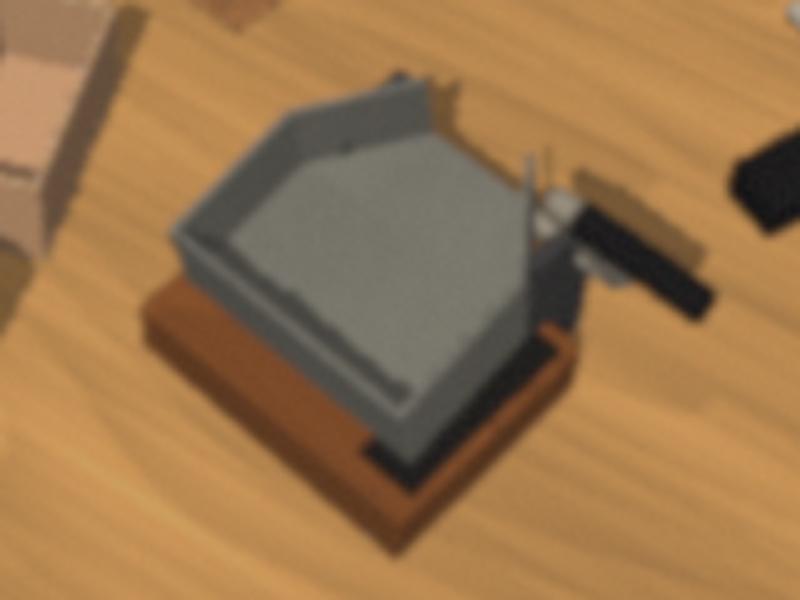

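```bash
python3 - <<'E'
from h import *
for n in('top','scene'):
    c=np.load(n+'0.npy',allow_pickle=True).item(); X=cloud(c)
    X[c['depth']==0]=np.nan; np.save(n+'X.npy',X)
    m=(abs(X[...,0]-.45)<.02)&(abs(X[...,1])<.1)
    print(n,'table z',np.nanmedian(X[m][:,2]),np.nanstd(X[m][:,2]), np.isnan(X[...,2]).mean())
c=np.load('top0.npy',allow_pickle=True).item();X=np.load('topX.npy')
def P(pts,z,off,name):
    W=np.array([onz(c,off[0]+p[0]/4-.4,off[1]+p[1]/4-.4,z)[:2] for p in pts]); print(name,W.round(4).tolist(),'c',W.mean(0).round(4)); 
    e=np.linalg.norm(np.roll(W,-1,0)-W,axis=1);print('  edges',e.round(4), 'ang',[round(float(np.degrees(np.arctan2(*(b-a)[::-1]))),1) for a,b in zip(W,np.roll(W,-1,0))])
b=(150,135);t=(330,160)
P([(540,338),(702,372),(660,598),(498,568)],.004,b,'mat')
P([(530,90),(612,58),(668,213),(586,247)],.058,b,'pot')
P([(42,66),(345,74),(343,210),(38,203)],.042,t,'tray')
P([(146,320),(158,427)],.0005,t,'sclip')
P([(272,307),(285,412)],.032,t,'scback')
P([(253,345),(305,347),(308,378),(256,376)],.11,t,'handle')
P([(215,45),(408,72)],.09,b,'panback')
P([(238,240),(320,258)],.075,b,'spout')
P([(42,100),(160,118)],.179,b,'leverbar')
E
```

```text
top table z 0.0030862087122573373 0.0036818009087872566 0.004047619047619047
scene table z 0.0024590965326140492 0.0026009036235244047 0.003584183673469388
mat [[0.5323, 0.0019], [0.5074, -0.1139], [0.346, -0.083], [0.368, 0.0327]] c [ 0.4384 -0.0406]
  edges [0.1185 0.1643 0.1177 0.1672] ang [-102.1, 169.1, 79.2, -10.6]
pot [[0.7029, 0.0078], [0.725, -0.0492], [0.6167, -0.0872], [0.5935, -0.0304]] c [ 0.6595 -0.0398]
  edges [0.0612 0.1147 0.0614 0.1159] ang [-68.8, -160.7, 112.3, 19.2]
tray [[0.6509, -0.1543], [0.6449, -0.3688], [0.549, -0.3658], [0.5549, -0.1506]] c [ 0.6    -0.2599]
  edges [0.2146 0.096  0.2153 0.0961] ang [-91.6, 178.2, 88.4, -2.2]
sclip [[0.4723, -0.232], [0.3954, -0.2401]] c [ 0.4339 -0.236 ]
  edges [0.0773 0.0773] ang [-173.9, 6.1]
scback [[0.4812, -0.3167], [0.4072, -0.3254]] c [ 0.4442 -0.321 ]
  edges [0.0746 0.0746] ang [-173.3, 6.7]
handle [[0.4565, -0.2867], [0.4549, -0.3218], [0.4342, -0.3237], [0.4358, -0.2886]] c [ 0.4454 -0.3052]
  edges [0.0351 0.0208 0.0351 0.0207] ang [-92.6, -174.9, 87.3, 5.1]
panback [[0.7309, 0.2223], [0.711, 0.0903]] c [0.7209 0.1563]
  edges [0.1335 0.1335] ang [-98.6, 81.4]
spout [[0.5985, 0.2083], [0.5857, 0.1518]] c [0.5921 0.1801]
  edges [0.0579 0.0579] ang [-102.7, 77.3]
leverbar [[0.6814, 0.3196], [0.6689, 0.2429]] c [0.6751 0.2812]
  edges [0.0777 0.0777] ang [-99.3, 80.7]
```

```bash
cat >> h.py <<'E'
from scipy.spatial.transform import Rotation as Ro
def st():
    s=r.get_state(); return np.array(s['tcp_pos']),Ro.from_euler('xyz',s['eef_rot'],degrees=True),s
def Rdown(yaw,axis=None,ang=0):
    x=np.array([0,0,-1.]);y=np.array([np.cos(np.radians(yaw)),np.sin(np.radians(yaw)),0]);z=np.cross(x,y)
    R=Ro.from_matrix(np.stack([x,y,z],1))
    if axis is not None: R=Ro.from_rotvec(np.array(axis,float)*np.radians(ang))*R
    return R
def go(p,R):
    p0,R0,s=st()
    d=R0.inv().apply(np.array(p)-p0); rv=np.degrees((R0.inv()*R).as_rotvec())
    print('t',d.round(4),'a',rv.round(1),'dist',np.linalg.norm(d).round(3),np.linalg.norm(rv).round(1))
def show():
    p,R,s=st(); M=R.as_matrix()
    print('t',s['time_s'],'p',p.round(4),'x',M[:,0].round(3),'yyaw',np.degrees(np.arctan2(M[1,1],M[0,1])).round(1),'q',np.round(s['joints'],1),'F',np.round(s['contact_force'],1),'w',round(s['gripper_width'],4))
E
python3 - <<'E'
from h import *
show()
ax=np.array([np.cos(np.radians(19.2)),np.sin(np.radians(19.2))])
g=np.array([.6595,-.0398])-.02*ax; print(g)
for y in (109.2,-70.8): go([*g,.12],Rdown(y))
# two-view check: pot rim & spout via scene depth
c=np.load('scene0.npy',allow_pickle=True).item()
P=[]
ax=np.array([np.cos(np.radians(19.2)),np.sin(np.radians(19.2))]);ay=np.array([-ax[1],ax[0]])
for sx,sy in((1,1),(1,-1),(-1,-1),(-1,1)): P.append([*(np.array([.6595,-.0398])+sx*.06*ax+sy*.034*ay),.058])
yw=np.radians(-9.4);sx_=np.array([np.cos(yw),np.sin(yw)]);sy_=np.array([-sx_[1],sx_[0]])
S=np.array([.592,.180])
Q=[[*(S+x*sx_+y*sy_),z] for x,y,z in((0,28,75),(0,-28,75),(131,68,93),(131,-68,93),(60,90,187),(60,152,187),(60,152,179))]for _ in[0]] if 0 else [[*(S+x/1e3*sx_+y/1e3*sy_),z/1e3] for x,y,z in((0,28,75),(0,-28,75),(131,68,93),(131,-68,93),(60,90,187),(60,152,187))]
for n in('scene','top'):
    c=np.load(n+'0.npy',allow_pickle=True).item(); im=cv2.resize(c['pixels'],None,fx=4,fy=4,interpolation=cv2.INTER_CUBIC)
    for p,col in[(q,(0,255,0)) for q in proj(c,P)]+[(q,(255,0,255)) for q in proj(c,Q)]: cv2.circle(im,tuple(int(round(v*4+1.5)) for v in p),4,col,-1)
    q=proj(c,[[.64,.08,.08]])[0]*4; u,v=int(q[0]),int(q[1]); cv2.imwrite(f'pics/chk_{n}.png',im[v-300:v+300,u-400:u+400])
E
```

```text
File "<stdin>", line 13
    Q=[[*(S+x*sx_+y*sy_),z] for x,y,z in((0,28,75),(0,-28,75),(131,68,93),(131,-68,93),(60,90,187),(60,152,187),(60,152,179))]for _ in[0]] if 0 else [[*(S+x/1e3*sx_+y/1e3*sy_),z/1e3] for x,y,z in((0,28,75),(0,-28,75),(131,68,93),(131,-68,93),(60,90,187),(60,152,187))]
                                                                                                                                         ^
SyntaxError: unmatched ']'
```

```bash
python3 - <<'E'
from h import *
show()
ax=np.array([np.cos(np.radians(19.2)),np.sin(np.radians(19.2))])
g=np.array([.6595,-.0398])-.02*ax; print(g)
for y in (109.2,-70.8): go([*g,.12],Rdown(y))
P=[]
ay=np.array([-ax[1],ax[0]])
for sx,sy in((1,1),(1,-1),(-1,-1),(-1,1)): P.append([*(np.array([.6595,-.0398])+sx*.06*ax+sy*.034*ay),.058])
yw=np.radians(-9.4);sx_=np.array([np.cos(yw),np.sin(yw)]);sy_=np.array([-sx_[1],sx_[0]])
S=np.array([.592,.180])
Q=[[*(S+x/1e3*sx_+y/1e3*sy_),z/1e3] for x,y,z in((0,28,75),(0,-28,75),(131,68,93),(131,-68,93),(60,90,187),(60,152,187))]
for n in('scene','top'):
    c=np.load(n+'0.npy',allow_pickle=True).item(); im=cv2.resize(c['pixels'],None,fx=4,fy=4,interpolation=cv2.INTER_CUBIC)
    for p,col in[(q,(0,255,0)) for q in proj(c,P)]+[(q,(255,0,255)) for q in proj(c,Q)]: cv2.circle(im,tuple(int(round(v*4+1.5)) for v in p),4,col,-1)
    q=proj(c,[[.64,.08,.08]])[0]*4; u,v=int(q[0]),int(q[1]); cv2.imwrite(f'pics/chk_{n}.png',im[v-300:v+300,u-400:u+400])
E
```

```text
t 0.1 p [0.1844 0.6489 0.2257] x [-0.    -0.001 -1.   ] yyaw -105.9 q [ 90.6  20.6   0.6  -0.  -70.1 -16.5] F [ 0.2 -0.3  0.4] w 0.0876
[ 0.64061247 -0.04637733]
t [ 0.1066  0.5439 -0.6289] a [ 1.449e+02 -1.000e-01 -0.000e+00] dist 0.838 144.9
t [ 0.1066  0.5439 -0.6289] a [-35.1   0.   -0.1] dist 0.838 35.1
```

View pics/chk_scene.png

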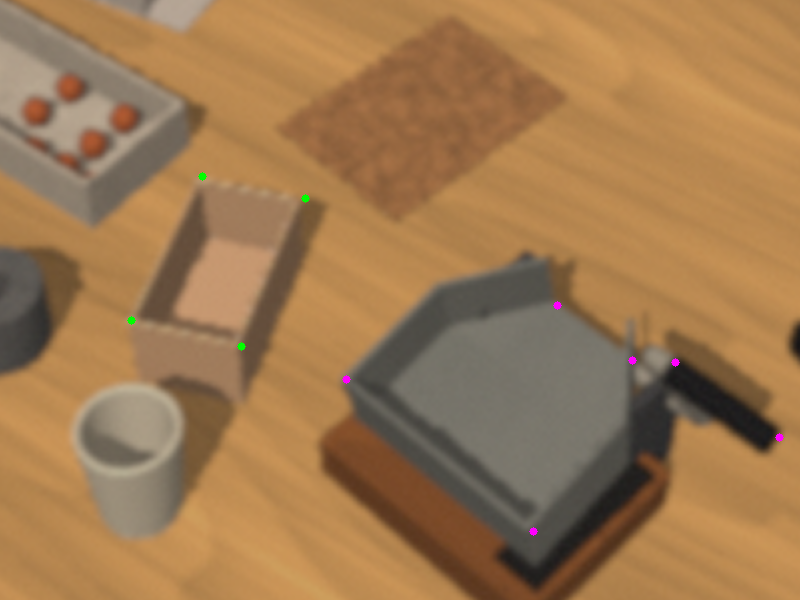

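View pics/chk_top.png

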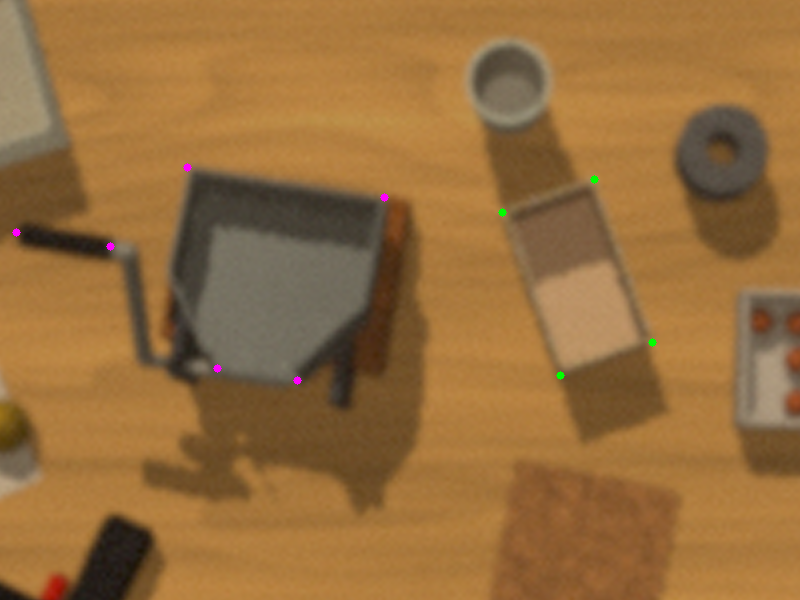

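```bash
R='{"tx":-0.02,"ty":0.15,"tz":-0.175}'; python3 -m creep '[{"tx":-0.03,"ty":0.15,"tz":-0.175},{"tx":-0.03,"ty":0.15,"tz":-0.175},{"tx":-0.03,"ty":0.15,"tz":-0.175},{"tx":-0.03,"ty":0.15,"tz":-0.175},{"tx":-0.03,"ty":0.15,"tz":-0.175}]' && python3 -m creep '[{"ty":0.16,"tz":-0.185},{"ty":0.16,"tz":-0.185},{"ty":0.16,"tz":-0.185},{"ty":0.16,"tz":-0.185},{"ty":0.16,"tz":-0.185}]' && python3 -m creep '[{"ty":0.16,"tz":-0.185},{"ty":0.16,"tz":-0.185},{"ty":0.16,"tz":-0.185},{"ty":0.16,"tz":-0.185},{"ty":0.16,"tz":-0.185}]'
cat > pot.py <<'E'
from h import *
import sys
ax=np.array([np.cos(np.radians(19.2)),np.sin(np.radians(19.2))])
g=np.array([.659,-.042])-.02*ax
show(); go([*g,float(sys.argv[1])],Rdown(-70.8))
E
python3 pot.py .12
```

```text
t 0.1 p [0.1844 0.6489 0.2257] x [-0.    -0.001 -1.   ] yyaw -105.9 q [ 90.6  20.6   0.6  -0.  -70.1 -16.5] F [ 0.2 -0.3  0.4] w 0.0876
t [ 0.1066  0.5462 -0.629 ] a [-35.1   0.   -0.1] dist 0.84 35.1invalid input
```

```bash
python3 -m creep '[{"tx":-0.03,"ty":0.15,"tz":-0.175,"ax":0,"ay":0,"az":0,"fingers":0.0876}]'; echo; python3 -m creep --help
```

```text
time_s: 0.2
tcp_pos: [0.21, 0.6098, 0.23]
eef_rot: [98.0, 89.8, -97.7]
contact_force: [0.8, 0.3, -0.5]
gripper_width: 0.0874
invalid input: not JSON, or not a number
```

```bash
python3 -m creep '[{"tx":0,"ty":0.15,"tz":-0.17,"ax":0,"ay":0,"az":0,"fingers":0.0876},{"tx":0,"ty":0.15,"tz":-0.17,"ax":0,"ay":0,"az":0,"fingers":0.0876},{"tx":0,"ty":0.15,"tz":-0.17,"ax":0,"ay":0,"az":0,"fingers":0.0876},{"tx":0,"ty":0.15,"tz":-0.17,"ax":0,"ay":0,"az":0,"fingers":0.0876},{"tx":0,"ty":0.15,"tz":-0.17,"ax":0,"ay":0,"az":0,"fingers":0.0876}]'; python3 -m creep '[{"tx":0,"ty":0.15,"tz":-0.175,"ax":0,"ay":0,"az":0,"fingers":0.0876},{"tx":0,"ty":0.15,"tz":-0.175,"ax":0,"ay":0,"az":0,"fingers":0.0876},{"tx":0,"ty":0.15,"tz":-0.175,"ax":0,"ay":0,"az":0,"fingers":0.0876},{"tx":0,"ty":0.15,"tz":-0.175,"ax":0,"ay":0,"az":0,"fingers":0.0876}]';python3 pot.py .12
```

```text
time_s: 0.7
tcp_pos: [0.3354, 0.414, 0.233]
eef_rot: [69.0, 90.0, -126.9]
contact_force: [-0.1, 0.7, 0.7]
gripper_width: 0.0879
time_s: 1.1
tcp_pos: [0.4454, 0.2487, 0.233]
eef_rot: [-61.6, 90.0, 102.6]
contact_force: [1.6, 0.9, 0.7]
gripper_width: 0.0879
t 1.1 p [0.4454 0.2487 0.233 ] x [-0.  0. -1.] yyaw -105.8 q [ 51.3   4.6 -19.2  -0.  -66.2  22.9] F [1.6 0.9 0.7] w 0.0879
t [ 0.113   0.2329 -0.2684] a [-35.   0.   0.] dist 0.373 35.0
```

```bash
python3 -m creep '[{"tx":0,"ty":0.233,"tz":-0.268,"ax":-35,"ay":0,"az":0,"fingers":0.0876},{"tx":0,"ty":0.233,"tz":-0.268,"ax":-35,"ay":0,"az":0,"fingers":0.0876},{"tx":0,"ty":0.233,"tz":-0.268,"ax":-35,"ay":0,"az":0,"fingers":0.0876},{"tx":0,"ty":0.233,"tz":-0.268,"ax":-35,"ay":0,"az":0,"fingers":0.0876},{"tx":0,"ty":0.233,"tz":-0.268,"ax":-35,"ay":0,"az":0,"fingers":0.0876}]';python3 pot.py .12
```

```text
time_s: 1.6
tcp_pos: [0.5691, 0.0607, 0.233]
eef_rot: [-73.2, 90.0, 126.3]
contact_force: [1.6, 1.6, -0.5]
gripper_width: 0.088
t 1.6 p [0.5691 0.0607 0.233 ] x [-0.  0. -1.] yyaw -70.5 q [ 25.7  10.7 -12.   -0.  -67.3  83.8] F [ 1.6  1.6 -0.5] w 0.088
t [ 0.1129  0.1267 -0.0306] a [0.3 0.  0. ] dist 0.172 0.3
```

```bash
python3 -m creep '[{"tx":0,"ty":0,"tz":-0.01,"ax":0,"ay":0,"az":0}]' 2>&1 | head -3; python3 pot.py .12
```

```text
invalid input
t 1.6 p [0.5691 0.0607 0.233 ] x [-0.  0. -1.] yyaw -70.5 q [ 25.7  10.7 -12.   -0.  -67.3  83.8] F [ 1.6  1.6 -0.5] w 0.088
t [ 0.1129  0.1267 -0.0306] a [0.3 0.  0. ] dist 0.172 0.3
```

```bash
python3 -m creep '[{"tx":0.063,"ty":0.127,"tz":-0.031,"ax":0,"ay":0,"az":0,"fingers":0.0876},{"tx":0.063,"ty":0.127,"tz":-0.031,"ax":0,"ay":0,"az":0,"fingers":0.0876},{"tx":0.063,"ty":0.127,"tz":-0.031,"ax":0,"ay":0,"az":0,"fingers":0.0876},{"tx":0.113,"ty":0.127,"tz":-0.031,"ax":0,"ay":0,"az":0,"fingers":0.0876},{"tx":0.113,"ty":0.127,"tz":-0.031,"ax":0,"ay":0,"az":0,"fingers":0.0876}]';python3 pot.py .024
python3 - <<'E'
from h import *
c=cap('scene'); cv2.imwrite('pics/p1.png',cv2.resize(c['pixels'][170:320,140:340],(800,600),interpolation=cv2.INTER_CUBIC))
E
```

```text
time_s: 2.1
tcp_pos: [0.6349, -0.0494, 0.1127]
eef_rot: [-15.8, 89.3, -176.9]
contact_force: [-0.9, -0.1, -0.7]
gripper_width: 0.0873
t 2.1 p [ 0.6349 -0.0494  0.1127] x [-0.012 -0.001 -1.   ] yyaw -71.1 q [ 13.   22.6 -12.   -0.1 -56.1  96. ] F [-0.9 -0.1 -0.7] w 0.0873
t [ 0.0886  0.0012 -0.0062] a [-0.3  0.7  0.2] dist 0.089 0.8
```

View pics/p1.png

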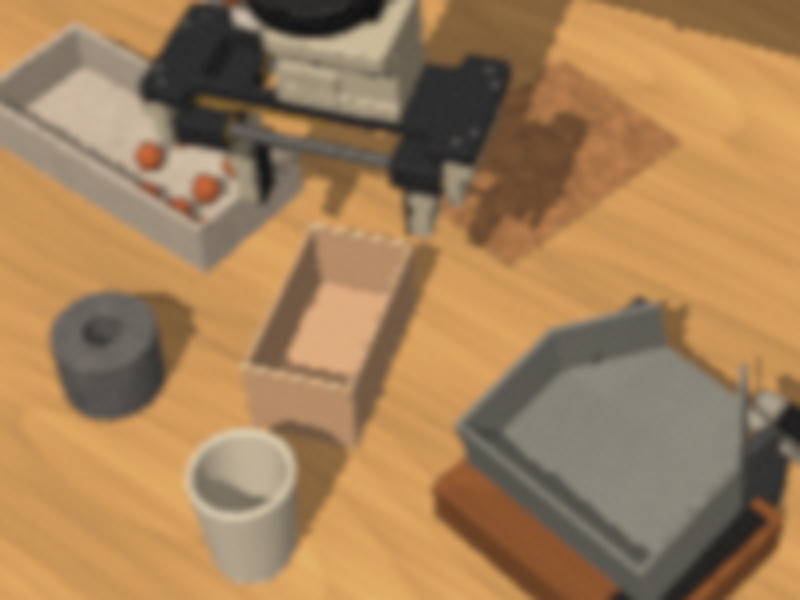

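```bash
python3 pot.py .024; python3 -m creep '[{"tx":0.045,"ty":0,"tz":0,"ax":0,"ay":0,"az":0,"fingers":0.0876},{"tx":0.089,"ty":0,"tz":0,"ax":0,"ay":0,"az":0,"fingers":0.0876},{"tx":0.089,"ty":0,"tz":0,"ax":0,"ay":0,"az":0,"fingers":0.0876}]';python3 pot.py .024
```

```text
t 2.15 p [ 0.6369 -0.0487  0.1167] x [-0.008 -0.001 -1.   ] yyaw -70.9 q [ 13.1  22.4 -11.8  -0.  -56.3  96. ] F [ 0.2 -0.8  1.8] w 0.0877
t [ 0.0926  0.001  -0.0038] a [-0.1  0.5  0.1] dist 0.093 0.5
time_s: 2.45
tcp_pos: [0.6365, -0.0472, 0.0281]
eef_rot: [-12.2, 89.6, -173.0]
contact_force: [-0.5, -0.1, 0.3]
gripper_width: 0.088
t 2.45 p [ 0.6365 -0.0472  0.0281] x [-0.007 -0.001 -1.   ] yyaw -70.8 q [ 13.2  27.8 -16.6  -0.1 -46.   96. ] F [-0.5 -0.1  0.3] w 0.088
t [ 0.0041  0.0025 -0.003 ] a [-0.   0.4  0.1] dist 0.006 0.4
```

Close on the pot, then lift.

```bash
python3 -m creep '[{"tx":0,"ty":0.001,"tz":0,"ax":0,"ay":0,"az":0,"fingers":0.06},{"tx":0,"ty":0.001,"tz":0,"ax":0,"ay":0,"az":0,"fingers":0.06},{"tx":0,"ty":0.001,"tz":0,"ax":0,"ay":0,"az":0,"fingers":0.06},{"tx":0,"ty":0.001,"tz":0,"ax":0,"ay":0,"az":0,"fingers":0.06}]' 25;python3 -m creep '[{"tx":-0.02,"ty":0,"tz":0,"ax":0,"ay":0,"az":0,"fingers":0.06},{"tx":-0.05,"ty":0,"tz":0,"ax":0,"ay":0,"az":0,"fingers":0.06},{"tx":-0.05,"ty":0,"tz":0,"ax":0,"ay":0,"az":0,"fingers":0.06}]'
cat > pot2.py <<'E'
from h import *
import sys
yw=np.radians(-9.4);sx=np.array([np.cos(yw),np.sin(yw)]);S=np.array([.590,.178])
g=S+float(sys.argv[2])*sx
show(); print(g); go([*g,float(sys.argv[1])],Rdown(-99.4))
E
python3 pot2.py .09 -.12
python3 - <<'E'
from h import *
c=cap('scene'); cv2.imwrite('pics/p2.png',cv2.resize(c['pixels'][170:320,140:340],(800,600),interpolation=cv2.INTER_CUBIC))
E
```

```text
time_s: 2.85
tcp_pos: [0.6417, -0.0483, 0.0342]
eef_rot: [167.3, 89.7, 6.5]
contact_force: [-1.2, 0.8, 8.9]
gripper_width: 0.0676
time_s: 3.15
tcp_pos: [0.6427, -0.0484, 0.0863]
eef_rot: [166.3, 89.6, 5.5]
contact_force: [2.1, -0.1, -4.5]
gripper_width: 0.0679
t 3.15 p [ 0.6427 -0.0484  0.0863] x [ 0.008  0.001 -1.   ] yyaw -70.8 q [ 13.   24.1 -13.7   0.1 -51.8  96.1] F [ 2.1 -0.1 -4.5] w 0.0679
[0.47161134 0.19759912]
t [-0.0048 -0.2886  0.0807] a [28.6 -0.4  0. ] dist 0.3 28.6
```

View pics/p2.png

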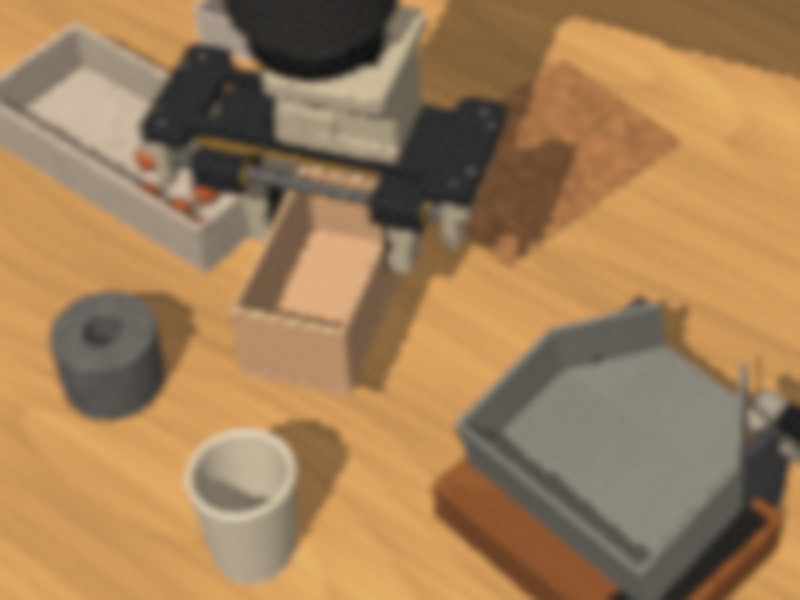

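```bash
python3 -m creep '[{"tx":0,"ty":-0.056,"tz":0.16,"ax":0,"ay":0,"az":0,"fingers":0.06},{"tx":0,"ty":-0.056,"tz":0.16,"ax":0,"ay":0,"az":0,"fingers":0.06},{"tx":0,"ty":-0.056,"tz":0.16,"ax":10,"ay":0,"az":0,"fingers":0.06},{"tx":0,"ty":-0.289,"tz":0.081,"ax":28,"ay":0,"az":0,"fingers":0.06},{"tx":0,"ty":-0.289,"tz":0.081,"ax":28,"ay":0,"az":0,"fingers":0.06}]'; python3 pot2.py .09 -.12
```

```text
time_s: 3.7
tcp_pos: [0.4809, 0.037, 0.0811]
eef_rot: [-11.1, 90.0, 164.2]
contact_force: [2.1, -0.1, -2.6]
gripper_width: 0.0678
t 3.7 p [0.4809 0.037  0.0811] x [-0.  0. -1.] yyaw -94.7 q [ 27.8  11.2 -34.1  -0.  -44.7  57.5] F [ 2.1 -0.1 -2.6] w 0.0678
[0.47161134 0.19759912]
t [-0.0089 -0.1593  0.0223] a [4.7 0.  0. ] dist 0.161 4.7
```

```bash
python3 -m creep '[{"tx":-0.009,"ty":-0.08,"tz":0.022,"ax":4.7,"ay":0,"az":0,"fingers":0.06},{"tx":-0.009,"ty":-0.159,"tz":0.022,"ax":4.7,"ay":0,"az":0,"fingers":0.06},{"tx":-0.009,"ty":-0.159,"tz":0.022,"ax":4.7,"ay":0,"az":0,"fingers":0.06},{"tx":-0.009,"ty":-0.159,"tz":0.022,"ax":4.7,"ay":0,"az":0,"fingers":0.06},{"tx":-0.009,"ty":-0.159,"tz":0.022,"ax":4.7,"ay":0,"az":0,"fingers":0.06}]'; python3 pot2.py .040 -.12
python3 - <<'E'
from h import *
for n in('top','scene'):
    c=cap(n); q=proj(c,[.53,.18,.06])[0].astype(int);print(q)
    cv2.imwrite(f'pics/p3{n}.png',cv2.resize(c['pixels'][q[1]-60:q[1]+60,q[0]-80:q[0]+80],(800,600),interpolation=cv2.INTER_CUBIC))
E
```

```text
time_s: 4.2
tcp_pos: [0.4722, 0.1995, 0.0897]
eef_rot: [4.7, 90.0, 175.9]
contact_force: [-0.0, -0.7, -3.6]
gripper_width: 0.068
t 4.2 p [0.4722 0.1995 0.0897] x [-0.  0. -1.] yyaw -98.8 q [ 44.9  13.2 -29.9  -0.  -46.9  36.4] F [-0.  -0.7 -3.6] w 0.068
[0.47161134 0.19759912]
t [0.0497 0.002  0.0003] a [ 0.6  0.  -0. ] dist 0.05 0.6
[220 219]
[329 250]
```

View pics/p3scene.png

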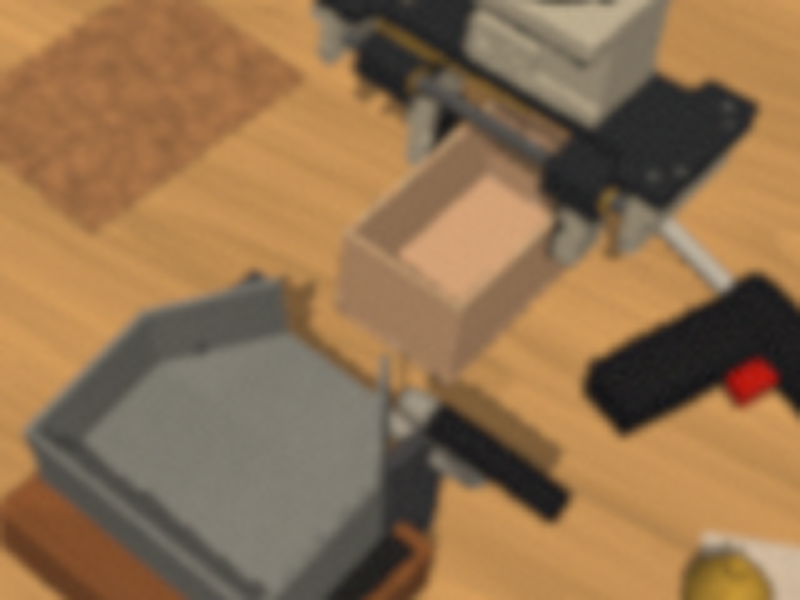

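View pics/p3top.png

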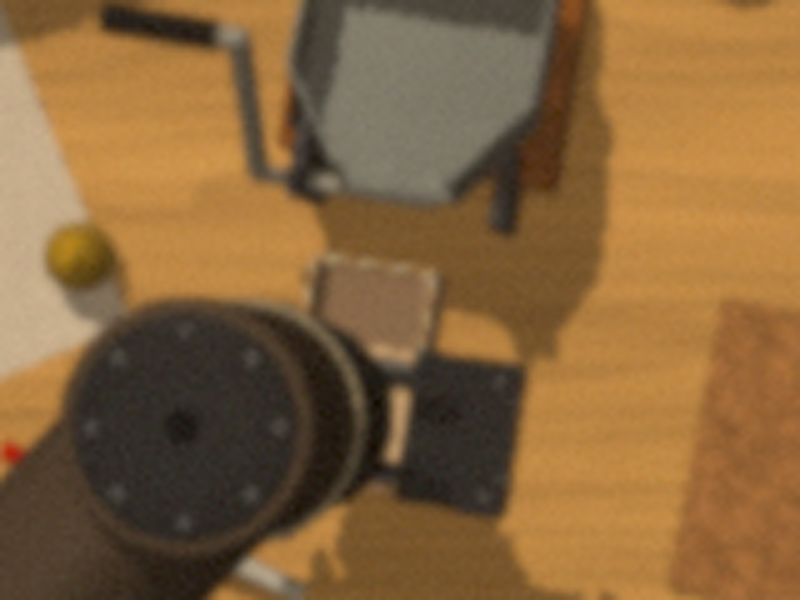

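```bash
python3 - <<'E'
from h import *
c=np.load('top0.npy',allow_pickle=True).item()
for p in((175,405),(135,390),(115,530),(205,575)): print(p,onz(c,150+p[0]/4,135+p[1]/4,.035 if p[1]<560 else .02).round(3))
s=np.load('scene0.npy',allow_pickle=True).item()
for u,v in((573,352),(545,330),(525,382)): print(onz(s,u*.7,v*.7,.03).round(3))
E
```

```text
(175, 405) [0.484 0.258 0.035]
(135, 390) [0.495 0.286 0.035]
(115, 530) [0.396 0.301 0.035]
(205, 575) [0.363 0.239 0.02 ]
[0.39  0.312 0.03 ]
[0.37  0.249 0.03 ]
[0.498 0.271 0.03 ]
```

```bash
python3 pot2.py .09 -.088; python3 -m creep '[{"tx":0,"ty":0.003,"tz":-0.015,"ax":0.6,"ay":0,"az":0,"fingers":0.06},{"tx":0,"ty":0.003,"tz":-0.032,"ax":0.6,"ay":0,"az":0,"fingers":0.06},{"tx":0,"ty":0.003,"tz":-0.032,"ax":0.6,"ay":0,"az":0,"fingers":0.06},{"tx":0.025,"ty":0.003,"tz":-0.032,"ax":0.6,"ay":0,"az":0,"fingers":0.06},{"tx":0.050,"ty":0.003,"tz":-0.032,"ax":0.6,"ay":0,"az":0,"fingers":0.06}]'; python3 pot2.py .036 -.063
```

```text
t 4.3 p [0.4719 0.1969 0.0894] x [-0.002 -0.001 -1.   ] yyaw -98.9 q [ 44.7  13.1 -30.   -0.  -46.9  36.5] F [ 0.2 -1.6 -3.5] w 0.0675
[0.50318165 0.19237268]
t [-0.0006 -0.0003 -0.0316] a [ 0.5  0.1 -0.1] dist 0.032 0.5
time_s: 4.8
tcp_pos: [0.5047, 0.1885, 0.04]
eef_rot: [-126.2, 89.9, 44.1]
contact_force: [-0.3, -0.3, -3.5]
gripper_width: 0.068
t 4.8 p [0.5047 0.1885 0.04  ] x [ 0.001  0.001 -1.   ] yyaw -99.7 q [ 41.3  19.2 -29.7  -0.  -41.1  39. ] F [-0.3 -0.3 -3.5] w 0.068
[0.52784595 0.18828954]
t [ 0.004  -0.0037 -0.0228] a [-0.3 -0.1  0.1] dist 0.023 0.3
```

```bash
python3 -m creep '[{"tx":0.002,"ty":-0.002,"tz":-0.011,"ax":0,"ay":0,"az":0,"fingers":0.06},{"tx":0.002,"ty":-0.003,"tz":-0.023,"ax":0,"ay":0,"az":0,"fingers":0.06},{"tx":0.002,"ty":-0.003,"tz":-0.023,"ax":0,"ay":0,"az":0,"fingers":0.06},{"tx":0.006,"ty":-0.003,"tz":-0.023,"ax":0,"ay":0,"az":0,"fingers":0.06},{"tx":0.006,"ty":-0.003,"tz":-0.023,"ax":0,"ay":0,"az":0,"fingers":0.06}]'; python3 pot2.py .034 -.063
python3 - <<'E'
from h import *
for n in('scene',):
    c=cap(n); q=proj(c,[.53,.18,.06])[0].astype(int);print(q)
    cv2.imwrite(f'pics/p4{n}.png',cv2.resize(c['pixels'][q[1]-60:q[1]+60,q[0]-80:q[0]+80],(800,600),interpolation=cv2.INTER_CUBIC))
E
```

```text
time_s: 5.3
tcp_pos: [0.5277, 0.1889, 0.0345]
eef_rot: [-140.5, 89.9, 29.9]
contact_force: [1.0, -0.4, -3.0]
gripper_width: 0.068
t 5.3 p [0.5277 0.1889 0.0345] x [ 0.001  0.001 -1.   ] yyaw -99.5 q [ 39.7  21.3 -27.2   0.  -41.5  40.7] F [ 1.  -0.4 -3. ] w 0.068
[0.52784595 0.18828954]
t [ 0.0005  0.0006 -0.0003] a [-0.1 -0.1  0.1] dist 0.001 0.2
[329 250]
```

View pics/p4scene.png

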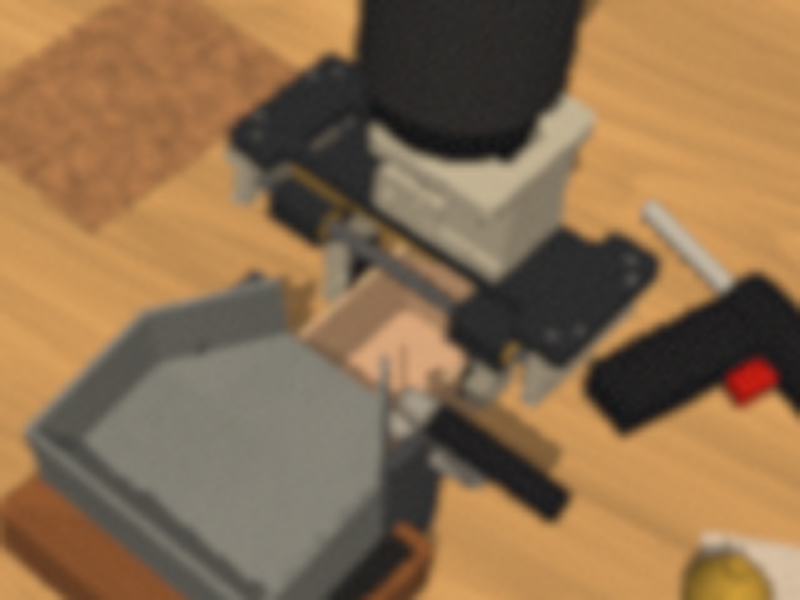

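```bash
python3 -m creep '[{"tx":0.003,"ty":0,"tz":0,"ax":0,"ay":0,"az":0,"fingers":0.06},{"tx":0.003,"ty":0,"tz":0,"ax":0,"ay":0,"az":0,"fingers":0.06}]'; python3 -m creep '[{"tx":0,"ty":0,"tz":0,"ax":0,"ay":0,"az":0,"fingers":0.0876},{"tx":0,"ty":0,"tz":0,"ax":0,"ay":0,"az":0,"fingers":0.0876},{"tx":0,"ty":0,"tz":0,"ax":0,"ay":0,"az":0,"fingers":0.0876},{"tx":-0.04,"ty":0,"tz":0,"ax":0,"ay":0,"az":0,"fingers":0.0876},{"tx":-0.08,"ty":0,"tz":0,"ax":0,"ay":0,"az":0,"fingers":0.0876}]';
python3 - <<'E'
from h import *
show()
for n in('scene','top'):
    c=cap(n); q=proj(c,[.53,.18,.06])[0].astype(int)
    cv2.imwrite(f'pics/p5{n}.png',cv2.resize(c['pixels'][q[1]-60:q[1]+60,q[0]-80:q[0]+80],(800,600),interpolation=cv2.INTER_CUBIC))
c=cap('top');cv2.imwrite('pics/p5t.png',cv2.resize(c['pixels'][160:310,330:530],(800,600),interpolation=cv2.INTER_CUBIC))
E
```

```text
time_s: 5.55
tcp_pos: [0.5277, 0.189, 0.0336]
eef_rot: [-163.5, 89.9, 7.1]
contact_force: [-3.8, -3.0, 17.7]
gripper_width: 0.068
time_s: 6.05
tcp_pos: [0.5262, 0.1882, 0.1108]
eef_rot: [49.2, 89.8, -140.3]
contact_force: [2.3, 0.8, 0.0]
gripper_width: 0.0874
t 6.05 p [0.5262 0.1882 0.1108] x [-0.003 -0.002 -1.   ] yyaw -99.5 q [ 39.8  15.8 -22.8  -0.  -51.7  40.7] F [2.3 0.8 0. ] w 0.0874
```

View pics/p5scene.png

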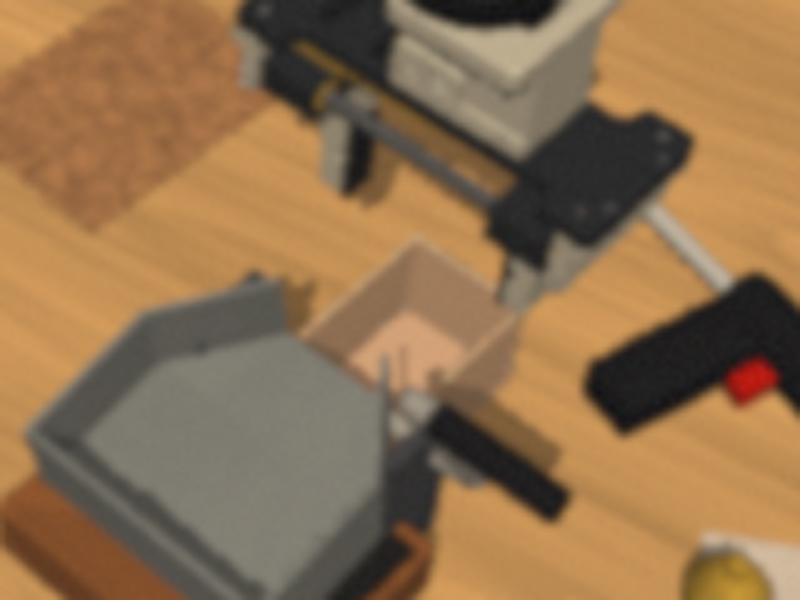

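View pics/p5t.png

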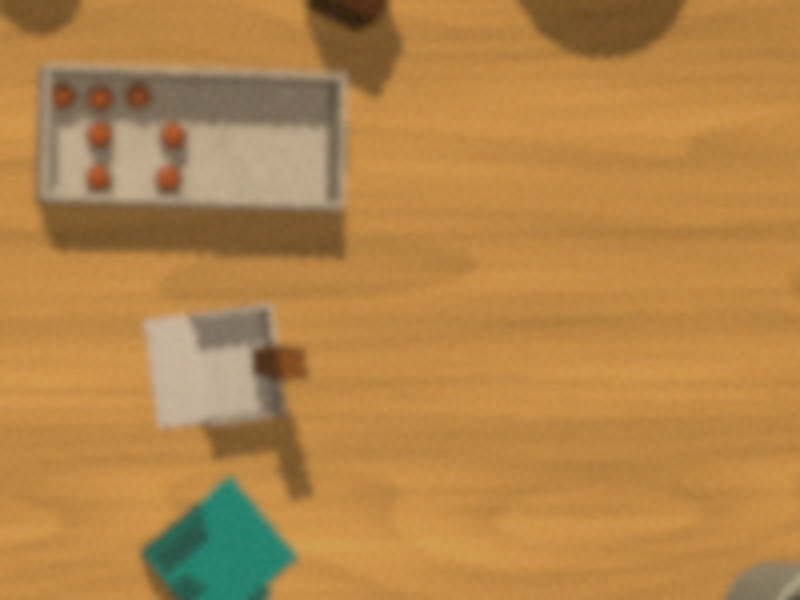

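```bash
cat >> h.py <<'E'
ZT=.078
def sc(O,psi,tau=0,zt=None,hx=-.033):
    """TCP pose for scoop origin O (3), yaw psi, nose-down tau deg"""
    zt=ZT if zt is None else zt
    Rs=Ro.from_euler('z',psi,degrees=True)*Ro.from_euler('y',tau,degrees=True)
    p=np.array(O)+Rs.apply([hx,0,zt]); M=Rs.as_matrix()
    R=Ro.from_matrix(np.stack([-M[:,2],M[:,1],np.cross(-M[:,2],M[:,1])],1))
    return p,R
def scnow(zt=None,hx=-.033):
    zt=ZT if zt is None else zt
    p,R,s=st(); T=R.as_matrix(); M=np.stack([np.cross(T[:,1],-T[:,0]),T[:,1],-T[:,0]],1); Rs=Ro.from_matrix(M)
    O=p-Rs.apply([hx,0,zt]); lip=O+Rs.apply([.046,0,0])
    psi=np.degrees(np.arctan2(M[1,0],M[0,0])); tau=np.degrees(-np.arcsin(M[2,0]))
    print('scoop O',O.round(4),'lip',lip.round(4),'psi',psi.round(1),'nosedown',tau.round(1),'t',round(s['time_s'],2),'F',np.round(s['contact_force'],1),'w',round(s['gripper_width'],4),'q',np.round(s['joints']))
E
python3 - <<'E'
from h import *
p,R=sc([.4388,-.2817,0],96.1); print(p); go(p+[0,0,.1],R)
E
```

```text
[ 0.44230671 -0.31451315  0.078     ]
t [-0.0661  0.5116  0.0018] a [74.4 -0.   0.3] dist 0.516 74.4
```

```bash
python3 -m creep '[{"tx":-0.05,"ty":0.01,"tz":0,"ax":0,"ay":0,"az":0,"fingers":0.0876},{"tx":-0.09,"ty":0.25,"tz":0,"ax":37,"ay":0,"az":0,"fingers":0.0876},{"tx":-0.09,"ty":0.25,"tz":0,"ax":37,"ay":0,"az":0,"fingers":0.0876},{"tx":-0.09,"ty":0.25,"tz":0,"ax":37,"ay":0,"az":0,"fingers":0.0876},{"tx":-0.09,"ty":0.25,"tz":0,"ax":37,"ay":0,"az":0,"fingers":0.0876}]'
python3 - <<'E'
from h import *
p,R=sc([.4388,-.2817,0],96.1); show(); go(p+[0,0,.09],R)
E
```

```text
time_s: 6.7
tcp_pos: [0.4918, -0.0169, 0.1934]
eef_rot: [53.2, 89.9, -171.0]
contact_force: [1.4, -1.0, -0.8]
gripper_width: 0.0873
t 6.7 p [ 0.4918 -0.0169  0.1934] x [-0.001 -0.    -1.   ] yyaw -134.2 q [ 21.    4.7 -24.6  -0.  -60.7  24.8] F [ 1.4 -1.  -0.8] w 0.0873
t [ 0.0255  0.2478 -0.172 ] a [39.7  0.  -0.1] dist 0.303 39.7
```

```bash
python3 -m creep '[{"tx":0,"ty":0.248,"tz":-0.172,"ax":39,"ay":0,"az":0,"fingers":0.0876},{"tx":0,"ty":0.248,"tz":-0.172,"ax":39.7,"ay":0,"az":0,"fingers":0.0876},{"tx":0,"ty":0.248,"tz":-0.172,"ax":39.7,"ay":0,"az":0,"fingers":0.0876},{"tx":0,"ty":0.248,"tz":-0.172,"ax":39.7,"ay":0,"az":0,"fingers":0.0876},{"tx":0,"ty":0.248,"tz":-0.172,"ax":39.7,"ay":0,"az":0,"fingers":0.0876}]' >/dev/null;python3 -m creep '[{"tx":0,"ty":0.053,"tz":-0.037,"ax":0,"ay":0,"az":0,"fingers":0.0876}]'
python3 - <<'E'
from h import *
p,R=sc([.4388,-.2817,0],96.1); show(); go(p+[0,0,.06],R)
for n in('scene','top'):
    c=cap(n); q=proj(c,[.44,-.30,.06])[0].astype(int)
    cv2.imwrite(f'pics/p6{n}.png',cv2.resize(c['pixels'][max(0,q[1]-60):q[1]+60,q[0]-80:q[0]+80],(800,600),interpolation=cv2.INTER_CUBIC))
E
```

```text
time_s: 7.3
tcp_pos: [0.4163, -0.2979, 0.1924]
eef_rot: [96.7, 89.9, -167.1]
contact_force: [-0.5, -0.3, -0.0]
gripper_width: 0.0877
t 7.3 p [ 0.4163 -0.2979  0.1924] x [-0.001 -0.    -1.   ] yyaw -173.8 q [-13.5   6.7 -22.5   0.  -60.9  19.7] F [-0.5 -0.3 -0. ] w 0.0877
t [ 0.0544 -0.0241 -0.0193] a [ 0.1 -0.  -0.1] dist 0.063 0.1
```

View pics/p6scene.png

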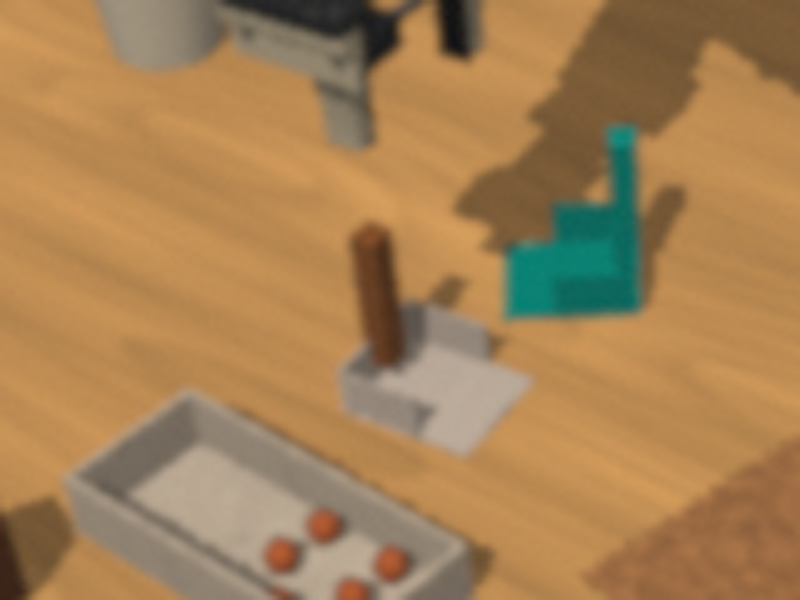

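View pics/p6top.png

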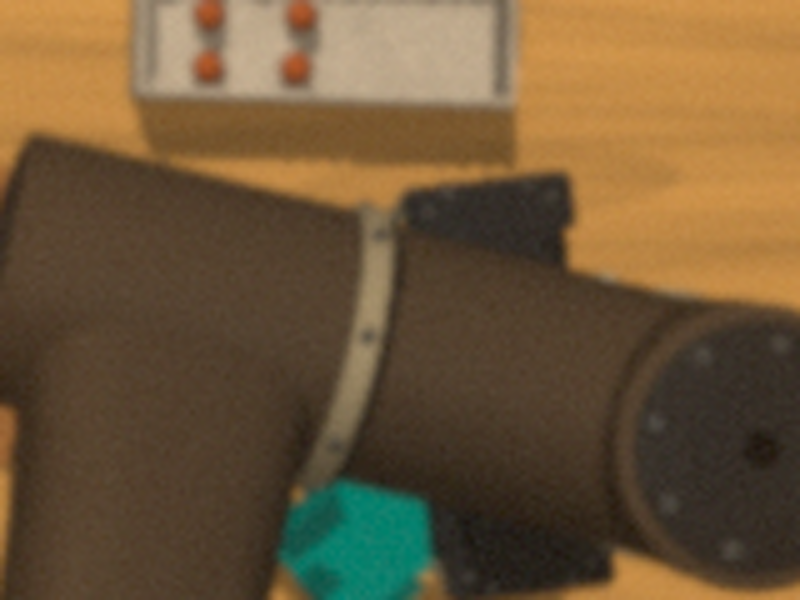

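```bash
python3 - <<'E'
from h import *
p,R=sc([.4388,-.2817,0],96.1); show(); go(p+[0,0,.045],R)
E
```

```text
t 7.4 p [ 0.4114 -0.2977  0.1922] x [-0.003  0.001 -1.   ] yyaw -173.9 q [-13.7   6.4 -22.8  -0.  -61.   19.8] F [ 0.4 -0.3  0.6] w 0.0876
t [ 0.0691 -0.0292 -0.0201] a [ 0.   0.1 -0.2] dist 0.078 0.2
```

```bash
python3 -m creep '[{"tx":0.03,"ty":-0.03,"tz":-0.02,"ax":0,"ay":0,"az":0,"fingers":0.0876},{"tx":0.06,"ty":-0.03,"tz":-0.02,"ax":0,"ay":0,"az":0,"fingers":0.0876},{"tx":0.069,"ty":-0.03,"tz":-0.02,"ax":0,"ay":0,"az":0,"fingers":0.0876},{"tx":0.069,"ty":-0.03,"tz":-0.02,"ax":0,"ay":0,"az":0,"fingers":0.0876},{"tx":0.069,"ty":-0.03,"tz":-0.02,"ax":0,"ay":0,"az":0,"fingers":0.0876}]' >/dev/null;
python3 - <<'E'
from h import *
p,R=sc([.4388,-.2817,0],96.1); show(); go(p,R)
for n in('scene',):
    c=cap(n); q=proj(c,[.44,-.30,.06])[0].astype(int)
    cv2.imwrite(f'pics/p7{n}.png',cv2.resize(c['pixels'][max(0,q[1]-60):q[1]+60,q[0]-80:q[0]+80],(800,600),interpolation=cv2.INTER_CUBIC))
E
```

```text
t 7.9 p [ 0.4479 -0.3116  0.1255] x [ 0. -0. -1.] yyaw -173.5 q [-14.2  13.6 -23.6   0.  -52.8  20.7] F [0.7 0.8 0.2] w 0.0877
t [ 0.0475  0.0059 -0.0022] a [ 0.4 -0.   0. ] dist 0.048 0.4
```

View pics/p7scene.png

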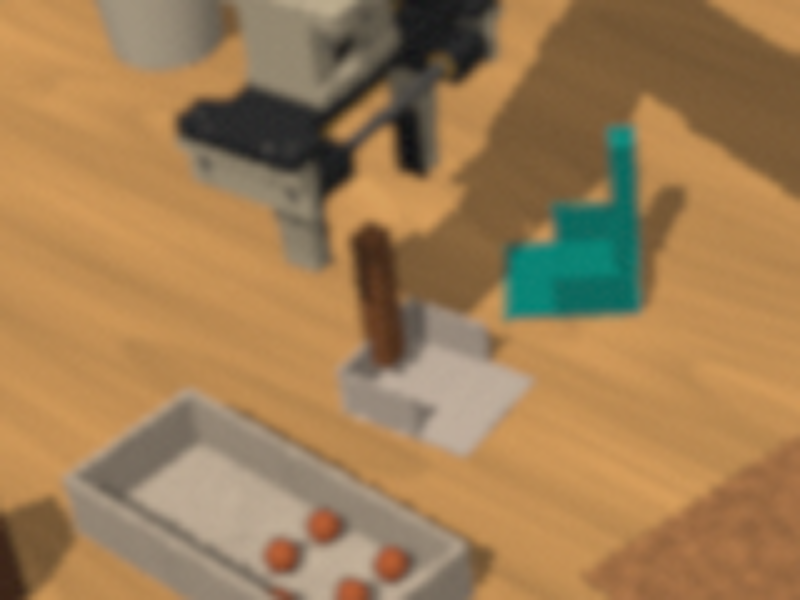

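```bash
python3 - <<'E'
from h import *
c=cap('scene'); show(); q0=proj(c,[.44,-.30,.06])[0].astype(int)
for P in([.4423,-.3145,.11],[.4423,-.3145,.03],[.4479,-.3116,.1255],[.4388-.003*0,-.2817,0]): print(((proj(c,P)[0]-[q0[0]-80,max(0,q0[1]-60)])*5).round())
p,R=sc([.4388,-.2817,0],96.1);go(p,R)
E
```

```text
t 8.0 p [ 0.4484 -0.3117  0.1262] x [ 0.002 -0.001 -1.   ] yyaw -173.5 q [-14.2  13.5 -23.6   0.  -52.8  20.7] F [ 0.   0.1 -0. ] w 0.0878
[370. 229.]
[385. 338.]
[364. 214.]
[436. 393.]
t [ 0.0482  0.0065 -0.0021] a [ 0.4 -0.1  0.1] dist 0.049 0.4
```

Estimate matches the handle top seen at (372,230). Descend and grip.

```bash
python3 -m creep '[{"tx":0.02,"ty":0.006,"tz":-0.002,"ax":0,"ay":0,"az":0,"fingers":0.0876},{"tx":0.048,"ty":0.006,"tz":-0.002,"ax":0,"ay":0,"az":0,"fingers":0.0876},{"tx":0.048,"ty":0.006,"tz":-0.002,"ax":0,"ay":0,"az":0,"fingers":0.0876}]' >/dev/null; python3 -c "
from h import *
p,R=sc([.4388,-.2817,0],96.1);go(p,R)"
python3 -m creep '[{"tx":0,"ty":0,"tz":0,"ax":0,"ay":0,"az":0,"fingers":0.01},{"tx":0,"ty":0,"tz":0,"ax":0,"ay":0,"az":0,"fingers":0.01},{"tx":0,"ty":0,"tz":0,"ax":0,"ay":0,"az":0,"fingers":0.01},{"tx":0,"ty":0,"tz":0,"ax":0,"ay":0,"az":0,"fingers":0.01},{"tx":0,"ty":0,"tz":0,"ax":0,"ay":0,"az":0,"fingers":0.01}]' 50; python3 -c "
from h import *
show();scnow()"
```

```text
t [-0.0028 -0.002  -0.0012] a [ 0.3  0.1 -0.2] dist 0.004 0.3
time_s: 8.8
tcp_pos: [0.4422, -0.3144, 0.0773]
eef_rot: [-113.6, 89.9, -17.2]
contact_force: [-0.5, -0.2, 0.1]
gripper_width: 0.053
t 8.8 p [ 0.4422 -0.3144  0.0773] x [ 0.001 -0.    -1.   ] yyaw -173.6 q [-14.7  16.6 -27.1   0.  -46.3  21.1] F [-0.5 -0.2  0.1] w 0.053
scoop O [ 0.4386 -0.2816 -0.0007] lip [ 0.4334 -0.2359 -0.0008] psi 96.4 nosedown 0.0 t 8.8 F [-0.5 -0.2  0.1] w 0.053 q [-15.  17. -27.   0. -46.  21.]
```

```bash
python3 -m creep '[{"tx":0,"ty":0,"tz":0,"ax":0,"ay":0,"az":0,"fingers":0.01},{"tx":0,"ty":0,"tz":0,"ax":0,"ay":0,"az":0,"fingers":0.01},{"tx":0,"ty":0,"tz":0,"ax":0,"ay":0,"az":0,"fingers":0.01},{"tx":0,"ty":0,"tz":0,"ax":0,"ay":0,"az":0,"fingers":0.01},{"tx":0,"ty":0,"tz":0,"ax":0,"ay":0,"az":0,"fingers":0.01}]' >/dev/null; python3 -c "
from h import *
scnow()"; python3 -m creep '[{"tx":-0.04,"ty":0,"tz":0,"ax":0,"ay":0,"az":0,"fingers":0.01},{"tx":-0.08,"ty":0,"tz":0,"ax":0,"ay":0,"az":0,"fingers":0.01},{"tx":-0.08,"ty":0,"tz":0,"ax":0,"ay":0,"az":0,"fingers":0.01}]'
python3 - <<'E'
from h import *
scnow()
yt=np.radians(88.4); tx=np.array([np.cos(yt),np.sin(yt)])
O=np.array([.600,-.260])-.054*tx
p,R=sc([*O,.08],88.4); print(O); go(p,R)
for n in('scene','top'):
    c=cap(n); q=proj(c,[.44,-.30,.06])[0].astype(int)
    cv2.imwrite(f'pics/p8{n}.png',cv2.resize(c['pixels'][max(0,q[1]-60):q[1]+60,q[0]-80:q[0]+80],(800,600),interpolation=cv2.INTER_CUBIC))
E
```

```text
scoop O [ 0.4383 -0.2816 -0.0013] lip [ 0.4331 -0.2359 -0.0013] psi 96.4 nosedown 0.0 t 9.3 F [ 0.1 -0.2 -1.1] w 0.0197 q [-15.  17. -27.   0. -46.  21.]
time_s: 9.6
tcp_pos: [0.4449, -0.3158, 0.1621]
eef_rot: [-121.9, 89.5, -25.5]
contact_force: [0.8, -0.5, -0.9]
gripper_width: 0.0201
scoop O [ 0.4418 -0.2833  0.0839] lip [ 0.4366 -0.2376  0.0837] psi 96.5 nosedown 0.3 t 9.6 F [ 0.8 -0.5 -0.9] w 0.0201 q [-15.  11. -21.   0. -57.  21.]
[ 0.59849223 -0.31397895]
t [ 0.0054 -0.1482 -0.0482] a [ 8.1 -0.2  0.4] dist 0.156 8.1
```

View pics/p8scene.png

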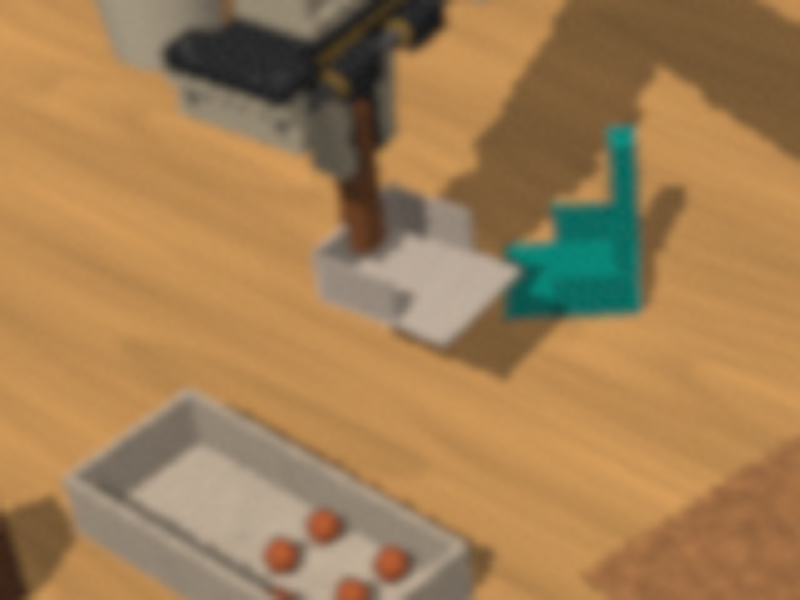

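```bash
sed -i 's/^ZT=.078/ZT=.077/' h.py; cat > tr.py <<'E'
from h import *
import sys
# args: tray-x of scoop origin, tray-y, z, tau
a=[float(v) for v in sys.argv[1:]]
yt=np.radians(88.4); tx=np.array([np.cos(yt),np.sin(yt)]);ty=np.array([-tx[1],tx[0]])
C=np.array([.600,-.260])
p,R,s=st(); 
scnow()
T=R.as_matrix();Rs=Ro.from_matrix(np.stack([np.cross(T[:,1],-T[:,0]),T[:,1],-T[:,0]],1));O=p-Rs.apply([-.033,0,ZT])
print('in tray',((O[:2]-C)@tx).round(4),((O[:2]-C)@ty).round(4))
O=C+a[0]*tx+a[1]*ty
p,R=sc([*O,a[2]],88.4,a[3]); go(p,R)
E
python3 -m creep '[{"tx":0.005,"ty":-0.148,"tz":-0.048,"ax":8,"ay":0,"az":0,"fingers":0.01},{"tx":0.005,"ty":-0.148,"tz":-0.048,"ax":8,"ay":0,"az":0,"fingers":0.01},{"tx":0.005,"ty":-0.148,"tz":-0.048,"ax":8,"ay":0,"az":0,"fingers":0.01},{"tx":0.005,"ty":-0.148,"tz":-0.048,"ax":8,"ay":0,"az":0,"fingers":0.01},{"tx":0.005,"ty":-0.148,"tz":-0.048,"ax":8,"ay":0,"az":0,"fingers":0.01}]' ; python3 tr.py -.054 0 .055 0
```

```text
time_s: 10.2
tcp_pos: [0.5943, -0.3451, 0.1481]
eef_rot: [71.9, 89.7, 160.3]
contact_force: [-0.5, -0.2, -1.6]
gripper_width: 0.0198
scoop O [ 0.5948 -0.312   0.0712] lip [ 0.5961 -0.266   0.0712] psi 88.4 nosedown -0.1 t 10.2 F [-0.5 -0.2 -1.6] w 0.0198 q [-14.  25.  -3.  -0. -62.  12.]
in tray -0.0521 0.0037
t [ 0.0161 -0.0034 -0.0018] a [ 0.   0.1 -0.3] dist 0.017 0.3
```

```bash
python3 -m creep '[{"tx":0,"ty":-0.003,"tz":-0.002,"ax":0,"ay":0,"az":0,"fingers":0.01},{"tx":0.015,"ty":-0.003,"tz":-0.002,"ax":0,"ay":0,"az":0,"fingers":0.01},{"tx":0.015,"ty":-0.003,"tz":-0.002,"ax":0,"ay":0,"az":0,"fingers":0.01},{"tx":0.015,"ty":-0.003,"tz":-0.002,"ax":0,"ay":0,"az":0,"fingers":0.01}]' >/dev/null; python3 tr.py -.054 0 .005 0
python3 - <<'E'
from h import *
for n in('scene','top'):
    c=cap(n); q=proj(c,[.60,-.26,.06])[0].astype(int)
    cv2.imwrite(f'pics/p9{n}.png',cv2.resize(c['pixels'][max(0,q[1]-60):q[1]+60,q[0]-80:q[0]+80],(800,600),interpolation=cv2.INTER_CUBIC))
E
```

```text
scoop O [ 0.597  -0.3144  0.0593] lip [ 0.5983 -0.2685  0.0593] psi 88.4 nosedown -0.0 t 10.6 F [-0.3 -0.4 -0.4] w 0.0197 q [-14.  26.  -4.  -0. -61.  12.]
in tray -0.0545 0.0014
t [ 0.0543 -0.0014  0.0005] a [-0.   0.  -0.1] dist 0.054 0.1
```

View pics/p9scene.png

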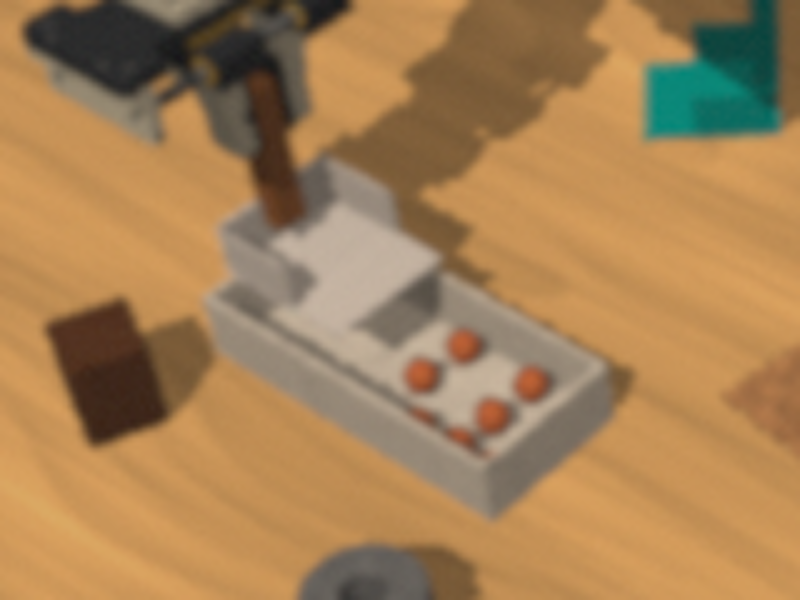

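View pics/p9top.png

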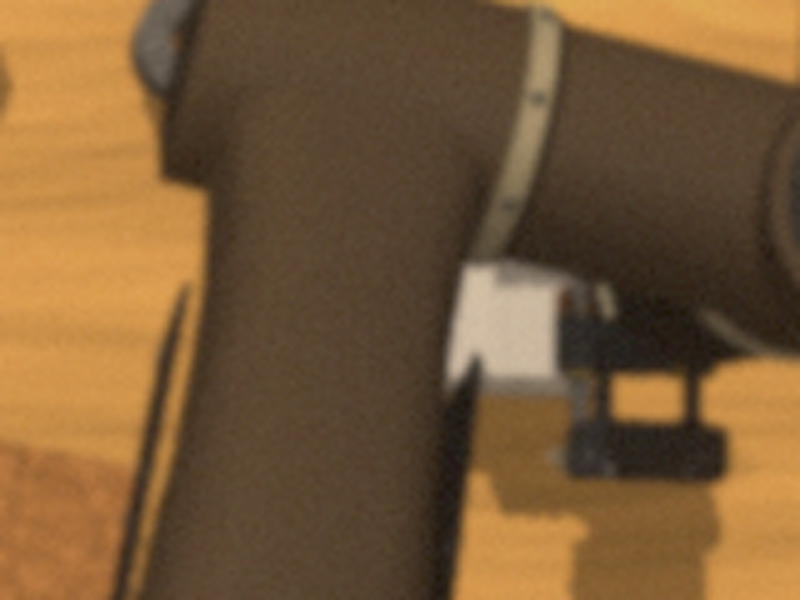

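```bash
python3 -m creep '[{"tx":0.025,"ty":-0.001,"tz":0,"ax":0,"ay":0,"az":0,"fingers":0.01},{"tx":0.04,"ty":-0.001,"tz":0,"ax":0,"ay":0,"az":0,"fingers":0.01},{"tx":0.05,"ty":-0.001,"tz":0,"ax":0,"ay":0,"az":0,"fingers":0.01},{"tx":0.053,"ty":-0.001,"tz":0,"ax":0,"ay":0,"az":0,"fingers":0.01},{"tx":0.053,"ty":-0.001,"tz":0,"ax":0,"ay":0,"az":0,"fingers":0.01}]' ; python3 tr.py 0 0 .005 0
python3 - <<'E'
from h import *
for n in('scene',):
    c=cap(n); q=proj(c,[.60,-.26,.06])[0].astype(int)
    cv2.imwrite(f'pics/p10{n}.png',cv2.resize(c['pixels'][max(0,q[1]-60):q[1]+60,q[0]-80:q[0]+80],(800,600),interpolation=cv2.INTER_CUBIC))
E
```

```text
time_s: 11.2
tcp_pos: [0.5982, -0.3477, 0.0834]
eef_rot: [90.2, 90.0, 178.7]
contact_force: [-0.1, 0.0, -1.1]
gripper_width: 0.0198
scoop O [ 0.599  -0.3147  0.0064] lip [ 0.6003 -0.2687  0.0064] psi 88.4 nosedown 0.0 t 11.2 F [-0.1  0.  -1.1] w 0.0198 q [-14.  28.  -7.   0. -55.  12.]
in tray -0.0547 -0.0006
t [0.0014 0.0006 0.0547] a [ 0. -0. -0.] dist 0.055 0.0
```

View pics/p10scene.png

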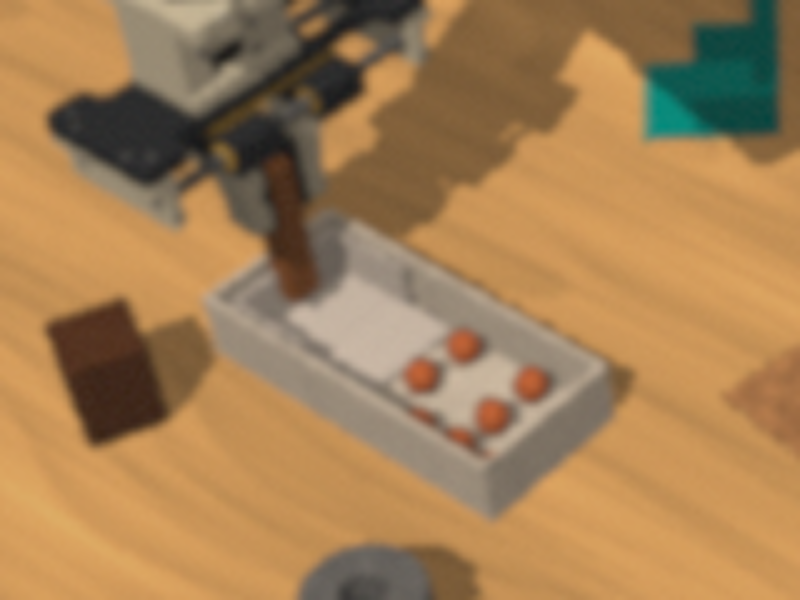

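```bash
python3 -m creep '[{"tx":0.002,"ty":0.0005,"tz":0.008,"ax":0,"ay":0,"az":0,"fingers":0.01},{"tx":0.002,"ty":0.0005,"tz":0.018,"ax":0,"ay":0,"az":0,"fingers":0.01},{"tx":0.002,"ty":0.0005,"tz":0.028,"ax":0,"ay":0,"az":0,"fingers":0.01},{"tx":0.002,"ty":0.0005,"tz":0.038,"ax":0,"ay":0,"az":0,"fingers":0.01},{"tx":0.002,"ty":0.0005,"tz":0.048,"ax":0,"ay":0,"az":0,"fingers":0.01}]' ; python3 tr.py 0.035 0 .0045 0; python3 -m creep '[{"tx":0,"ty":0,"tz":0.008,"ax":0,"ay":0,"az":0,"fingers":0.01},{"tx":0,"ty":0,"tz":0.016,"ax":0,"ay":0,"az":0,"fingers":0.01},{"tx":0,"ty":0,"tz":0.024,"ax":0,"ay":0,"az":0,"fingers":0.01},{"tx":0,"ty":0,"tz":0.032,"ax":0,"ay":0,"az":0,"fingers":0.01},{"tx":0,"ty":0,"tz":0.04,"ax":0,"ay":0,"az":0,"fingers":0.01}]' ; python3 tr.py 0.054 0 .0045 0
python3 - <<'E'
from h import *
for n in('scene',):
    c=cap(n); q=proj(c,[.60,-.22,.06])[0].astype(int)
    cv2.imwrite(f'pics/p11{n}.png',cv2.resize(c['pixels'][max(0,q[1]-60):q[1]+60,q[0]-80:q[0]+80],(800,600),interpolation=cv2.INTER_CUBIC))
E
```

```text
time_s: 11.75
tcp_pos: [0.5993, -0.2984, 0.082]
eef_rot: [-98.7, 90.0, -10.2]
contact_force: [0.1, 0.0, -1.4]
gripper_width: 0.0202
scoop O [ 0.6003 -0.2655  0.005 ] lip [ 0.6015 -0.2195  0.005 ] psi 88.4 nosedown 0.0 t 11.75 F [ 0.1  0.  -1.4] w 0.0202 q [-10.  27. -10.   0. -53.   8.]
in tray -0.0054 -0.0004
t [0.0005 0.0004 0.0404] a [ 0. -0.  0.] dist 0.04 0.0
time_s: 12.25
tcp_pos: [0.6002, -0.2591, 0.0816]
eef_rot: [86.4, 90.0, 174.8]
contact_force: [0.4, -0.1, -2.7]
gripper_width: 0.0198
scoop O [ 0.6011 -0.2261  0.0046] lip [ 0.6024 -0.1801  0.0046] psi 88.4 nosedown -0.0 t 12.25 F [ 0.4 -0.1 -2.7] w 0.0198 q [ -6.  25. -12.   0. -52.   5.]
in tray 0.0339 -0.0001
t [0.0001 0.0001 0.0201] a [ 0.  0. -0.] dist 0.02 0.0
```

View pics/p11scene.png

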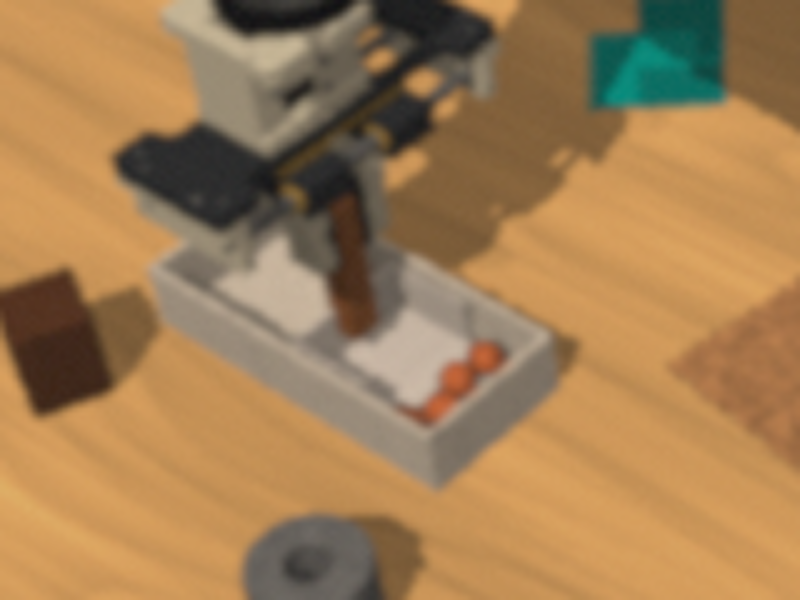

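```bash
python3 -m creep '[{"tx":0.001,"ty":0,"tz":0.004,"ax":0,"ay":0,"az":0,"fingers":0.01},{"tx":0.001,"ty":0,"tz":0.008,"ax":0,"ay":0,"az":0,"fingers":0.01},{"tx":0.001,"ty":0,"tz":0.012,"ax":0,"ay":0,"az":0,"fingers":0.01},{"tx":0.001,"ty":0,"tz":0.016,"ax":0,"ay":0,"az":0,"fingers":0.01},{"tx":0.001,"ty":0,"tz":0.020,"ax":0,"ay":0,"az":0,"fingers":0.01}]' ; python3 tr.py 0.056 0 .0045 0
python3 - <<'E'
from h import *
for n in('scene','top'):
    c=cap(n); q=proj(c,[.60,-.18,.06])[0].astype(int)
    cv2.imwrite(f'pics/p12{n}.png',cv2.resize(c['pixels'][max(0,q[1]-45):q[1]+45,q[0]-60:q[0]+60],(800,600),interpolation=cv2.INTER_CUBIC))
E
```

```text
time_s: 12.8
tcp_pos: [0.601, -0.24, 0.081]
eef_rot: [-150.1, 89.9, -61.7]
contact_force: [0.3, -2.6, -1.1]
gripper_width: 0.0199
scoop O [ 0.6019 -0.2071  0.004 ] lip [ 0.6032 -0.1611  0.004 ] psi 88.4 nosedown 0.0 t 12.8 F [ 0.3 -2.6 -1.1] w 0.0199 q [ -5.  25. -13.   0. -52.   3.]
in tray 0.053 -0.0005
t [-0.0005  0.0004  0.003 ] a [ 0. -0.  0.] dist 0.003 0.1
```

View pics/p12scene.png

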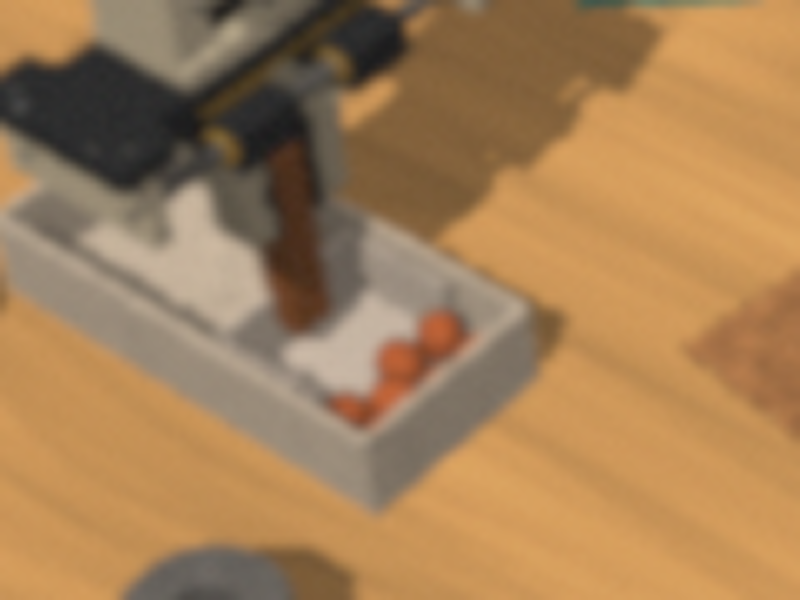

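View pics/p12top.png

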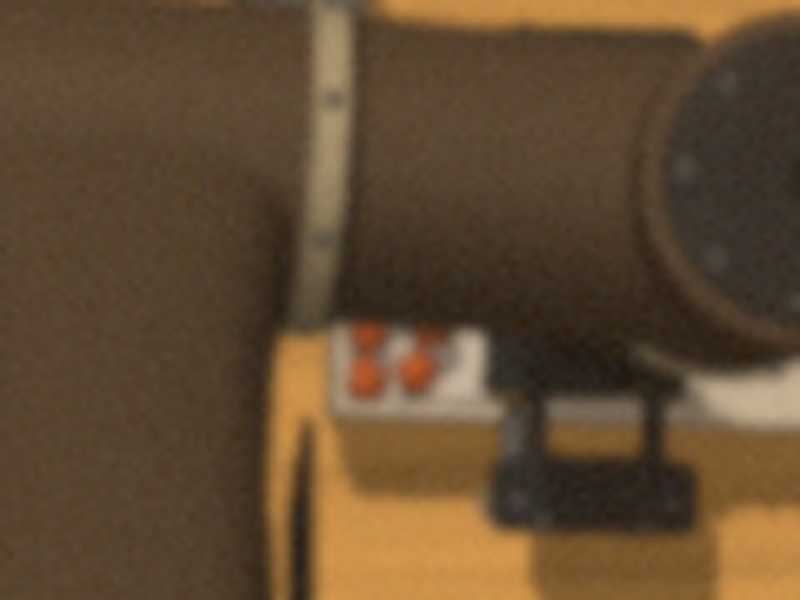

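```bash
python3 -m creep '[{"tx":0,"ty":0,"tz":0.004,"ax":0,"ay":0,"az":0,"fingers":0.01},{"tx":0,"ty":0,"tz":0.005,"ax":0,"ay":0,"az":0,"fingers":0.01},{"tx":0,"ty":0,"tz":0.005,"ax":0,"ay":0,"az":0,"fingers":0.01}]' ; for a in "-5 .0085" "-10 .012" "-15 .0155" "-20 .019" "-25 .022"; do set -- $a; s=$(python3 -c "import math;print(.054+.040*(math.cos(math.radians($1))-1)-.0)"); python3 tr.py $s 0 $2 $1|tail -2; done
```

```text
time_s: 13.2
tcp_pos: [0.6009, -0.2363, 0.0815]
eef_rot: [-175.3, 89.9, -86.9]
contact_force: [-0.6, -9.6, 1.7]
gripper_width: 0.0193
in tray 0.0565 -0.0003
t [-0.0008  0.0003 -0.0095] a [ 0.  -5.1  0. ] dist 0.009 5.1
in tray 0.0565 -0.0003
t [-0.0006  0.0003 -0.0162] a [  0.  -10.1   0. ] dist 0.016 10.1
in tray 0.0565 -0.0003
t [ 0.0002  0.0003 -0.0229] a [  0.  -15.1   0. ] dist 0.023 15.1
in tray 0.0565 -0.0003
t [ 0.0015  0.0003 -0.0295] a [  0.  -20.1   0. ] dist 0.03 20.1
in tray 0.0565 -0.0003
t [ 0.0037  0.0003 -0.0359] a [  0.  -25.1   0. ] dist 0.036 25.1
```

```bash
python3 -m creep '[{"tx":-0.0005,"ty":0,"tz":-0.0075,"ax":0,"ay":-4,"az":0,"fingers":0.01},{"tx":-0.001,"ty":0,"tz":-0.013,"ax":0,"ay":-8,"az":0,"fingers":0.01},{"tx":-0.001,"ty":0,"tz":-0.019,"ax":0,"ay":-12,"az":0,"fingers":0.01},{"tx":0,"ty":0,"tz":-0.025,"ax":0,"ay":-16,"az":0,"fingers":0.01},{"tx":0.0015,"ty":0,"tz":-0.030,"ax":0,"ay":-20,"az":0,"fingers":0.01}]' ; python3 tr.py 0.052 0 .024 -25
python3 - <<'E'
from h import *
for n in('scene','top'):
    c=cap(n); q=proj(c,[.60,-.18,.06])[0].astype(int)
    cv2.imwrite(f'pics/p13{n}.png',cv2.resize(c['pixels'][max(0,q[1]-45):q[1]+45,q[0]-60:q[0]+60],(800,600),interpolation=cv2.INTER_CUBIC))
E
```

```text
time_s: 13.7
tcp_pos: [0.6005, -0.2645, 0.0794]
eef_rot: [-0.2, 69.8, 88.3]
contact_force: [1.6, -0.5, -2.1]
gripper_width: 0.0194
scoop O [ 0.6021 -0.207   0.0185] lip [ 0.6033 -0.1639  0.0344] psi 88.4 nosedown -20.2 t 13.7 F [ 1.6 -0.5 -2.1] w 0.0194 q [-19.  32.   4. -21. -69.  26.]
in tray 0.053 -0.0007
t [-0.0024  0.0006 -0.0054] a [ 0.  -4.8  0. ] dist 0.006 4.8
```

View pics/p13scene.png

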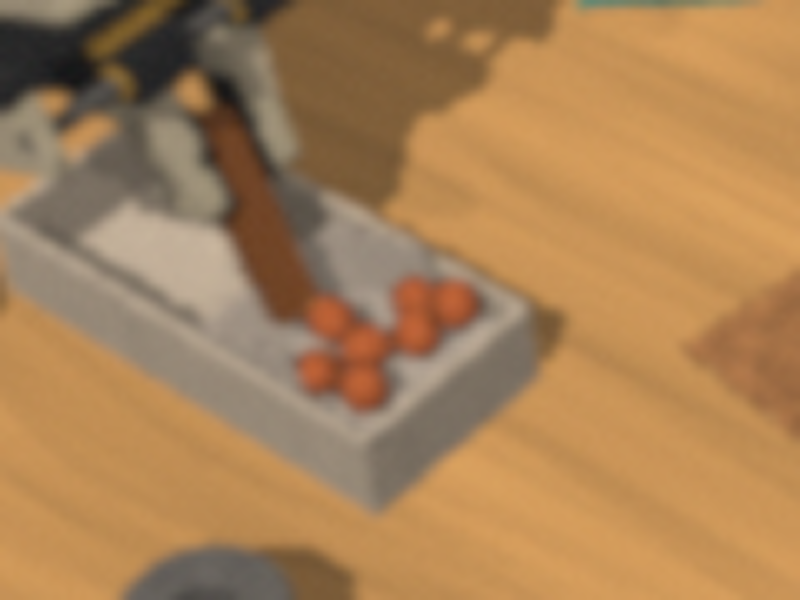

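View pics/p13top.png

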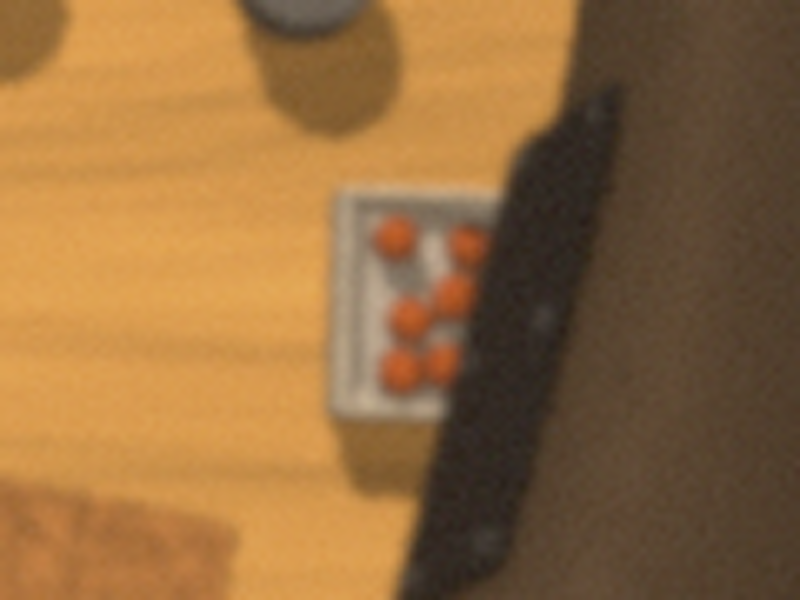

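```bash
python3 tr.py 0.050 0 .030 -32;python3 -m creep '[{"tx":-0.004,"ty":0.0005,"tz":-0.006,"ax":0,"ay":-4,"az":0,"fingers":0.01},{"tx":-0.005,"ty":0.0005,"tz":-0.0105,"ax":0,"ay":-8,"az":0,"fingers":0.01},{"tx":-0.005,"ty":0.0005,"tz":-0.0155,"ax":0,"ay":-12,"az":0,"fingers":0.01},{"tx":-0.005,"ty":0.0005,"tz":-0.0155,"ax":0,"ay":-12,"az":0,"fingers":0.01},{"tx":-0.005,"ty":0.0005,"tz":-0.0155,"ax":0,"ay":-12,"az":0,"fingers":0.01}]' ; python3 tr.py 0.050 0 .08 -30
python3 - <<'E'
from h import *
for n in('scene','top'):
    c=cap(n); q=proj(c,[.60,-.18,.06])[0].astype(int)
    cv2.imwrite(f'pics/p14{n}.png',cv2.resize(c['pixels'][max(0,q[1]-45):q[1]+45,q[0]-60:q[0]+60],(800,600),interpolation=cv2.INTER_CUBIC))
E
```

```text
scoop O [ 0.602 -0.209  0.018] lip [ 0.6033 -0.1659  0.0338] psi 88.2 nosedown -20.2 t 13.8 F [0.5 0.6 4.3] w 0.0197 q [-19.  32.   4. -21. -70.  26.]
in tray 0.051 -0.0005
t [-0.0032  0.0003 -0.0119] a [ -0.2 -11.8   0.1] dist 0.012 11.8
time_s: 14.3
tcp_pos: [0.5988, -0.2813, 0.0775]
eef_rot: [0.2, 58.0, 88.5]
contact_force: [0.4, 1.3, -2.2]
gripper_width: 0.0198
scoop O [ 0.6007 -0.2125  0.0296] lip [ 0.6019 -0.1735  0.054 ] psi 88.3 nosedown -32.0 t 14.3 F [ 0.4  1.3 -2.2] w 0.0198 q [-26.  37.  12. -29. -81.  33.]
in tray 0.0475 0.0006
t [-0.0425 -0.0005  0.0315] a [-0.1  2.  -0. ] dist 0.053 2.0
```

View pics/p14scene.png

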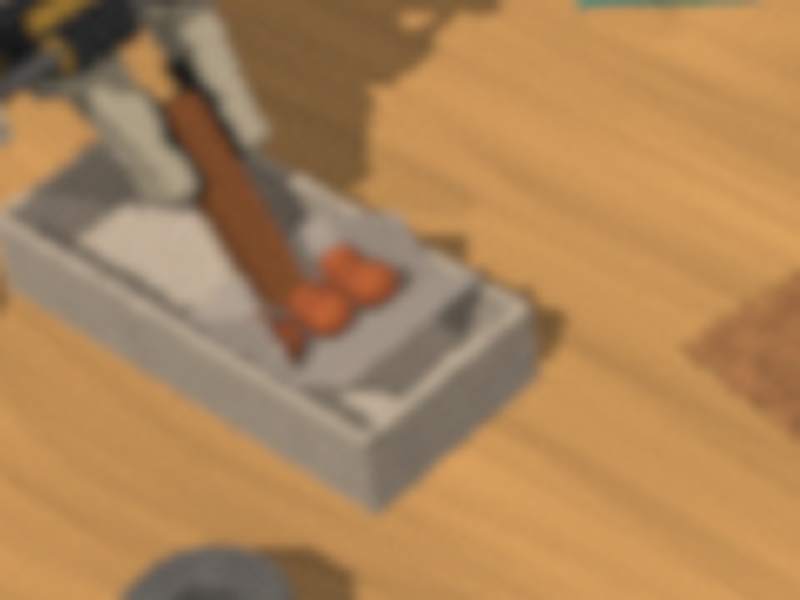

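View pics/p14top.png

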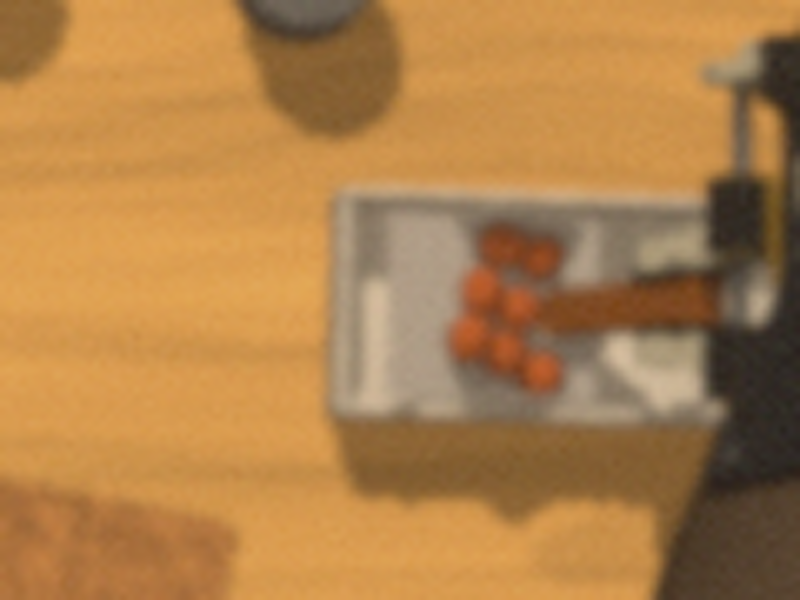

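```bash
python3 -m creep '[{"tx":-0.017,"ty":0,"tz":0.011,"ax":0,"ay":0,"az":0,"fingers":0.01},{"tx":-0.042,"ty":0,"tz":0.026,"ax":0,"ay":0,"az":0,"fingers":0.01},{"tx":-0.068,"ty":0,"tz":0.042,"ax":0,"ay":0,"az":0,"fingers":0.01},{"tx":-0.093,"ty":0,"tz":0.058,"ax":0,"ay":0,"az":0,"fingers":0.01},{"tx":-0.11,"ty":0,"tz":0.068,"ax":0,"ay":0,"az":0,"fingers":0.01}]'
python3 - <<'E'
from h import *
scnow()
for n in('scene',):
    c=cap(n); q=proj(c,[.60,-.18,.12])[0].astype(int)
    cv2.imwrite(f'pics/p15{n}.png',cv2.resize(c['pixels'][max(0,q[1]-45):q[1]+45,q[0]-60:q[0]+60],(800,600),interpolation=cv2.INTER_CUBIC))
yw=np.radians(-9.4);sx=np.array([np.cos(yw),np.sin(yw)]);sy=np.array([-sx[1],sx[0]]);S=np.array([.590,.178])
L=S+.072*sx-.0*sy; print('pan centre',L)
# scoop level-ish tilt -25, lip 0 from pan centre minus 20 in y
psi=80.6
for tau,lz in((-25,.19),(0,.14),(40,.12),(60,.11)):
    lip=np.array([*(L-.005*sy),lz]); Rs=Ro.from_euler('z',psi,degrees=True)*Ro.from_euler('y',tau,degrees=True)
    O=lip-Rs.apply([.046,0,0]); p,R=sc(O,psi,tau); print(tau,O.round(3),p.round(3)); go(p,R)
E
```

```text
time_s: 14.9
tcp_pos: [0.5999, -0.2811, 0.2132]
eef_rot: [-0.5, 58.2, 88.1]
contact_force: [0.1, 0.2, -1.4]
gripper_width: 0.0193
scoop O [ 0.6019 -0.2125  0.1652] lip [ 0.6028 -0.1735  0.1894] psi 88.7 nosedown -31.8 t 14.9 F [ 0.1  0.2 -1.4] w 0.0193 q [-26.  31.  19. -29. -93.  27.]
pan centre [0.6610332  0.16624053]
-25 [0.653 0.12  0.171] [0.643 0.059 0.226]
t [ 0.1709 -0.0339  0.2958] a [ 7.2  6.7 -3.4] dist 0.343 10.4
0 [0.653 0.116 0.14 ] [0.647 0.083 0.217]
t [ 0.192  -0.0373  0.3121] a [ 7.8 31.7 -1.7] dist 0.368 32.7
40 [0.654 0.127 0.15 ] [0.658 0.15  0.23 ]
t [ 0.2165 -0.0467  0.376 ] a [ 8.4 71.6  1.1] dist 0.436 72.1
60 [0.656 0.139 0.15 ] [0.665 0.188 0.217]
t [ 0.2474 -0.0519  0.4015] a [ 8.4 91.5  2.6] dist 0.474 92.0
```

View pics/p15scene.png

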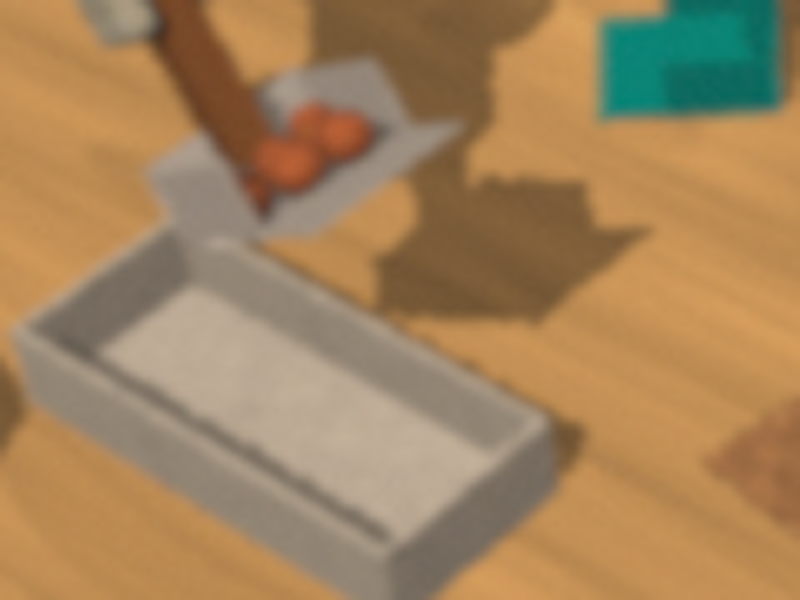

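```bash
python3 -m creep '[{"tx":0.008,"ty":-0.002,"tz":0.014,"ax":0,"ay":0,"az":0,"fingers":0.01},{"tx":0.022,"ty":-0.0045,"tz":0.039,"ax":1,"ay":0,"az":0,"fingers":0.01},{"tx":0.04,"ty":-0.008,"tz":0.068,"ax":2,"ay":1,"az":-0.5,"fingers":0.01},{"tx":0.057,"ty":-0.011,"tz":0.099,"ax":3,"ay":2,"az":-1,"fingers":0.01},{"tx":0.074,"ty":-0.015,"tz":0.128,"ax":4,"ay":3,"az":-1.5,"fingers":0.01}]'
cat > dp.py <<'E'
from h import *
import sys
# tau, lip z, lip offset along spout y, spout x
a=[float(v) for v in sys.argv[1:]]
yw=np.radians(-9.4);sx=np.array([np.cos(yw),np.sin(yw)]);sy=np.array([-sx[1],sx[0]]);S=np.array([.590,.178])
psi=80.6
Rs=Ro.from_euler('z',psi,degrees=True)*Ro.from_euler('y',a[0],degrees=True)
lip=np.array([*(S+a[3]*sx+a[2]*sy),a[1]]);O=lip-Rs.apply([.046,0,0]);p,R=sc(O,psi,a[0])
scnow();print('target tcp',p.round(3));go(p,R)
E
python3 dp.py -25 .19 -.005 .072
```

```text
time_s: 15.45
tcp_pos: [0.6178, -0.1317, 0.2138]
eef_rot: [1.5, 61.1, 85.5]
contact_force: [1.6, 0.3, -1.3]
gripper_width: 0.02
scoop O [ 0.6239 -0.0658  0.1624] lip [ 0.6282 -0.0258  0.1846] psi 83.8 nosedown -28.9 t 15.45 F [ 1.6  0.3 -1.3] w 0.02 q [-13.  23.   8. -29. -81.  13.]
target tcp [0.643 0.059 0.226]
t [ 0.0817 -0.0059  0.174 ] a [ 2.9  3.9 -2.3] dist 0.192 5.4
```

```bash
python3 -m creep '[{"tx":0.014,"ty":-0.001,"tz":0.029,"ax":0.5,"ay":0.5,"az":0,"fingers":0.01},{"tx":0.028,"ty":-0.002,"tz":0.058,"ax":1,"ay":1,"az":-0.5,"fingers":0.01},{"tx":0.041,"ty":-0.003,"tz":0.087,"ax":1.5,"ay":1.5,"az":-1,"fingers":0.01},{"tx":0.053,"ty":-0.004,"tz":0.113,"ax":2,"ay":2.5,"az":-1.5,"fingers":0.01},{"tx":0.063,"ty":-0.005,"tz":0.134,"ax":2.5,"ay":3,"az":-2,"fingers":0.01}]' >/dev/null
python3 -m creep '[{"tx":0.007,"ty":0,"tz":0.015,"ax":0,"ay":0,"az":0,"fingers":0.01},{"tx":0.011,"ty":0,"tz":0.025,"ax":0,"ay":0,"az":0,"fingers":0.01},{"tx":0.014,"ty":0,"tz":0.031,"ax":0,"ay":0,"az":0,"fingers":0.01},{"tx":0.014,"ty":0,"tz":0.031,"ax":0,"ay":0,"az":0,"fingers":0.01}]' >/dev/null
python3 dp.py 0 .145 -.005 .072
python3 - <<'E'
from h import *
for n in('scene','top'):
    c=cap(n); q=proj(c,[.65,.15,.15])[0].astype(int)
    cv2.imwrite(f'pics/p16{n}.png',cv2.resize(c['pixels'][max(0,q[1]-60):q[1]+60,q[0]-80:q[0]+80],(800,600),interpolation=cv2.INTER_CUBIC))
E
```

```text
scoop O [0.6531 0.1087 0.1687] lip [0.6596 0.1496 0.1888] psi 81.0 nosedown -25.9 t 16.35 F [-0.3 -0.1 -2.4] w 0.0197 q [  5.  18.   2. -27. -70.  -6.]
target tcp [0.647 0.083 0.222]
t [0.0177 0.0019 0.033 ] a [ 0.5 25.9 -0.3] dist 0.037 25.9
```

View pics/p16scene.png

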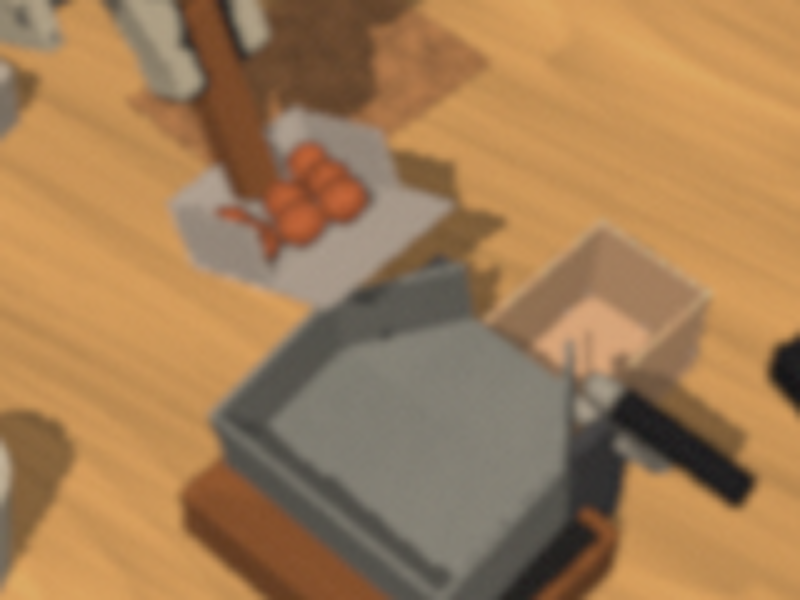

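View pics/p16top.png

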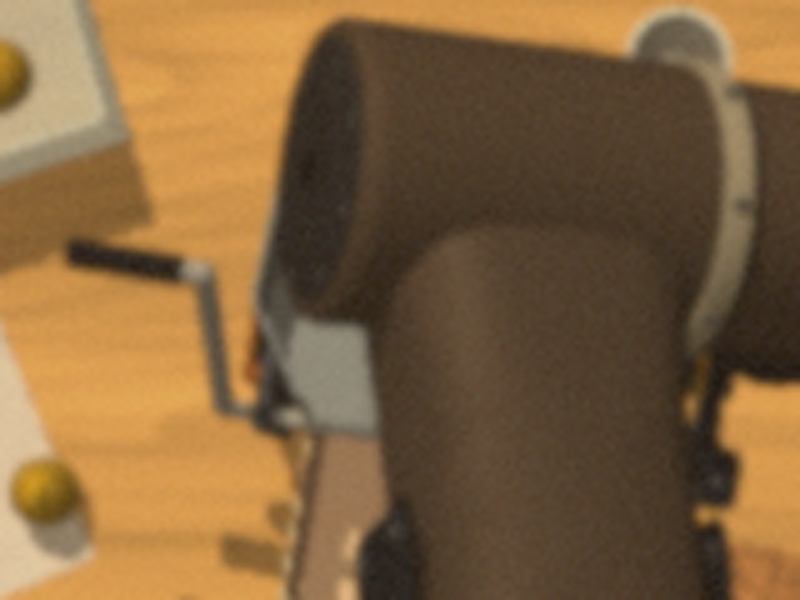

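```bash
python3 -m creep '[{"tx":0.004,"ty":0.001,"tz":0.008,"ax":0.5,"ay":6,"az":0,"fingers":0.01},{"tx":0.008,"ty":0.001,"tz":0.015,"ax":0.5,"ay":12,"az":0,"fingers":0.01},{"tx":0.012,"ty":0.002,"tz":0.023,"ax":0.5,"ay":18,"az":0,"fingers":0.01},{"tx":0.0177,"ty":0.002,"tz":0.033,"ax":0.5,"ay":26,"az":0,"fingers":0.01},{"tx":0.0177,"ty":0.002,"tz":0.033,"ax":0.5,"ay":26,"az":0,"fingers":0.01}]' >/dev/null
for a in "10 .135" "20 .125" "30 .115" "40 .108" "50 .105"; do python3 dp.py $a -.005 .072|tail -1; done; python3 dp.py 50 .105 -.005 .072
```

```text
t [-0.0036 -0.0003  0.0119] a [ 0.3  9.6 -0.2] dist 0.012 9.6
t [-0.0036 -0.0004  0.0284] a [ 0.3 19.6 -0.2] dist 0.029 19.6
t [-0.0005 -0.0005  0.0464] a [ 0.3 29.6 -0.2] dist 0.046 29.6
t [ 0.0028 -0.0006  0.0653] a [ 0.3 39.6 -0.2] dist 0.065 39.6
t [ 0.0054 -0.0006  0.0846] a [ 0.3 49.6 -0.2] dist 0.085 49.6
scoop O [0.6523 0.1182 0.1438] lip [0.6596 0.1636 0.1435] psi 80.8 nosedown 0.4 t 16.95 F [-0.3  0.5 -3. ] w 0.0198 q [ 25.  19.  -2.   0. -69. -34.]
target tcp [0.662 0.169 0.215]
t [ 0.0054 -0.0006  0.0846] a [ 0.3 49.6 -0.2] dist 0.085 49.6
```

```bash
python3 -m creep '[{"tx":-0.0036,"ty":0,"tz":0.012,"ax":0,"ay":8.5,"az":0,"fingers":0.01},{"tx":-0.0036,"ty":0,"tz":0.025,"ax":0,"ay":17,"az":0,"fingers":0.01},{"tx":-0.001,"ty":0,"tz":0.039,"ax":0,"ay":25.5,"az":0,"fingers":0.01},{"tx":0.001,"ty":0,"tz":0.055,"ax":0,"ay":34,"az":0,"fingers":0.01},{"tx":0.003,"ty":0,"tz":0.068,"ax":0,"ay":41,"az":0,"fingers":0.01}]'
python3 dp.py 60 .100 -.005 .072
python3 - <<'E'
from h import *
for n in('scene',):
    c=cap(n); q=proj(c,[.65,.15,.12])[0].astype(int)
    cv2.imwrite(f'pics/p17{n}.png',cv2.resize(c['pixels'][max(0,q[1]-60):q[1]+60,q[0]-80:q[0]+80],(800,600),interpolation=cv2.INTER_CUBIC))
E
```

```text
time_s: 17.45
tcp_pos: [0.659, 0.1508, 0.2189]
eef_rot: [179.7, 48.7, -99.7]
contact_force: [0.4, -0.4, -0.4]
gripper_width: 0.0196
scoop O [0.6544 0.1251 0.1393] lip [0.66   0.1592 0.1089] psi 80.8 nosedown 41.3 t 17.45 F [ 0.4 -0.4 -0.4] w 0.0196 q [ 42.  36.   3.  24. -92. -58.]
target tcp [0.665 0.188 0.207]
t [-0.0159  0.0005  0.0363] a [ 0.1 18.7 -0.2] dist 0.04 18.7
```

View pics/p17scene.png

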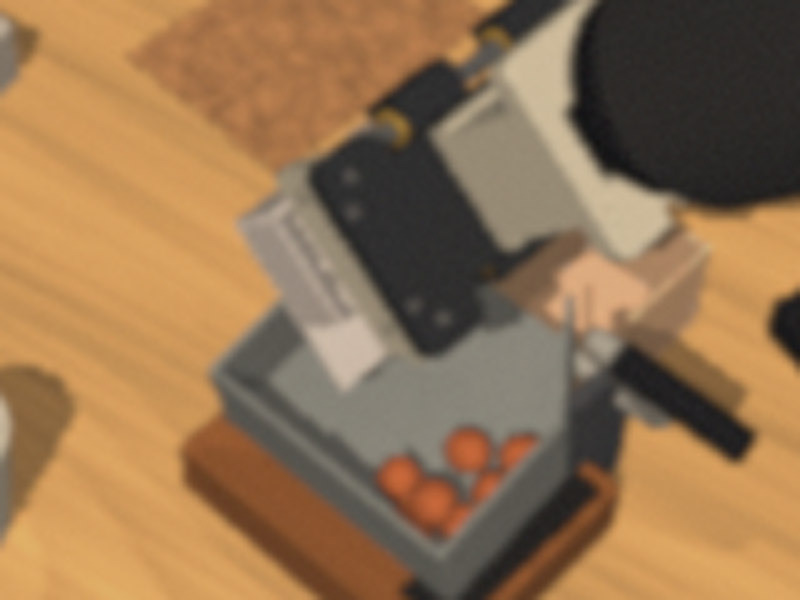

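```bash
python3 dp.py 58 .112 -.005 .072 | tail -1; python3 -m creep '[{"tx":-0.01,"ty":0,"tz":0.014,"ax":0,"ay":8,"az":0,"fingers":0.01},{"tx":-0.022,"ty":0,"tz":0.027,"ax":0,"ay":16,"az":0,"fingers":0.01},{"tx":-0.022,"ty":0,"tz":0.027,"ax":0,"ay":16,"az":0,"fingers":0.01},{"tx":-0.022,"ty":0,"tz":0.027,"ax":0,"ay":16,"az":0,"fingers":0.01},{"tx":-0.022,"ty":0,"tz":0.027,"ax":0,"ay":16,"az":0,"fingers":0.01}]'
python3 - <<'E'
from h import *
scnow()
for n in('scene',):
    c=cap(n); q=proj(c,[.65,.15,.12])[0].astype(int)
    cv2.imwrite(f'pics/p18{n}.png',cv2.resize(c['pixels'][max(0,q[1]-60):q[1]+60,q[0]-80:q[0]+80],(800,600),interpolation=cv2.INTER_CUBIC))
E
```

```text
t [-0.0259 -0.0005  0.0192] a [ 0.5 15.9 -0.2] dist 0.032 15.9
time_s: 18.0
tcp_pos: [0.6647, 0.1835, 0.2188]
eef_rot: [179.8, 33.1, -99.6]
contact_force: [0.4, -0.5, 0.3]
gripper_width: 0.0198
scoop O [0.6568 0.1377 0.1491] lip [0.6609 0.1625 0.1106] psi 80.8 nosedown 56.9 t 18.0 F [ 0.4 -0.5  0.3] w 0.0198 q [  46.   45.    9.   29. -103.  -62.]
```

View pics/p18scene.png

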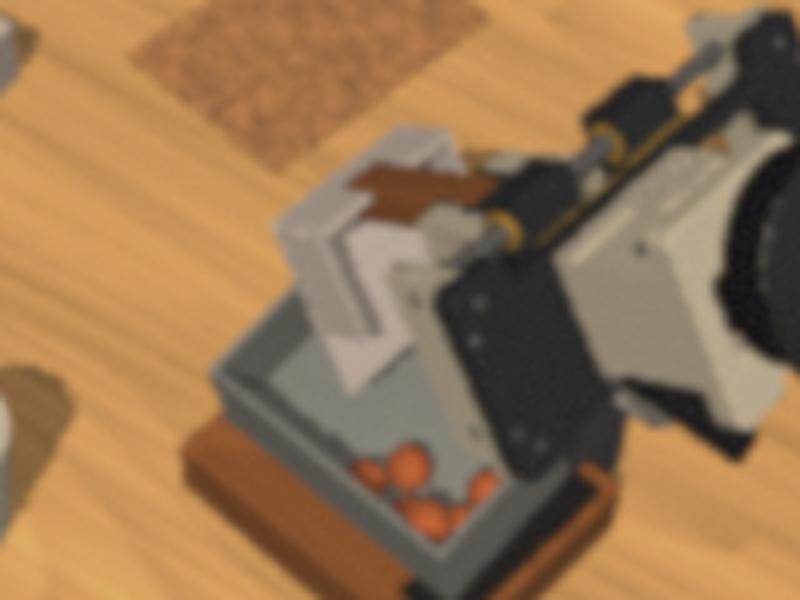

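```bash
python3 dp.py 40 .17 -.02 .072|tail -1;python3 dp.py 15 .19 -.04 .072|tail -1
```

```text
t [ 0.0079  0.0009 -0.0766] a [  0.  -16.8  -0.2] dist 0.077 16.8
t [ 0.0598  0.0008 -0.1166] a [ -0.  -41.8  -0.2] dist 0.131 41.8
```

```bash
python3 -m creep '[{"tx":-0.02,"ty":0,"tz":-0.032,"ax":0,"ay":-4,"az":0,"fingers":0.01},{"tx":0.0,"ty":0,"tz":-0.065,"ax":0,"ay":-12,"az":0,"fingers":0.01},{"tx":0.015,"ty":0,"tz":-0.085,"ax":0,"ay":-20,"az":0,"fingers":0.01},{"tx":0.035,"ty":0,"tz":-0.1,"ax":0,"ay":-28,"az":0,"fingers":0.01},{"tx":0.05,"ty":0,"tz":-0.113,"ax":0,"ay":-36,"az":0,"fingers":0.01}]'
python3 dp.py 0 .19 -.18 .072
python3 - <<'E'
from h import *
for n in('scene',):
    c=cap(n); q=proj(c,[.65,.15,.12])[0].astype(int)
    cv2.imwrite(f'pics/p19{n}.png',cv2.resize(c['pixels'][max(0,q[1]-60):q[1]+60,q[0]-80:q[0]+80],(800,600),interpolation=cv2.INTER_CUBIC))
E
```

```text
time_s: 18.55
tcp_pos: [0.6471, 0.0804, 0.2907]
eef_rot: [-179.5, 69.6, -99.0]
contact_force: [0.9, -1.6, -1.0]
gripper_width: 0.0198
scoop O [0.648  0.0844 0.207 ] lip [0.6552 0.1269 0.191 ] psi 80.4 nosedown 20.4 t 18.55 F [ 0.9 -1.6 -1. ] w 0.0198 q [ 33.  22.   2.  15. -84. -46.]
target tcp [ 0.619 -0.089  0.267]
t [ 8.22e-02  1.00e-04 -1.53e-01] a [ -0.1 -20.4   0.2] dist 0.174 20.4
```

View pics/p19scene.png

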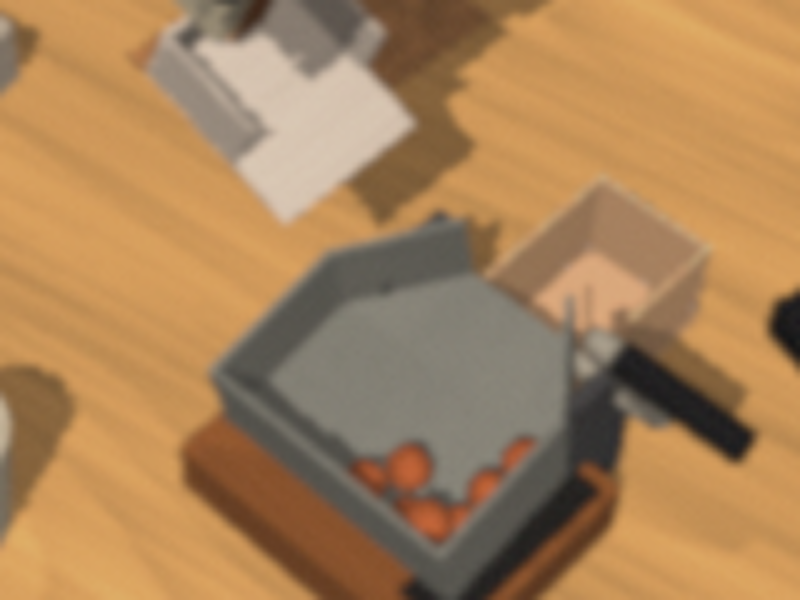

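```bash
python3 -m creep '[{"tx":0.08,"ty":0,"tz":-0.15,"ax":0,"ay":-20.4,"az":0,"fingers":0.01},{"tx":0.08,"ty":0,"tz":-0.15,"ax":0,"ay":-20.4,"az":0,"fingers":0.01},{"tx":0.08,"ty":0,"tz":-0.15,"ax":0,"ay":-20.4,"az":0,"fingers":0.01},{"tx":0.08,"ty":0,"tz":-0.15,"ax":0,"ay":-20.4,"az":0,"fingers":0.01},{"tx":0.08,"ty":0,"tz":-0.15,"ax":0,"ay":-20.4,"az":0,"fingers":0.01}]'
python3 - <<'E'
from h import *
p,R=sc([.4388,-.2817,.1],96.1); scnow(); go(p,R)
c=cap('top'); q=proj(c,[.65,.15,.05])[0].astype(int)
cv2.imwrite(f'pics/p20.png',cv2.resize(c['pixels'][max(0,q[1]-60):q[1]+60,q[0]-80:q[0]+80],(800,600),interpolation=cv2.INTER_CUBIC))
E
```

```text
time_s: 19.1
tcp_pos: [0.6181, -0.0889, 0.2687]
eef_rot: [-169.5, 89.5, -89.3]
contact_force: [-0.3, 0.2, -0.9]
gripper_width: 0.0202
scoop O [ 0.6237 -0.0571  0.1914] lip [ 0.6315 -0.0118  0.191 ] psi 80.2 nosedown 0.5 t 19.1 F [-0.3  0.2 -0.9] w 0.0202 q [ 10.  14.  -3.   1. -73. -20.]
t [ 0.0938  0.135  -0.2514] a [-15.9  -0.5   0. ] dist 0.3 15.9
```

View pics/p20.png

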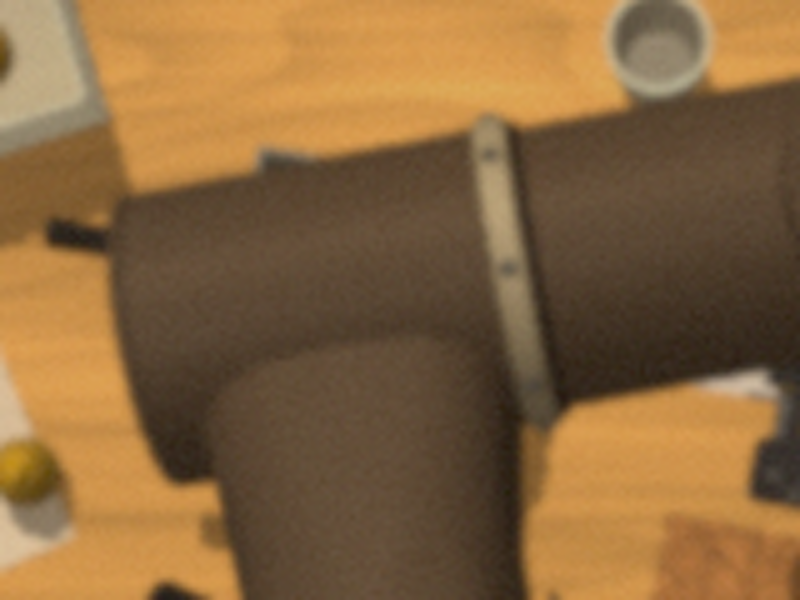

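```bash
python3 -m creep '[{"tx":0.0,"ty":0.135,"tz":-0.251,"ax":-15.9,"ay":0,"az":0,"fingers":0.01},{"tx":0.0,"ty":0.135,"tz":-0.251,"ax":-15.9,"ay":0,"az":0,"fingers":0.01},{"tx":0.03,"ty":0.135,"tz":-0.251,"ax":-15.9,"ay":0,"az":0,"fingers":0.01},{"tx":0.06,"ty":0.135,"tz":-0.251,"ax":-15.9,"ay":0,"az":0,"fingers":0.01},{"tx":0.094,"ty":0.135,"tz":-0.251,"ax":-15.9,"ay":0,"az":0,"fingers":0.01}]' >/dev/null;python3 -m creep '[{"tx":0,"ty":0.02,"tz":-0.037,"ax":0,"ay":0,"az":0,"fingers":0.01}]' >/dev/null
python3 - <<'E'
from h import *
p,R=sc([.4388,-.2817,.03],96.1); scnow(); go(p,R)
for n in('scene','top'):
  c=cap(n); q=proj(c,[.67,.15,.05])[0].astype(int)
  cv2.imwrite(f'pics/p21{n}.png',cv2.resize(c['pixels'][max(0,q[1]-60):q[1]+60,q[0]-80:q[0]+80],(800,600),interpolation=cv2.INTER_CUBIC))
q=proj(c,[.44,-.3,.05])[0].astype(int)
c=cap('scene');cv2.imwrite(f'pics/p21all.png',cv2.resize(c['pixels'],(800,600)))
E
```

```text
scoop O [ 0.4519 -0.277   0.133 ] lip [ 0.4467 -0.2313  0.1327] psi 96.5 nosedown 0.4 t 19.75 F [ 0.9  0.3 -0.4] w 0.0196 q [-13.  10. -17.   1. -64.  20.]
t [ 0.1034  0.0135 -0.0029] a [ 0.4 -0.4 -0.5] dist 0.104 0.8
```

View pics/p21top.png

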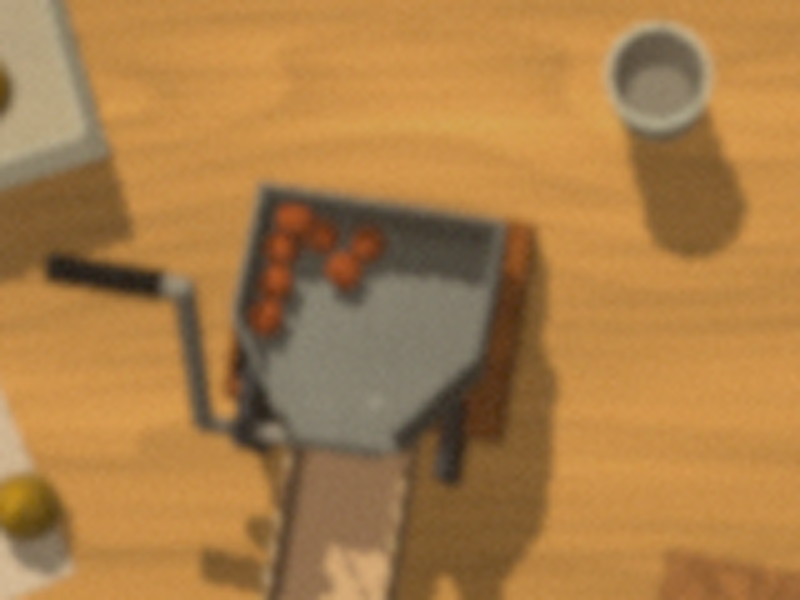

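View pics/p21all.png

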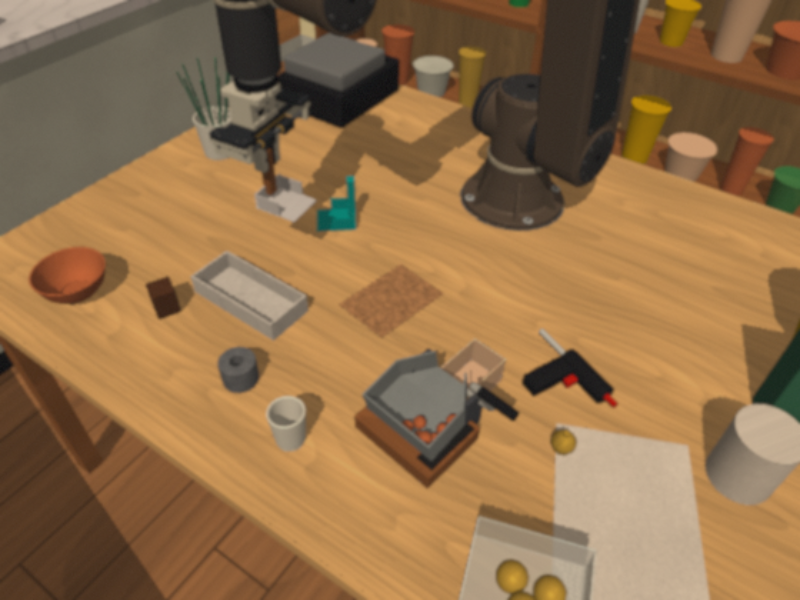

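```bash
python3 -m creep '[{"tx":0.03,"ty":0.006,"tz":-0.002,"ax":0.4,"ay":-0.4,"az":0,"fingers":0.01},{"tx":0.07,"ty":0.013,"tz":-0.003,"ax":0.4,"ay":-0.4,"az":-0.5,"fingers":0.01},{"tx":0.1,"ty":0.013,"tz":-0.003,"ax":0.4,"ay":-0.4,"az":-0.5,"fingers":0.01},{"tx":0.103,"ty":0.013,"tz":-0.003,"ax":0.4,"ay":-0.4,"az":-0.5,"fingers":0.01},{"tx":0.103,"ty":0.013,"tz":-0.003,"ax":0.4,"ay":-0.4,"az":-0.5,"fingers":0.01}]' >/dev/null
python3 - <<'E'
from h import *
p,R=sc([.4388,-.2817,.0005],96.1); scnow(); go(p,R)
E
```

```text
scoop O [ 0.4442 -0.2826  0.033 ] lip [ 0.4392 -0.2369  0.0328] psi 96.2 nosedown 0.2 t 20.4 F [ 0.4 -0.7  0.6] w 0.0195 q [-15.  15. -25.   0. -51.  21.]
t [0.0326 0.0052 0.0013] a [ 0.1 -0.2  0.1] dist 0.033 0.3
```

```bash
python3 -m creep '[{"tx":0.015,"ty":0,"tz":0,"ax":0,"ay":0,"az":0,"fingers":0.01},{"tx":0.027,"ty":0,"tz":0,"ax":0,"ay":0,"az":0,"fingers":0.01},{"tx":0.031,"ty":0,"tz":0,"ax":0,"ay":0,"az":0,"fingers":0.01},{"tx":0.033,"ty":0,"tz":0,"ax":0,"ay":0,"az":0,"fingers":0.01},{"tx":0.033,"ty":0,"tz":0,"ax":0,"ay":0,"az":0,"fingers":0.01}]'; python3 -c "
from h import *
scnow()"
```

```text
time_s: 20.9
tcp_pos: [0.4472, -0.3159, 0.0772]
eef_rot: [-143.3, 89.7, -47.2]
contact_force: [-1.0, 1.5, 4.2]
gripper_width: 0.0198
scoop O [ 4.439e-01 -2.834e-01  1.000e-04] lip [ 4.390e-01 -2.377e-01 -1.000e-04] psi 96.1 nosedown 0.2 t 20.9 F [-1.   1.5  4.2] w 0.0198 q [-15.  17. -27.   0. -46.  21.]
```

```bash
python3 -m creep '[{"tx":0,"ty":0,"tz":0,"ax":0,"ay":0,"az":0,"fingers":0.0876},{"tx":0,"ty":0,"tz":0,"ax":0,"ay":0,"az":0,"fingers":0.0876},{"tx":0,"ty":0,"tz":0,"ax":0,"ay":0,"az":0,"fingers":0.0876},{"tx":0,"ty":0,"tz":0,"ax":0,"ay":0,"az":0,"fingers":0.0876},{"tx":0,"ty":0,"tz":0,"ax":0,"ay":0,"az":0,"fingers":0.0876}]'>/dev/null; python3 -m creep '[{"tx":-0.04,"ty":0,"tz":0,"ax":0,"ay":0,"az":0,"fingers":0.0876},{"tx":-0.09,"ty":0,"tz":0,"ax":0,"ay":0,"az":0,"fingers":0.0876},{"tx":-0.14,"ty":0,"tz":0,"ax":0,"ay":0,"az":0,"fingers":0.0876},{"tx":-0.17,"ty":0,"tz":0,"ax":0,"ay":0,"az":0,"fingers":0.0876}]'
cat > lv.py <<'E'
from h import *
import sys
# theta (rad), dz above nominal, dx
a=[float(v) for v in sys.argv[1:]]
yw=np.radians(-9.4);sx=np.array([np.cos(yw),np.sin(yw)]);sy=np.array([-sx[1],sx[0]]);S=np.array([.590,.178])
al=np.arctan2(104,60)+a[0]  # angle of bar about hinge in x-z
b=np.array([*(S+.120*np.cos(al)*sx+(.122+a[3])*sy),.075+.120*np.sin(al)])
b[:2]+=a[2]*sx
print('bar',b.round(4)); show(); go(b+[0,0,-.019+a[1]],Rdown(170.6))
E
python3 lv.py 0 .08 0 0
python3 - <<'E'
from h import *
for n in('scene',):
  c=cap(n); q=proj(c,[.48,-.25,.05])[0].astype(int)
  cv2.imwrite(f'pics/p22{n}.png',cv2.resize(c['pixels'][max(0,q[1]-60):q[1]+60,q[0]-80:q[0]+80],(800,600),interpolation=cv2.INTER_CUBIC))
E
```

```text
time_s: 21.8
tcp_pos: [0.4471, -0.3159, 0.2504]
eef_rot: [-133.4, 89.5, -37.3]
contact_force: [0.7, -0.2, 0.2]
gripper_width: 0.0846
bar [0.6691 0.2886 0.1789]
t 21.8 p [ 0.4471 -0.3159  0.2504] x [ 0.006 -0.005 -1.   ] yyaw -173.9 q [-14.6   7.4 -13.8   0.2 -68.4  20.6] F [ 0.7 -0.2  0.2] w 0.0846
t [ 0.0089 -0.285   0.5775] a [15.5 -0.3  0.4] dist 0.644 15.5
```

View pics/p22scene.png

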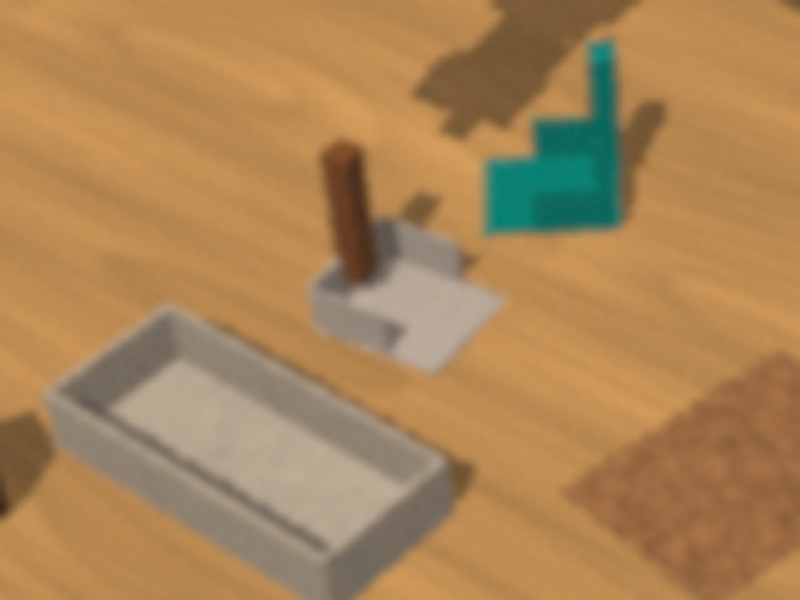

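```bash
python3 -m creep '[{"tx":0,"ty":-0.11,"tz":0.225,"ax":6,"ay":0,"az":0,"fingers":0.05},{"tx":0,"ty":-0.11,"tz":0.225,"ax":6,"ay":0,"az":0,"fingers":0.05},{"tx":0,"ty":-0.11,"tz":0.225,"ax":6,"ay":0,"az":0,"fingers":0.05},{"tx":0,"ty":-0.11,"tz":0.225,"ax":6,"ay":0,"az":0,"fingers":0.05},{"tx":0,"ty":-0.11,"tz":0.225,"ax":6,"ay":0,"az":0,"fingers":0.05}]'>/dev/null; python3 lv.py 0 .07 0 0
```

```text
bar [0.6691 0.2886 0.1789]
t 22.35 p [ 0.5317 -0.0784  0.2455] x [ 0.002 -0.003 -1.   ] yyaw -179.9 q [ 12.7   6.8 -15.2   0.2 -68.  -12.7] F [ 1.4 -0.7 -0.3] w 0.0534
t [ 0.0149 -0.1378  0.3669] a [ 9.5 -0.1  0.2] dist 0.392 9.5
```

```bash
python3 -m creep '[{"tx":0,"ty":-0.08,"tz":0.21,"ax":5,"ay":0,"az":0,"fingers":0.05},{"tx":0,"ty":-0.08,"tz":0.21,"ax":5,"ay":0,"az":0,"fingers":0.05},{"tx":0,"ty":-0.08,"tz":0.21,"ax":5,"ay":0,"az":0,"fingers":0.05},{"tx":0,"ty":-0.08,"tz":0.21,"ax":5,"ay":0,"az":0,"fingers":0.05},{"tx":0,"ty":-0.08,"tz":0.21,"ax":5,"ay":0,"az":0,"fingers":0.05}]'>/dev/null; python3 lv.py 0 .06 0 0
```

```text
bar [0.6691 0.2886 0.1789]
t 22.85 p [0.612  0.1333 0.2442] x [ 0.002 -0.003 -1.   ] yyaw 175.2 q [ 30.2  15.4  -4.4   0.2 -70.2 -35.1] F [-0.8 -0.4 -0.2] w 0.0499
t [ 0.0239 -0.0439  0.1596] a [ 4.6 -0.2  0.1] dist 0.167 4.6
```

```bash
python3 -m creep '[{"tx":0,"ty":-0.044,"tz":0.16,"ax":4.6,"ay":0,"az":0,"fingers":0.05},{"tx":0,"ty":-0.044,"tz":0.16,"ax":4.6,"ay":0,"az":0,"fingers":0.05},{"tx":0,"ty":-0.044,"tz":0.16,"ax":4.6,"ay":0,"az":0,"fingers":0.05},{"tx":0.024,"ty":-0.044,"tz":0.16,"ax":4.6,"ay":0,"az":0,"fingers":0.05},{"tx":0.024,"ty":-0.044,"tz":0.16,"ax":4.6,"ay":0,"az":0,"fingers":0.05}]'>/dev/null; python3 lv.py 0 .0 0 0
python3 - <<'E'
from h import *
for n in('scene','top'):
  c=cap(n); q=proj(c,[.66,.28,.19])[0].astype(int)
  cv2.imwrite(f'pics/p23{n}.png',cv2.resize(c['pixels'][max(0,q[1]-45):q[1]+45,q[0]-60:q[0]+60],(800,600),interpolation=cv2.INTER_CUBIC))
E
```

```text
bar [0.6691 0.2886 0.1789]
t 23.35 p [0.6675 0.2871 0.2154] x [-0.004 -0.006 -1.   ] yyaw 170.6 q [ 38.6  26.    7.5   0.1 -71.9 -48.1] F [-1.1 -1.2 -1. ] w 0.0501
t [ 0.0555 -0.0015  0.0021] a [-0.  -0.4 -0.2] dist 0.056 0.4
```

View pics/p23scene.png

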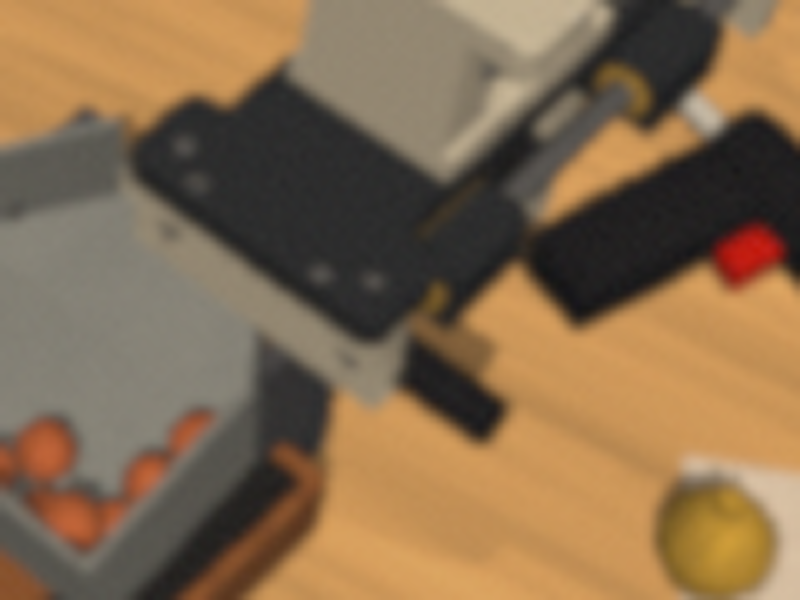

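```bash
python3 -m creep '[{"tx":0.02,"ty":-0.003,"tz":0.002,"ax":0,"ay":0,"az":0,"fingers":0.05},{"tx":0.04,"ty":-0.003,"tz":0.002,"ax":0,"ay":0,"az":0,"fingers":0.05},{"tx":0.055,"ty":-0.003,"tz":0.002,"ax":0,"ay":0,"az":0,"fingers":0.05},{"tx":0.055,"ty":-0.003,"tz":0.002,"ax":0,"ay":0,"az":0,"fingers":0.05}]'; python3 lv.py 0 .0 0 0; python3 -m creep '[{"tx":0,"ty":0,"tz":0,"ax":0,"ay":0,"az":0,"fingers":0.022},{"tx":0,"ty":0,"tz":0,"ax":0,"ay":0,"az":0,"fingers":0.022},{"tx":0,"ty":0,"tz":0,"ax":0,"ay":0,"az":0,"fingers":0.022}]' 20
```

```text
time_s: 23.85
tcp_pos: [0.6714, 0.2852, 0.1643]
eef_rot: [-175.2, 89.8, -94.8]
contact_force: [0.0, -0.2, 0.3]
gripper_width: 0.0502
bar [0.6691 0.2886 0.1789]
t 23.85 p [0.6714 0.2852 0.1643] x [-0.    -0.004 -1.   ] yyaw 170.4 q [ 38.4  27.8   3.8   0.2 -66.1 -48. ] F [ 0.  -0.2  0.3] w 0.0502
t [0.0044 0.0028 0.003 ] a [-0.2 -0.2  0. ] dist 0.006 0.3
time_s: 24.15
tcp_pos: [0.6728, 0.2869, 0.1673]
eef_rot: [-104.5, 89.8, -24.0]
contact_force: [-0.1, -0.4, -0.4]
gripper_width: 0.0315
```

```bash
python3 -m creep '[{"tx":0.006,"ty":0,"tz":0,"ax":0,"ay":0,"az":0,"fingers":0.02},{"tx":0.006,"ty":0,"tz":0,"ax":0,"ay":0,"az":0,"fingers":0.02},{"tx":0.006,"ty":0,"tz":0,"ax":0,"ay":0,"az":0,"fingers":0.02}]' 20; python3 lv.py 0 .0 0 0;  python3 - <<'E'
from h import *
for n in('scene','top'):
  c=cap(n); q=proj(c,[.66,.28,.19])[0].astype(int)
  cv2.imwrite(f'pics/p24{n}.png',cv2.resize(c['pixels'][max(0,q[1]-45):q[1]+45,q[0]-60:q[0]+60],(800,600),interpolation=cv2.INTER_CUBIC))
E
```

```text
time_s: 24.45
tcp_pos: [0.6721, 0.2866, 0.1596]
eef_rot: [-141.8, 89.8, -61.3]
contact_force: [-0.1, 0.1, -0.1]
gripper_width: 0.0203
bar [0.6691 0.2886 0.1789]
t 24.45 p [0.6721 0.2866 0.1596] x [ 0.002 -0.003 -1.   ] yyaw 170.5 q [ 38.4  28.1   3.5   0.2 -65.5 -48. ] F [-0.1  0.1 -0.1] w 0.0203
t [-0.0004  0.0033  0.0014] a [-0.1 -0.2  0.1] dist 0.004 0.2
```

View pics/p24scene.png

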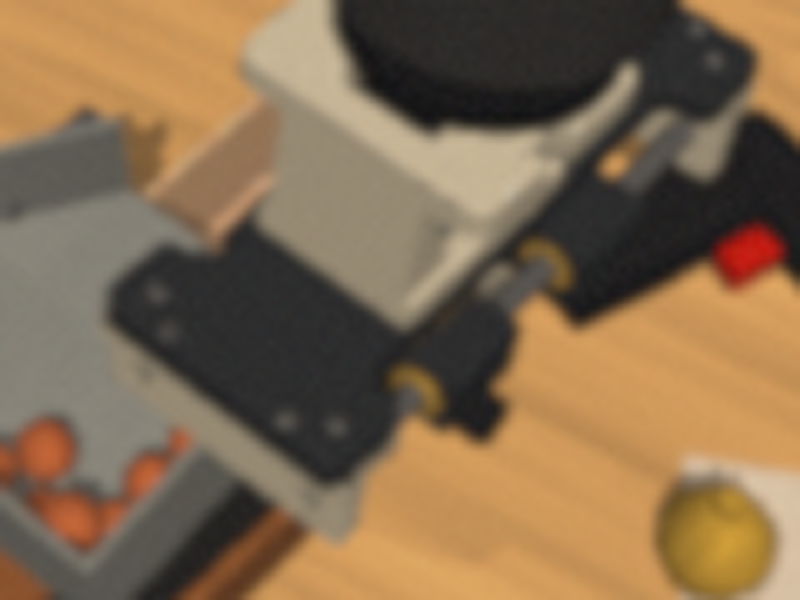

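```bash
python3 -m creep '[{"tx":0,"ty":0,"tz":0,"ax":0,"ay":0,"az":0,"fingers":0.01},{"tx":0,"ty":0,"tz":0,"ax":0,"ay":0,"az":0,"fingers":0.01},{"tx":0,"ty":0,"tz":0,"ax":0,"ay":0,"az":0,"fingers":0.01}]' 5; python3 lv.py 0 0 0 0
```

```text
time_s: 24.85
tcp_pos: [0.6705, 0.2869, 0.1595]
eef_rot: [172.0, 89.8, -107.5]
contact_force: [-6.8, 1.7, 0.7]
gripper_width: 0.0158
bar [0.6691 0.2886 0.1789]
t 24.85 p [0.6705 0.2869 0.1595] x [-0.001 -0.003 -1.   ] yyaw 170.5 q [ 38.5  28.    3.5   0.1 -65.6 -48. ] F [-6.8  1.7  0.7] w 0.0158
t [-0.0005  0.0016  0.0014] a [-0.1 -0.2 -0. ] dist 0.002 0.2
```

```bash
python3 -m creep '[{"tx":-0.0055,"ty":0.0107,"tz":0,"ax":0,"ay":0,"az":0,"fingers":0.01},{"tx":-0.0098,"ty":0.0219,"tz":0,"ax":0,"ay":0,"az":0,"fingers":0.01},{"tx":-0.0131,"ty":0.0334,"tz":0,"ax":0,"ay":0,"az":0,"fingers":0.01},{"tx":-0.0151,"ty":0.0452,"tz":0,"ax":0,"ay":0,"az":0,"fingers":0.01},{"tx":-0.016,"ty":0.0572,"tz":0,"ax":0,"ay":0,"az":0,"fingers":0.01}]' 20; python3 lv.py .5 0 0 0;  python3 - <<'E'
from h import *
for n in('scene',):
  c=cap(n); q=proj(c,[.62,.2,.15])[0].astype(int)
  cv2.imwrite(f'pics/p25{n}.png',cv2.resize(c['pixels'][max(0,q[1]-60):q[1]+60,q[0]-80:q[0]+80],(800,600),interpolation=cv2.INTER_CUBIC))
E
```

```text
time_s: 25.35
tcp_pos: [0.6189, 0.2958, 0.1788]
eef_rot: [-92.7, 89.4, -12.2]
contact_force: [11.1, -5.3, 5.9]
gripper_width: 0.0154
bar [0.6127 0.2979 0.195 ]
t 25.35 p [0.6189 0.2958 0.1788] x [ 0.01  -0.002 -1.   ] yyaw 170.5 q [ 42.   23.   -2.2   0.5 -64.5 -51.8] F [11.1 -5.3  5.9] w 0.0154
t [0.0027 0.0066 0.001 ] a [-0.1 -0.   0.6] dist 0.007 0.6
```

View pics/p25scene.png

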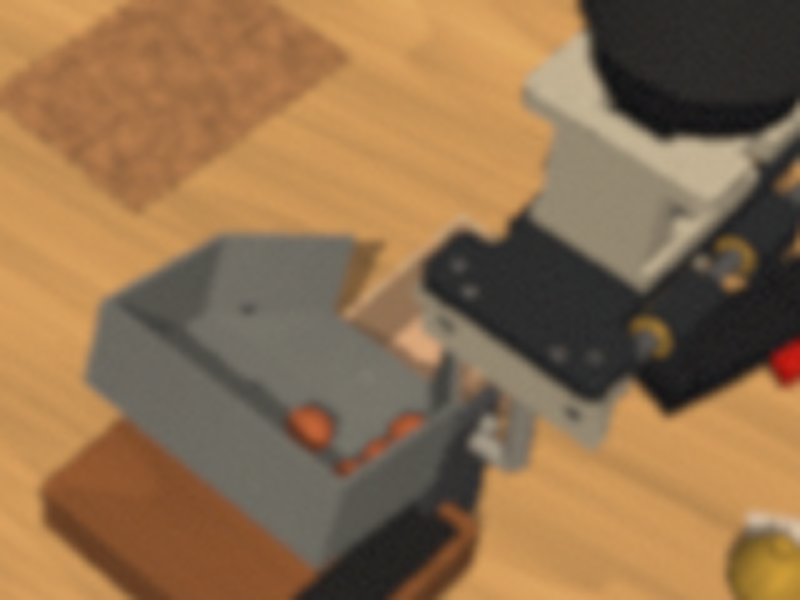

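Lever swings with the hand and the pan tips. Continue to the stop.

```bash
python3 -m creep '[{"tx":0.0004,"ty":0.012,"tz":0,"ax":0,"ay":0,"az":0,"fingers":0.01},{"tx":0.0019,"ty":0.0239,"tz":0,"ax":0,"ay":0,"az":0,"fingers":0.01},{"tx":0.0046,"ty":0.0356,"tz":0,"ax":0,"ay":0,"az":0,"fingers":0.01},{"tx":0.0084,"ty":0.047,"tz":0,"ax":0,"ay":0,"az":0,"fingers":0.01},{"tx":0.0134,"ty":0.0579,"tz":0,"ax":0,"ay":0,"az":0,"fingers":0.01}]'; python3 lv.py 1.0 0 0 0;  python3 -m creep '[{"tx":0.002,"ty":0.003,"tz":0,"ax":0,"ay":0,"az":0,"fingers":0.01},{"tx":0.003,"ty":0.006,"tz":0,"ax":0,"ay":0,"az":0,"fingers":0.01},{"tx":0.005,"ty":0.009,"tz":0,"ax":0,"ay":0,"az":0,"fingers":0.01},{"tx":0.005,"ty":0.009,"tz":0,"ax":0,"ay":0,"az":0,"fingers":0.01},{"tx":0.005,"ty":0.009,"tz":0,"ax":0,"ay":0,"az":0,"fingers":0.01}]'; python3 lv.py 1.05 0 0 0; python3 - <<'E'
from h import *
for n in('scene',):
  c=cap(n); q=proj(c,[.6,.2,.12])[0].astype(int)
  cv2.imwrite(f'pics/p26{n}.png',cv2.resize(c['pixels'][max(0,q[1]-60):q[1]+60,q[0]-80:q[0]+80],(800,600),interpolation=cv2.INTER_CUBIC))
E
```

```text
time_s: 25.9
tcp_pos: [0.5619, 0.3062, 0.166]
eef_rot: [-81.4, 89.4, -0.8]
contact_force: [8.3, -3.7, 6.3]
gripper_width: 0.0155
bar [0.5556 0.3074 0.1816]
t 25.9 p [0.5619 0.3062 0.166 ] x [ 0.01 -0.   -1.  ] yyaw 170.5 q [ 46.3  19.4  -9.4   0.5 -60.8 -56. ] F [ 8.3 -3.7  6.3] w 0.0155
t [0.0033 0.0065 0.0001] a [-0.1  0.1  0.6] dist 0.007 0.6
time_s: 26.4
tcp_pos: [0.5524, 0.3079, 0.1605]
eef_rot: [-82.2, 89.5, -1.7]
contact_force: [3.2, -2.0, 9.8]
gripper_width: 0.015
bar [0.5504 0.3082 0.1787]
t 26.4 p [0.5524 0.3079 0.1605] x [ 0.009 -0.    -1.   ] yyaw 170.5 q [ 47.   19.1 -10.7   0.4 -59.9 -56.7] F [ 3.2 -2.   9.8] w 0.015
t [ 0.0008  0.002  -0.    ] a [-0.1  0.1  0.5] dist 0.002 0.5
```

View pics/p26scene.png

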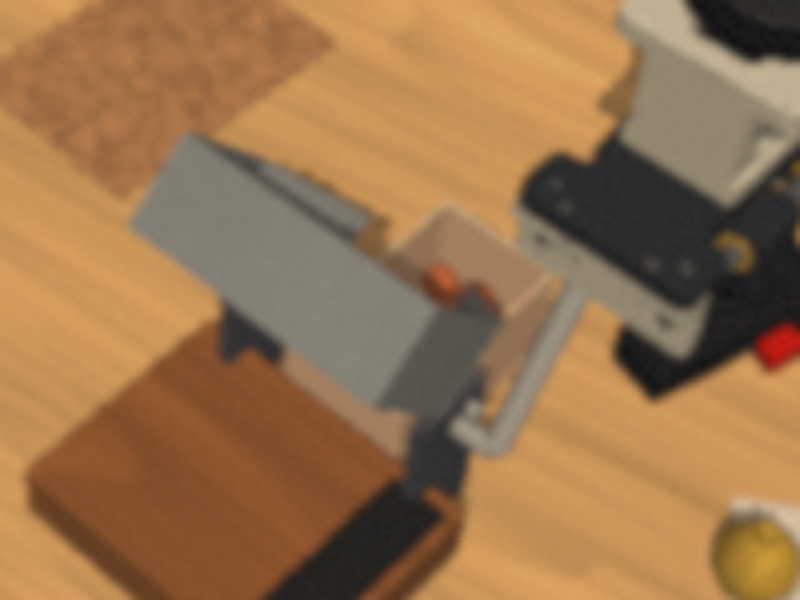

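```bash
python3 -m creep '[{"tx":0.003,"ty":0.004,"tz":0,"ax":0,"ay":0,"az":0,"fingers":0.01},{"tx":0.005,"ty":0.008,"tz":0,"ax":0,"ay":0,"az":0,"fingers":0.01},{"tx":0.005,"ty":0.008,"tz":0,"ax":0,"ay":0,"az":0,"fingers":0.01},{"tx":0.005,"ty":0.008,"tz":0,"ax":0,"ay":0,"az":0,"fingers":0.01},{"tx":0.005,"ty":0.008,"tz":0,"ax":0,"ay":0,"az":0,"fingers":0.01}]'; python3 lv.py 1.05 0 0 0; python3 - <<'E'
from h import *
for n in('scene','top'):
  c=cap(n); q=proj(c,[.58,.2,.12])[0].astype(int)
  cv2.imwrite(f'pics/p27{n}.png',cv2.resize(c['pixels'][max(0,q[1]-45):q[1]+45,q[0]-60:q[0]+60],(800,600),interpolation=cv2.INTER_CUBIC))
E
```

```text
time_s: 26.95
tcp_pos: [0.5504, 0.3086, 0.1591]
eef_rot: [-78.5, 88.9, 2.1]
contact_force: [21.8, -11.8, 14.8]
gripper_width: 0.0151
bar [0.5504 0.3082 0.1787]
t 26.95 p [0.5504 0.3086 0.1591] x [ 0.019  0.001 -1.   ] yyaw 170.6 q [ 47.5  18.7 -11.6   0.9 -58.9 -57.3] F [ 21.8 -11.8  14.8] w 0.0151
t [-0.0007 -0.0001 -0.0003] a [-0.   0.2  1. ] dist 0.001 1.1
```

View pics/p27scene.png

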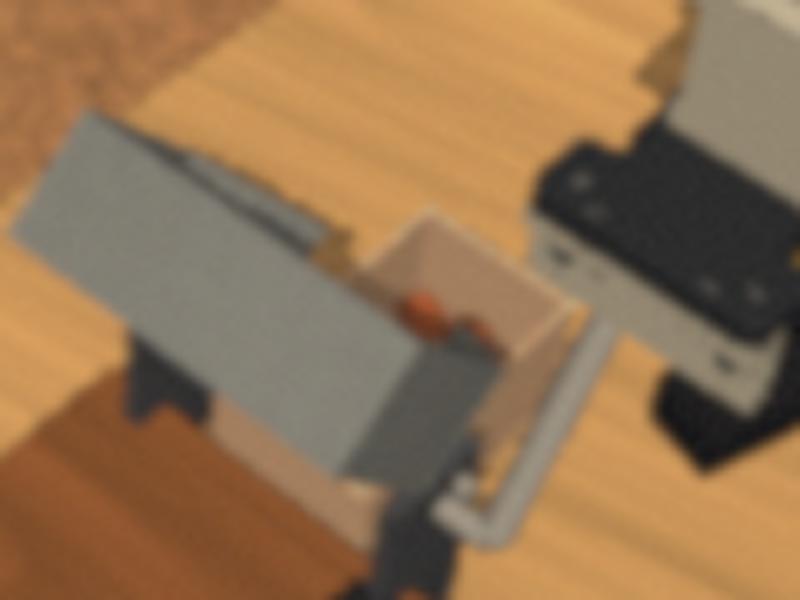

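View pics/p27top.png

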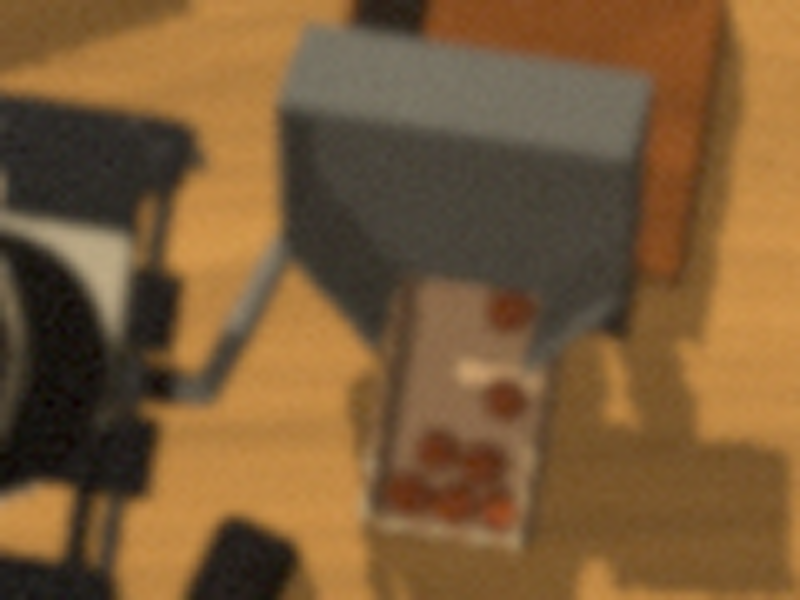

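```bash
python3 -m creep '[{"tx":-0.0072,"ty":-0.0118,"tz":0,"ax":0,"ay":0,"az":0,"fingers":0.01},{"tx":-0.0101,"ty":-0.017,"tz":0,"ax":0,"ay":0,"az":0,"fingers":0.01},{"tx":-0.0142,"ty":-0.0258,"tz":0,"ax":0,"ay":0,"az":0,"fingers":0.01},{"tx":-0.0176,"ty":-0.0348,"tz":0,"ax":0,"ay":0,"az":0,"fingers":0.01},{"tx":-0.0201,"ty":-0.0439,"tz":0,"ax":0,"ay":0,"az":0,"fingers":0.01}]'; python3 lv.py .76 0 0 0; python3 -m creep '[{"tx":-0.0019,"ty":-0.0094,"tz":0,"ax":0,"ay":0,"az":0,"fingers":0.01},{"tx":-0.003,"ty":-0.019,"tz":0,"ax":0,"ay":0,"az":0,"fingers":0.01},{"tx":-0.0034,"ty":-0.0286,"tz":0,"ax":0,"ay":0,"az":0,"fingers":0.01},{"tx":-0.003,"ty":-0.0382,"tz":0,"ax":0,"ay":0,"az":0,"fingers":0.01},{"tx":-0.0018,"ty":-0.0478,"tz":0,"ax":0,"ay":0,"az":0,"fingers":0.01}]'; python3 lv.py .36 0 0 0
```

```text
time_s: 27.55
tcp_pos: [0.5862, 0.3017, 0.1728]
eef_rot: [-108.5, 89.8, -28.0]
contact_force: [4.0, 2.0, -5.3]
gripper_width: 0.0154
bar [0.5822 0.303  0.1917]
t 27.55 p [0.5862 0.3017 0.1728] x [ 0.003 -0.002 -1.   ] yyaw 170.5 q [ 44.3  21.1  -5.9   0.2 -63.  -53.9] F [ 4.   2.  -5.3] w 0.0154
t [0.0001 0.0042 0.0006] a [-0.1 -0.1  0.2] dist 0.004 0.2
time_s: 28.05
tcp_pos: [0.6329, 0.293, 0.174]
eef_rot: [-146.5, 89.8, -66.0]
contact_force: [1.7, 0.8, -1.1]
gripper_width: 0.0152
bar [0.6292 0.2952 0.1934]
t 28.05 p [0.6329 0.293  0.174 ] x [ 0.001 -0.003 -1.   ] yyaw 170.5 q [ 40.9  24.5  -0.3   0.2 -65.2 -50.5] F [ 1.7  0.8 -1.1] w 0.0152
t [-0.0004  0.004   0.0016] a [-0.1 -0.2  0.1] dist 0.004 0.2
```

```bash
python3 -m creep '[{"tx":0.0019,"ty":-0.0092,"tz":0,"ax":0,"ay":0,"az":0,"fingers":0.01},{"tx":0.0046,"ty":-0.0185,"tz":0,"ax":0,"ay":0,"az":0,"fingers":0.01},{"tx":0.008,"ty":-0.0275,"tz":0,"ax":0,"ay":0,"az":0,"fingers":0.01},{"tx":0.011,"ty":-0.0339,"tz":0,"ax":0,"ay":0,"az":0,"fingers":0.01},{"tx":0.0145,"ty":-0.0404,"tz":0,"ax":0,"ay":0,"az":0,"fingers":0.01}]'; python3 lv.py 0 0 0 0; python3 -m creep '[{"tx":0.001,"ty":-0.002,"tz":0,"ax":0,"ay":0,"az":0,"fingers":0.01},{"tx":0.001,"ty":-0.003,"tz":0,"ax":0,"ay":0,"az":0,"fingers":0.01},{"tx":0.001,"ty":-0.003,"tz":0,"ax":0,"ay":0,"az":0,"fingers":0.01},{"tx":0.001,"ty":-0.003,"tz":0,"ax":0,"ay":0,"az":0,"fingers":0.01}]';python3 lv.py 0 0 0 0; 
```

```text
time_s: 28.55
tcp_pos: [0.6714, 0.2862, 0.1597]
eef_rot: [-178.7, 89.8, -98.2]
contact_force: [-23.7, 2.9, 22.5]
gripper_width: 0.0155
bar [0.6691 0.2886 0.1789]
t 28.55 p [0.6714 0.2862 0.1597] x [-0.001 -0.004 -1.   ] yyaw 170.5 q [ 38.4  28.1   3.5   0.2 -65.6 -48. ] F [-23.7   2.9  22.5] w 0.0155
t [-0.0003  0.0027  0.0019] a [-0.1 -0.2  0. ] dist 0.003 0.2
time_s: 28.95
tcp_pos: [0.6711, 0.2863, 0.1599]
eef_rot: [141.8, 89.7, -137.7]
contact_force: [-19.6, 1.1, 14.5]
gripper_width: 0.0155
bar [0.6691 0.2886 0.1789]
t 28.95 p [0.6711 0.2863 0.1599] x [-0.004 -0.004 -1.   ] yyaw 170.5 q [ 38.4  28.1   3.8   0.  -65.9 -47.8] F [-19.6   1.1  14.5] w 0.0155
t [-0.0001  0.0024  0.0019] a [-0.1 -0.2 -0.2] dist 0.003 0.3
```

```bash
python3 -m creep '[{"tx":0,"ty":0.003,"tz":0,"ax":0,"ay":0,"az":0,"fingers":0.01},{"tx":0,"ty":0.003,"tz":0,"ax":0,"ay":0,"az":0,"fingers":0.05},{"tx":0,"ty":0.003,"tz":0,"ax":0,"ay":0,"az":0,"fingers":0.05},{"tx":0,"ty":0.003,"tz":0,"ax":0,"ay":0,"az":0,"fingers":0.05},{"tx":0,"ty":0.003,"tz":0,"ax":0,"ay":0,"az":0,"fingers":0.05}]'; python3 -m creep '[{"tx":-0.02,"ty":0,"tz":0,"ax":0,"ay":0,"az":0,"fingers":0.05},{"tx":-0.05,"ty":0,"tz":0,"ax":0,"ay":0,"az":0,"fingers":0.05},{"tx":-0.08,"ty":0,"tz":0,"ax":0,"ay":0,"az":0,"fingers":0.0876},{"tx":-0.09,"ty":0,"tz":0,"ax":0,"ay":0,"az":0,"fingers":0.0876}]'; python3 - <<'E'
from h import *
for n in('scene','top'):
  c=cap(n); q=proj(c,[.58,.2,.12])[0].astype(int)
  cv2.imwrite(f'pics/p28{n}.png',cv2.resize(c['pixels'][max(0,q[1]-60):q[1]+60,q[0]-80:q[0]+80],(800,600),interpolation=cv2.INTER_CUBIC))
E
python3 pot2.py .15 -.063
```

```text
time_s: 29.45
tcp_pos: [0.6725, 0.2868, 0.1587]
eef_rot: [-131.0, 89.8, -50.5]
contact_force: [0.2, 0.0, -0.1]
gripper_width: 0.0418
time_s: 29.85
tcp_pos: [0.6736, 0.2874, 0.2528]
eef_rot: [-85.2, 89.6, -4.7]
contact_force: [0.5, -0.2, -0.4]
gripper_width: 0.0608
t 29.95 p [0.673  0.2873 0.2509] x [ 0.005 -0.001 -1.   ] yyaw 170.5 q [ 38.4  25.1  10.7   0.2 -75.4 -48. ] F [ 0.3 -0.1 -1.6] w 0.0681
[0.52784595 0.18828954]
t [ 0.1003  0.1273 -0.1217] a [-90.1  -0.2   0.2] dist 0.203 90.1
```

View pics/p28scene.png

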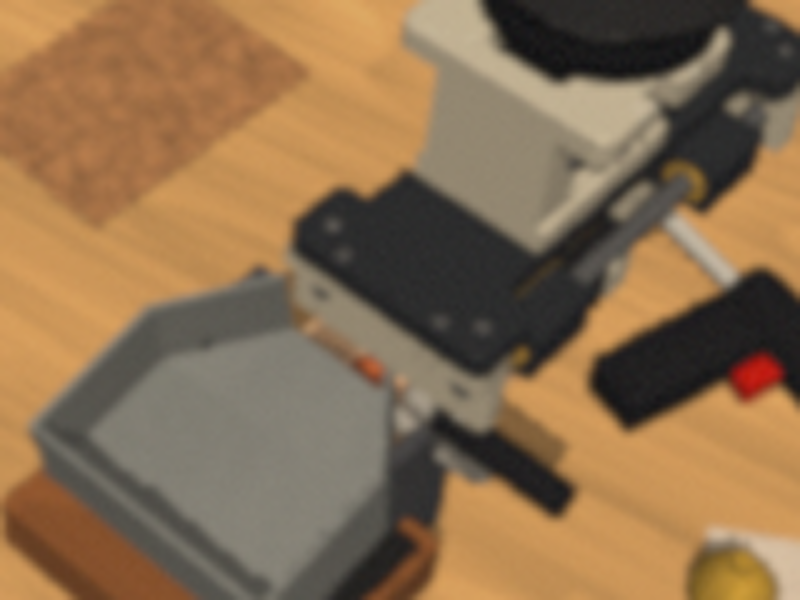

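View pics/p28top.png

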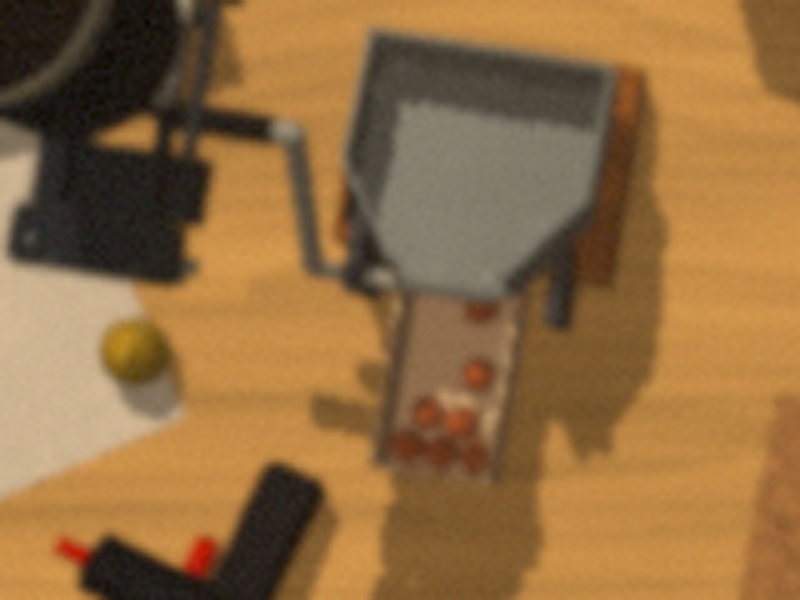

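```bash
python3 - <<'E'
from h import *
c=cap('top'); q=proj(c,[.58,.2,.12])[0].astype(int); np.save('t28.npy',c,allow_pickle=True)
f=lambda p:onz(c,q[0]-80+p[0]/5-.4,q[1]-60+p[1]/5-.4,.058)[:2]
a,b=f((378,462)),f((497,480)); l,rr=f((400,300)),f((520,300))
print(a,b,np.linalg.norm(a-b),'yaw y',np.degrees(np.arctan2(*(a-b)[::-1])), 'side',np.degrees(np.arctan2(*(l-a)[::-1])),np.degrees(np.arctan2(*(rr-b)[::-1])))
yw=np.radians(-9.4);sx=np.array([np.cos(yw),np.sin(yw)]);sy=np.array([-sx[1],sx[0]]);S=np.array([.590,.178])
m=(a+b)/2-S; print('outer end mid in spout',m@sx,m@sy)
E
python3 -m creep '[{"tx":0,"ty":0.127,"tz":-0.122,"ax":-43,"ay":0,"az":0,"fingers":0.0876},{"tx":0,"ty":0.127,"tz":-0.122,"ax":-43,"ay":0,"az":0,"fingers":0.0876},{"tx":0,"ty":0.127,"tz":-0.122,"ax":-43,"ay":0,"az":0,"fingers":0.0876},{"tx":0,"ty":0.127,"tz":-0.122,"ax":-43,"ay":0,"az":0,"fingers":0.0876},{"tx":0,"ty":0.127,"tz":-0.122,"ax":-43,"ay":0,"az":0,"fingers":0.0876}]';python3 pot2.py .12 -.063
```

```text
[0.49606563 0.22451021] [0.4858862  0.15829171] 0.06699634258365572 yaw y 81.26062687465281 side -7.771784622246249 -7.384134147622548
outer end mid in spout -0.09988313118949417 -0.002952190020447466
time_s: 30.5
tcp_pos: [0.5234, 0.1853, 0.2482]
eef_rot: [155.7, 89.8, -80.5]
contact_force: [0.8, 1.3, 0.7]
gripper_width: 0.0875
t 30.5 p [0.5234 0.1853 0.2482] x [ 0.    -0.003 -1.   ] yyaw -146.2 q [ 39.8   8.5 -12.7   0.2 -68.8  -6.1] F [0.8 1.3 0.7] w 0.0875
[0.52784595 0.18828954]
t [ 0.1282 -0.0055  0.0003] a [-46.8  -0.1  -0.1] dist 0.128 46.8
```

```bash
python3 -m creep '[{"tx":0,"ty":-0.004,"tz":0,"ax":-42,"ay":0,"az":0,"fingers":0.0876},{"tx":0,"ty":-0.004,"tz":0,"ax":-42,"ay":0,"az":0,"fingers":0.0876},{"tx":0,"ty":-0.004,"tz":0,"ax":-42,"ay":0,"az":0,"fingers":0.0876},{"tx":0,"ty":-0.004,"tz":0,"ax":-42,"ay":0,"az":0,"fingers":0.0876},{"tx":0,"ty":-0.004,"tz":0,"ax":-46.8,"ay":0,"az":0,"fingers":0.0876}]'>/dev/null;python3 -m creep '[{"tx":0,"ty":0,"tz":0,"ax":-4.8,"ay":0,"az":0,"fingers":0.0876},{"tx":0,"ty":0,"tz":0,"ax":-4.8,"ay":0,"az":0,"fingers":0.0876}]'>/dev/null; python3 pot2.py .12 -.063
```

```text
t 31.2 p [0.5293 0.1894 0.2471] x [-0.    -0.004 -1.   ] yyaw -98.7 q [ 39.8   9.3 -12.    0.2 -68.9  41.5] F [0.6 0.2 0.3] w 0.0881
[0.52784595 0.18828954]
t [0.1271 0.0008 0.0013] a [ 0.7 -0.  -0.2] dist 0.127 0.7
```

```bash
python3 -m creep '[{"tx":0.04,"ty":0.003,"tz":0.001,"ax":0.7,"ay":0,"az":0,"fingers":0.0876},{"tx":0.085,"ty":0.003,"tz":0.001,"ax":0.7,"ay":0,"az":0,"fingers":0.0876},{"tx":0.13,"ty":0.003,"tz":0.001,"ax":0.7,"ay":0,"az":0,"fingers":0.0876},{"tx":0.15,"ty":0.003,"tz":0.001,"ax":0.7,"ay":0,"az":0,"fingers":0.0876},{"tx":0.15,"ty":0.003,"tz":0.001,"ax":0.7,"ay":0,"az":0,"fingers":0.0876}]'>/dev/null; python3 pot2.py .033 -.063; python3 - <<'E'
from h import *
for n in('scene','top'):
  c=cap(n); q=proj(c,[.55,.2,.1])[0].astype(int)
  cv2.imwrite(f'pics/p29{n}.png',cv2.resize(c['pixels'][max(0,q[1]-60):q[1]+60,q[0]-80:q[0]+80],(800,600),interpolation=cv2.INTER_CUBIC))
E
```

```text
t 31.7 p [0.5263 0.1848 0.0947] x [-0.004 -0.007 -1.   ] yyaw -99.7 q [ 39.6  16.9 -23.8   0.2 -49.8  40.6] F [-0.9  0.1  0.1] w 0.0878
[0.52784595 0.18828954]
t [ 0.0617 -0.0042 -0.0011] a [-0.3  0.2 -0.4] dist 0.062 0.5
```

View pics/p29scene.png

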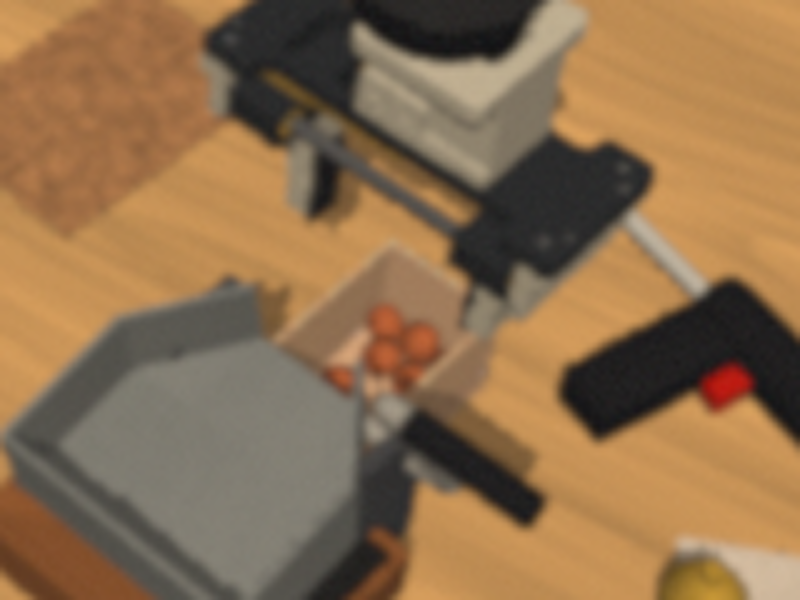

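```bash
python3 -m creep '[{"tx":0.03,"ty":0,"tz":-0.001,"ax":0,"ay":0,"az":-0.4,"fingers":0.0876},{"tx":0.055,"ty":0,"tz":-0.001,"ax":0,"ay":0,"az":-0.4,"fingers":0.0876},{"tx":0.06,"ty":0,"tz":-0.001,"ax":0,"ay":0,"az":-0.4,"fingers":0.0876},{"tx":0.06,"ty":0,"tz":-0.001,"ax":0,"ay":0,"az":-0.4,"fingers":0.0876}]';python3 -m creep '[{"tx":0,"ty":0,"tz":0,"ax":0,"ay":0,"az":0,"fingers":0.06},{"tx":0,"ty":0,"tz":0,"ax":0,"ay":0,"az":0,"fingers":0.06},{"tx":0,"ty":0,"tz":0,"ax":0,"ay":0,"az":0,"fingers":0.06},{"tx":0,"ty":0,"tz":0,"ax":0,"ay":0,"az":0,"fingers":0.06},{"tx":0,"ty":0,"tz":0,"ax":0,"ay":0,"az":0,"fingers":0.06}]' 30
```

```text
time_s: 32.2
tcp_pos: [0.5305, 0.1865, 0.0397]
eef_rot: [-122.9, 89.7, 47.6]
contact_force: [0.1, -0.1, 0.9]
gripper_width: 0.0877
time_s: 32.7
tcp_pos: [0.5309, 0.1871, 0.0402]
eef_rot: [-124.5, 89.5, 46.0]
contact_force: [-1.6, 1.9, 6.7]
gripper_width: 0.0681
```

```bash
python3 -m creep '[{"tx":0,"ty":0,"tz":0,"ax":0,"ay":0,"az":0,"fingers":0.0876},{"tx":0,"ty":0,"tz":0,"ax":0,"ay":0,"az":0,"fingers":0.0876},{"tx":0.006,"ty":0,"tz":0,"ax":0,"ay":0,"az":0,"fingers":0.0876},{"tx":0.014,"ty":0,"tz":0,"ax":0,"ay":0,"az":0,"fingers":0.0876},{"tx":0.014,"ty":0,"tz":0,"ax":0,"ay":0,"az":0,"fingers":0.0876}]';python3 -m creep '[{"tx":0,"ty":0,"tz":0,"ax":0,"ay":0,"az":0,"fingers":0.06},{"tx":0,"ty":0,"tz":0,"ax":0,"ay":0,"az":0,"fingers":0.06},{"tx":0,"ty":0,"tz":0,"ax":0,"ay":0,"az":0,"fingers":0.06},{"tx":0,"ty":0,"tz":0,"ax":0,"ay":0,"az":0,"fingers":0.06},{"tx":0,"ty":0,"tz":0,"ax":0,"ay":0,"az":0,"fingers":0.06}]' 30;python3 -m creep '[{"tx":-0.004,"ty":0,"tz":0,"ax":0,"ay":0,"az":0,"fingers":0.06},{"tx":-0.004,"ty":0,"tz":0,"ax":0,"ay":0,"az":0,"fingers":0.06},{"tx":-0.004,"ty":0,"tz":0.0,"ax":0,"ay":0,"az":0,"fingers":0.06}]'; python3 pot2.py .04 -.12
```

```text
time_s: 33.2
tcp_pos: [0.5291, 0.1856, 0.0232]
eef_rot: [-101.0, 89.8, 69.5]
contact_force: [0.2, 0.4, -0.4]
gripper_width: 0.0877
time_s: 33.7
tcp_pos: [0.5303, 0.1865, 0.025]
eef_rot: [-120.6, 89.7, 49.9]
contact_force: [0.7, 0.6, -1.2]
gripper_width: 0.0678
time_s: 34.0
tcp_pos: [0.5297, 0.1861, 0.0287]
eef_rot: [-115.6, 89.7, 54.9]
contact_force: [-0.2, 0.1, -4.4]
gripper_width: 0.0679
t 34.0 p [0.5297 0.1861 0.0287] x [ 0.003  0.004 -1.   ] yyaw -99.5 q [ 39.3  21.8 -27.4  -0.1 -40.6  41.3] F [-0.2  0.1 -4.4] w 0.0679
[0.47161134 0.19759912]
t [-0.0114 -0.0018  0.0592] a [-0.1 -0.1  0.2] dist 0.06 0.3
```

```bash
python3 -m creep '[{"tx":0,"ty":-0.001,"tz":0.012,"ax":0,"ay":0,"az":0,"fingers":0.06},{"tx":0,"ty":-0.001,"tz":0.024,"ax":0,"ay":0,"az":0,"fingers":0.06},{"tx":0,"ty":-0.001,"tz":0.03,"ax":0,"ay":0,"az":0,"fingers":0.06},{"tx":-0.02,"ty":-0.001,"tz":0.031,"ax":0,"ay":0,"az":0,"fingers":0.06},{"tx":-0.045,"ty":-0.001,"tz":0.032,"ax":0,"ay":0,"az":0,"fingers":0.06}]'; python3 pot2.py .08 -.15
cat > mat.py <<'E'
from h import *
import sys
# pot centre -> mat centre. grip at pot centre -.018 along tool... pot x axis = yaw+90 of tool y(-99.4)=-9.4
yw=np.radians(-9.4);sx=np.array([np.cos(yw),np.sin(yw)])
g=np.array([.438,-.041])-.021*sx
show();print(g);go([*g,float(sys.argv[1])],Rdown(-99.4))
E
python3 mat.py .10
```

```text
time_s: 34.5
tcp_pos: [0.4968, 0.1919, 0.0733]
eef_rot: [-101.4, 89.9, 69.2]
contact_force: [-0.5, 0.7, -4.0]
gripper_width: 0.0677
t 34.5 p [0.4968 0.1919 0.0733] x [ 0.001  0.002 -1.   ] yyaw -99.4 q [ 42.2  16.  -28.6  -0.1 -45.3  38.4] F [-0.5  0.7 -4. ] w 0.0677
[0.44201418 0.20249889]
t [-0.0068 -0.0015  0.0558] a [-0.  -0.   0.1] dist 0.056 0.1
t 34.5 p [0.4968 0.1919 0.0733] x [ 0.001  0.002 -1.   ] yyaw -99.4 q [ 42.2  16.  -28.6  -0.1 -45.3  38.4] F [-0.5  0.7 -4. ] w 0.0677
[ 0.41728198 -0.03757015]
t [-0.0273  0.2393  0.0408] a [-0.  -0.   0.1] dist 0.244 0.1
```

```bash
python3 -m creep '[{"tx":-0.015,"ty":0.005,"tz":0.012,"ax":0,"ay":0,"az":0,"fingers":0.06},{"tx":-0.027,"ty":0.025,"tz":0.025,"ax":0,"ay":0,"az":0,"fingers":0.06},{"tx":-0.027,"ty":0.06,"tz":0.035,"ax":0,"ay":0,"az":0,"fingers":0.06},{"tx":-0.027,"ty":0.10,"tz":0.035,"ax":0,"ay":0,"az":0,"fingers":0.06},{"tx":-0.027,"ty":0.14,"tz":0.035,"ax":0,"ay":0,"az":0,"fingers":0.06}]'>/dev/null; python3 mat.py .10
```

```text
t 35.0 p [0.4396 0.0591 0.1003] x [ 0.004  0.005 -1.   ] yyaw -99.4 q [ 33.2   5.9 -37.5  -0.1 -46.3  47.6] F [ 1.1  0.3 -4. ] w 0.0678
[ 0.41728198 -0.03757015]
t [-0.0003  0.099   0.0063] a [ 0.  -0.2  0.3] dist 0.099 0.3
```

```bash
python3 -m creep '[{"tx":0,"ty":0.035,"tz":0.003,"ax":0,"ay":0,"az":0,"fingers":0.06},{"tx":0,"ty":0.07,"tz":0.004,"ax":0,"ay":0,"az":0,"fingers":0.06},{"tx":0,"ty":0.09,"tz":0.004,"ax":0,"ay":0,"az":0,"fingers":0.06},{"tx":0,"ty":0.097,"tz":0.004,"ax":0,"ay":0,"az":0,"fingers":0.06},{"tx":0,"ty":0.097,"tz":0.004,"ax":0,"ay":0,"az":0,"fingers":0.06}]'>/dev/null; python3 mat.py .032; python3 - <<'E'
from h import *
for n in('scene','top'):
  c=cap(n); q=proj(c,[.43,-.04,.08])[0].astype(int)
  cv2.imwrite(f'pics/p30{n}.png',cv2.resize(c['pixels'][max(0,q[1]-60):q[1]+60,q[0]-80:q[0]+80],(800,600),interpolation=cv2.INTER_CUBIC))
E
```

```text
t 35.5 p [ 0.4205 -0.0356  0.0997] x [ 0.004  0.004 -1.   ] yyaw -99.5 q [ 22.    3.8 -39.9  -0.2 -45.9  58.6] F [-0.9  1.1 -4.1] w 0.068
[ 0.41728198 -0.03757015]
t [0.0677 0.0029 0.003 ] a [-0.1 -0.2  0.3] dist 0.068 0.4
```

View pics/p30scene.png

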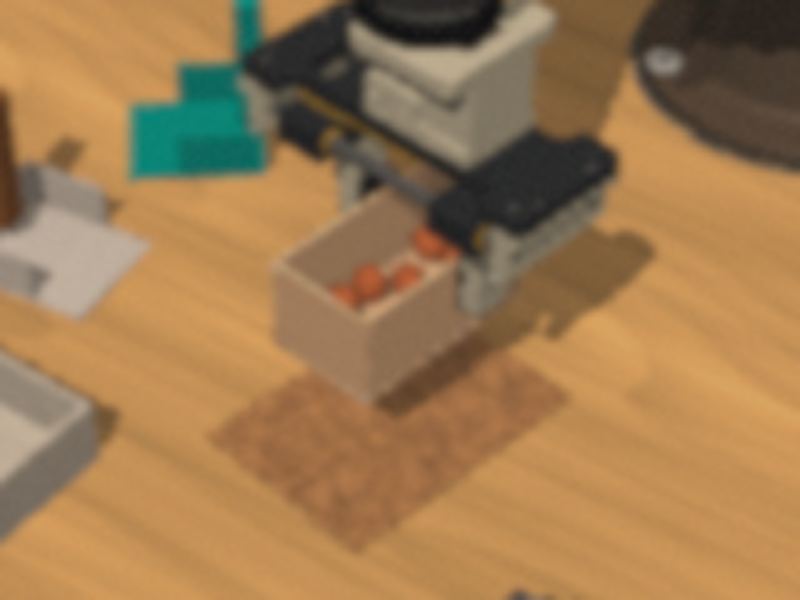

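```bash
python3 - <<'E'
from h import *
s=np.load('scene0.npy',allow_pickle=True).item()
print(onz(s,351*.7,180*.7,.11).round(3),onz(s,318*.7,230*.7,0).round(3),onz(s,355*.7,229*.7,0).round(3))
E
python3 -m creep '[{"tx":0.025,"ty":0.002,"tz":0.001,"ax":0,"ay":0,"az":0,"fingers":0.06},{"tx":0.05,"ty":0.002,"tz":0.001,"ax":0,"ay":0,"az":0,"fingers":0.06},{"tx":0.062,"ty":0.002,"tz":0.001,"ax":0,"ay":0,"az":0,"fingers":0.06},{"tx":0.066,"ty":0.002,"tz":0.001,"ax":0,"ay":0,"az":0,"fingers":0.06},{"tx":0.066,"ty":0.002,"tz":0.001,"ax":0,"ay":0,"az":0,"fingers":0.06}]'; python3 mat.py .029
```

```text
[ 0.287 -0.25   0.11 ] [ 0.356 -0.294  0.   ] [ 0.306 -0.229  0.   ]
time_s: 36.1
tcp_pos: [0.42, -0.036, 0.0333]
eef_rot: [-113.6, 89.7, 57.0]
contact_force: [-0.3, 0.1, -3.6]
gripper_width: 0.068
t 36.1 p [ 0.42   -0.036   0.0333] x [ 0.002  0.004 -1.   ] yyaw -99.4 q [ 22.   10.3 -44.5  -0.3 -35.   58.8] F [-0.3  0.1 -3.6] w 0.068
[ 0.41728198 -0.03757015]
t [0.0043 0.002  0.0024] a [-0.  -0.1  0.2] dist 0.005 0.3
```

```bash
python3 -m creep '[{"tx":0.002,"ty":0,"tz":0,"ax":0,"ay":0,"az":0,"fingers":0.06},{"tx":0.004,"ty":0,"tz":0,"ax":0,"ay":0,"az":0,"fingers":0.06},{"tx":0.005,"ty":0,"tz":0,"ax":0,"ay":0,"az":0,"fingers":0.06},{"tx":0.005,"ty":0,"tz":0,"ax":0,"ay":0,"az":0,"fingers":0.06}]'; python3 mat.py .029
```

```text
time_s: 36.5
tcp_pos: [0.4203, -0.0364, 0.029]
eef_rot: [-124.3, 89.6, 46.2]
contact_force: [-0.9, 1.6, -0.3]
gripper_width: 0.0678
t 36.5 p [ 0.4203 -0.0364  0.029 ] x [ 0.004  0.005 -1.   ] yyaw -99.5 q [ 21.9  10.8 -44.8  -0.3 -34.1  58.8] F [-0.9  1.6 -0.3] w 0.0678
[ 0.41728198 -0.03757015]
t [-0.      0.0016  0.0028] a [-0.1 -0.2  0.3] dist 0.003 0.4
```

Weight is off the hand; release and withdraw upward.

```bash
python3 -m creep '[{"tx":0.001,"ty":0,"tz":0,"ax":0,"ay":0,"az":0,"fingers":0.0876},{"tx":0.001,"ty":0,"tz":0,"ax":0,"ay":0,"az":0,"fingers":0.0876},{"tx":0,"ty":0,"tz":0,"ax":0,"ay":0,"az":0,"fingers":0.0876},{"tx":0,"ty":0,"tz":0,"ax":0,"ay":0,"az":0,"fingers":0.0876},{"tx":0,"ty":0,"tz":0,"ax":0,"ay":0,"az":0,"fingers":0.0876}]';python3 -m creep '[{"tx":-0.03,"ty":0,"tz":0,"ax":0,"ay":0,"az":0,"fingers":0.0876},{"tx":-0.07,"ty":0,"tz":0,"ax":0,"ay":0,"az":0,"fingers":0.0876},{"tx":-0.12,"ty":0,"tz":0,"ax":0,"ay":0,"az":0,"fingers":0.0876},{"tx":-0.17,"ty":0,"tz":0,"ax":0,"ay":0,"az":0,"fingers":0.0876},{"tx":-0.22,"ty":0,"tz":0,"ax":0,"ay":0,"az":0,"fingers":0.0876}]'; python3 -m creep '[{"tx":0,"ty":-0.2,"tz":-0.05,"ax":0,"ay":0,"az":0,"fingers":0.0876},{"tx":0,"ty":-0.2,"tz":-0.05,"ax":0,"ay":0,"az":0,"fingers":0.0876},{"tx":0,"ty":-0.2,"tz":-0.05,"ax":0,"ay":0,"az":0,"fingers":0.0876},{"tx":0,"ty":-0.2,"tz":-0.05,"ax":0,"ay":0,"az":0,"fingers":0.0876},{"tx":0,"ty":-0.2,"tz":-0.05,"ax":0,"ay":0,"az":0,"fingers":0.0876}]'; python3 - <<'E'
from h import *
for n in('scene','top'):
  c=cap(n); cv2.imwrite(f'pics/p31{n}.png',cv2.resize(c['pixels'],(800,600)));np.save(n+'F.npy',c,allow_pickle=True)
  q=proj(c,[.43,-.04,.08])[0].astype(int)
  cv2.imwrite(f'pics/p31c{n}.png',cv2.resize(c['pixels'][max(0,q[1]-60):q[1]+60,q[0]-80:q[0]+80],(800,600),interpolation=cv2.INTER_CUBIC))
E
```

```text
time_s: 37.0
tcp_pos: [0.42, -0.0366, 0.0287]
eef_rot: [-121.0, 89.7, 49.5]
contact_force: [-0.0, 0.1, 0.9]
gripper_width: 0.0874
time_s: 37.5
tcp_pos: [0.4185, -0.0378, 0.2508]
eef_rot: [-121.3, 89.7, 49.3]
contact_force: [0.6, 1.2, -0.0]
gripper_width: 0.0878
time_s: 38.0
tcp_pos: [0.503, 0.1555, 0.2488]
eef_rot: [-119.9, 89.7, 50.8]
contact_force: [-0.4, -0.4, -0.7]
gripper_width: 0.0876
```

View pics/p31scene.png

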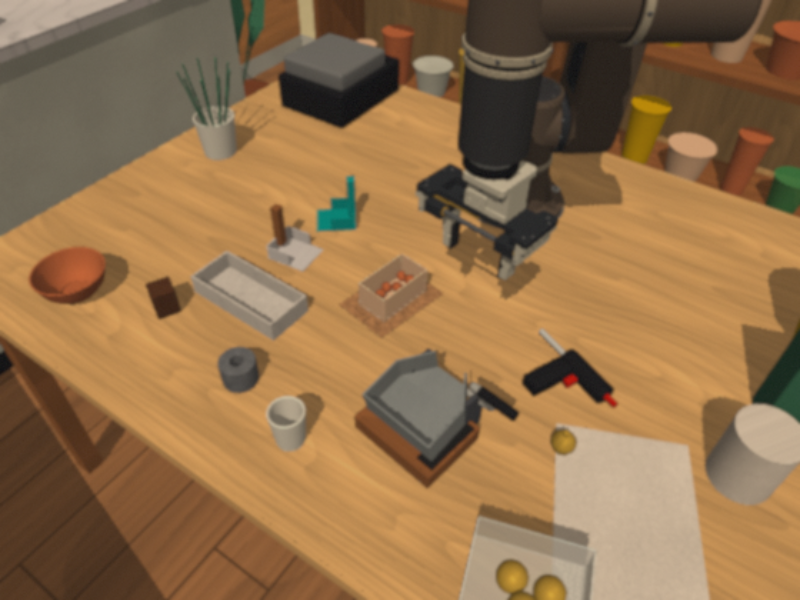

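View pics/p31ctop.png

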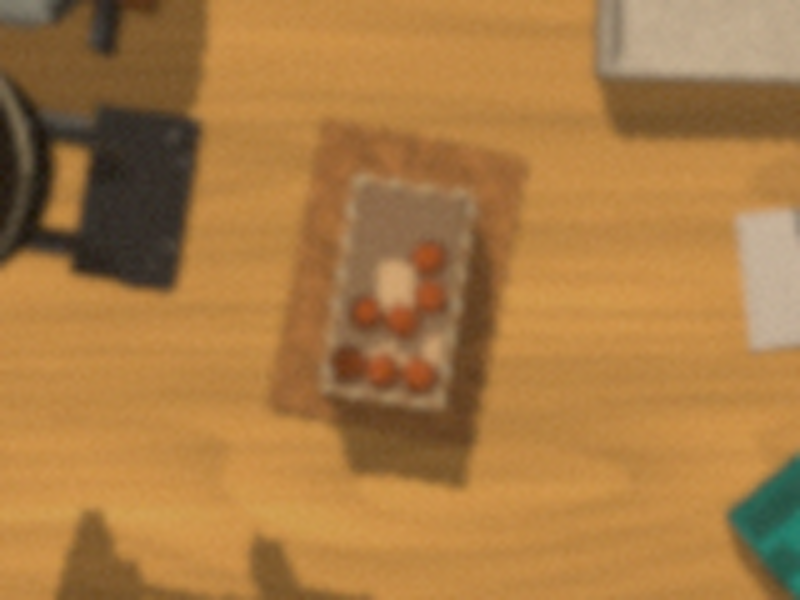

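```bash
python3 -m creep '[{"tx":0,"ty":0,"tz":0,"ax":0,"ay":0,"az":0,"fingers":0.0876},{"tx":0,"ty":0,"tz":0,"ax":0,"ay":0,"az":0,"fingers":0.0876},{"tx":0,"ty":0,"tz":0,"ax":0,"ay":0,"az":0,"fingers":0.0876}]'; python3 - <<'E'
from h import *
a=np.load('scene0.npy',allow_pickle=True).item()['pixels'].astype(int);b=cap('scene')['pixels'].astype(int)
d=cv2.GaussianBlur(np.abs(a-b).max(2).astype(np.uint8),(5,5),0)
for n,(x0,y0,x1,y1) in dict(station=(355,350,520,485),gun=(520,325,620,410),cup=(262,392,312,452),roll=(215,345,262,395),block=(145,275,182,320),bauble=(548,427,580,457)).items():
    s=d[int(y0*.7):int(y1*.7),int(x0*.7):int(x1*.7)]; print(n,s.max(),(s>30).sum())
c=cap('top'); q=proj(c,[.43,-.04,.08])[0].astype(int)
W=np.array([onz(c,q[0]-80+x/5-.4,q[1]-60+y/5-.4,.062)[:2] for x,y in((355,178),(475,192),(445,408),(323,392))]);m=W.mean(0)-[.438,-.041]
t=np.radians(-10.7);print('pot',W.mean(0),'in mat',m@[np.cos(t),np.sin(t)],m@[-np.sin(t),np.cos(t)])
E
```

```text
time_s: 38.4
tcp_pos: [0.5011, 0.1505, 0.25]
eef_rot: [-120.7, 89.7, 49.8]
contact_force: [0.1, -0.5, 0.4]
gripper_width: 0.0875
station 9 0
gun 9 0
cup 43 26
roll 8 0
block 9 0
bauble 9 0
pot [ 0.43703434 -0.03881812] in mat -0.0013539674631715404 0.0019646524350932994
```

```bash
python3 -c "
from plant import order
print(order.close_job())"
```

```text
the job is handed in; nothing more can be done
None
```

The job is handed in at about 38 s of the 192 s allowed. There were seven beads, and by my last pictures all seven are in the planter on the cork mat. The hand-in gave no verdict.

- **Beads:** One scoop pass took all seven out of the tray, and none was spilled. I tipped them into the pan with the planter already standing under the spout.
- **Lever:** I pulled it to its stop, where the force rose to about 22 N, and the beads ran into the planter. I then eased it back at under 1 rad/s, still gripped, until it pressed on its home stop.
- **Planter:** The last top view puts its centre about 2 mm from the middle of the mat.
- **Scoop:** It stands upright on the table about 0.16 m from the tray's centre.
- **Everything else:** In the scene view the station (lever included), glue gun, ribbon roll, block and bauble look the same as at the start. The check on the cup's image window showed a few changed pixels. I put that down to the planter and its shadow having left that spot; the cup itself looks to be where it was, but I did not measure it.
- **Arm:** It is clear of everything, about 0.25 m up, with no contact force.

One thing needed a second try: my first grip on the filled planter was too near its rim, so I let go and gripped it about 15 mm lower before lifting.

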